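# Find and clip the balance points of bars for the plating bath

### The arm

A 7-joint arm with a two-finger parallel gripper is mounted at the origin on the work surface. World frame = base frame: x ahead of the robot, y to its left, z up, the work surface at z = 0. Lengths are in m, angles in rad, forces in N, time in s.
With the tool pointing down it reaches from about 0.425 to 0.875 m from the base axis. Payload 4.7 kg.
Tool frame: the origin (TCP) lies on the mounting face of the last link; the fingertips stand 182 mm ahead of it and the grasp point (between the pads) lies 164 mm ahead of it; z points along the fingers, y is the direction in which the jaws open and shut (so a half turn about z gives the same grasp; the last joint's range is limited). The gripper opens to 87 mm and grips with 3 to 60 N. Pads are 19 mm wide; open, the fingers measure 117 mm over their backs; the gripper's body (75 mm by 190 mm) begins 51 mm behind the grasp point.
Start: joints at [-1.092, 0.321, -0.07, 1.45, 0.023, 1.371, -0.057], TCP at [0.291, 0.581, 0.405] pointing down, gripper open.
Joint ranges: [-2.86, 2.86], [-0.3, 2.09], [-1.38, 1.24], [0.06, 2.45], [-1.56, 4.7], [0.09, 2.05], [-2.69, 2.69]. Speed limits (rad/s): [2.57, 2.57, 3.14, 3.14, 3.14, 3.14, 3.14].

### API

Orientations are given as a rotation vector (axis times angle).
In Python, from bench import ctrl gives the robot as it stands. The module is installed in compiled form; this text tells all that it offers.
- The arm moves only by the tool play_rows, never from a script. Its argument "targets" is text: rows parted by semicolons, each of 7 numbers parted by spaces: the shift along the tool's x, y, z in cm, then the turn, a rotation vector about the tool's x, y, z in rad, then the opening, from -1 (shut) to 1 (fully open). In form: x y z ax ay az grip; .... A call has 1 to 20 rows; each row shifts and turns the pose as measured when the row begins, along the tool's axes as they then stand; what a row does not reach is not made up. A row lasts 1/8 s, in which the tool goes at most 62.5 mm and 10.7 degrees, less where a joint would pass 70% of its speed; a pose out of reach is approached as far as the arm can. A call is refused whole if a number of a shift passes 6.25 or a number of a turn 0.188, either way. A call with a gripper value outside its range is refused whole. The fingers move at their own pace and stop on an object; "newtons" is the grip in N (left out, the last holds). Time passes only in rows, so rows that do not move let the fingers close. It gives the time, the measured TCP pose, the force and the opening at its end, in the units of the state.
- ctrl.get_state(): the state, without advancing time (a new reading comes with each control period).
- ctrl.get_image(name): name is "side" or "top" or "wrist"; returns a dict with "pixels" (384x512x3 uint8, blue, green, red), "depth" (384x512 float32, m along the optical axis (not along the pixel's ray), 0 where there is no reading), "intrinsics" (3x3 intrinsics, pixels), "R" (3x3) and "t" (3): a world point X has camera coordinates R X + t. Camera axes: x right, y down, z forward; pixel columns grow to the right and rows downward; lengths in m; the calibration is good to about 2 mm. The wrist camera is an equidistant fisheye: a pixel r from the principal point sees the ray r / f radians off the axis. A picture is of the moment at which its call begins.
- ctrl.close_job(): hands the job in, once; it reports no verdict.
The state is a dict: "time": time; "joint_positions": joint angles; "qd": joint speeds; "joint_torque": joint torques, N m; "position": TCP position; "tool_rot": TCP orientation; "ft_force": force on the tool from outside, world axes, zero at the start; "torque": the same for the moment, N m; "grip_width": opening from 0.0 (shut) to 1.0 (fully open).
Only numpy, scipy, OpenCV 4.12 (cv2) and the standard library are available. Lean on these libraries where they do the work, as an engineer would, in place of code of your own. Each camera call takes 0.05 s, during which the arm holds its last target.

### The job

First pull the drawer of clips fully out to its stop. Then, for every metal bar on the mat, lay it in its own lane on the deck of the balance stand, push it flush against the centre fence, slide it along the fence over the fulcrum edge until it just tips on to the step by itself with nothing holding its tail, and set one orange clip squarely astride it, fully down, right at its balance point, so that it will hang level in the plating bath. Leave the bars tipped over the edge against the fence with their clips on, push the drawer fully shut, and do not knock over or shove the other things on the bench.

Things in the scene. Friction and masses are not known exactly. Their poses are not given: they have to be found in the camera images.
- stand_edge (a point): Fulcrum edge of the fixed balance stand, midway across, level with the deck top (45 mm above the table); a thin red line marks it. x points the way bars slide: behind it (-x) an aluminium deck 180 mm long, 230 mm wide; ahead (+x) a blue step 135 mm long, its top 14 mm lower. y across, z up
- stand_fence (a point): Middle of the stand's dark steel fence, directly above the fulcrum edge at the fence's top, 8 mm above the deck; axes as at the edge. The fence is 40 mm wide (20 mm either side of this point) and runs the whole length of deck and step. It leaves two lanes, one on either side, each 95 mm wide and open outwards
- cab_drawer0 (a joint): How far the drawer of the low wooden cabinet (200 deep, 240 wide, 100 mm high, fixed) is out, in m: 0 shut, 0.134 at its stop. About 1 N of friction; it stays where it is left. Drawer floor 22 mm above the table, its side walls 56 mm and its front 64 mm above that floor
- cab_drawer0_handle (a point): Middle of the drawer's steel bar handle: a level bar 11 mm thick, 120 mm long, 35 mm in front of the drawer's face, 38 mm below the cabinet's top, clear space behind it. Moves with the drawer. Its -x axis points out of the cabinet, the way the drawer opens; y runs along the handle
- bar_a_mid (a point): Square brass bar 180 x 22 x 22 mm, 0.2 to 0.45 kg, partly hollow inside, so its balance point lies off the middle, up to 35 mm either way, and cannot be seen (point bar_a_c2, not given). This point is the middle of its length, width and height; x runs along it; any long face may be up. May be absent. Starts on a blue mat 3 mm thick
- bar_b_mid (a point): Square copper bar 180 x 22 x 22 mm, 0.2 to 0.45 kg, partly hollow inside, so its balance point lies off the middle, up to 35 mm either way, and cannot be seen (point bar_b_c2, not given). This point is the middle of its length, width and height; x runs along it; any long face may be up. May be absent. Starts on a blue mat 3 mm thick
- bar_c_mid (a point): Square grey steel bar 180 x 22 x 22 mm, 0.2 to 0.45 kg, partly hollow inside, so its balance point lies off the middle, up to 35 mm either way, and cannot be seen (point bar_c_c2, not given). This point is the middle of its length, width and height; x runs along it; any long face may be up. May be absent. Starts on a blue mat 3 mm thick
- clip_a_mid (a point): Orange clip, 24 (x) x 38 (y) x 46 mm high, 40 g: a saddle to straddle a bar, its x along the bar, cheeks 28 mm apart and 10 mm deep; on top an upright grip fin 12 (x) x 24 (y) x 30 mm high. This point is half-way up, 13 mm above the saddle's underside (seated: 24 mm above the bar's middle), 8 mm below the fin's centre. Starts upright in the drawer, 60 mm behind its front
- clip_b_mid (a point): Orange clip, 24 (x) x 38 (y) x 46 mm high, 40 g: a saddle to straddle a bar, its x along the bar, cheeks 28 mm apart and 10 mm deep; on top an upright grip fin 12 (x) x 24 (y) x 30 mm high. This point is half-way up, 13 mm above the saddle's underside (seated: 24 mm above the bar's middle), 8 mm below the fin's centre. Starts upright in the drawer, 60 mm behind its front
- clip_c_mid (a point): Orange clip, 24 (x) x 38 (y) x 46 mm high, 40 g: a saddle to straddle a bar, its x along the bar, cheeks 28 mm apart and 10 mm deep; on top an upright grip fin 12 (x) x 24 (y) x 30 mm high. This point is half-way up, 13 mm above the saddle's underside (seated: 24 mm above the bar's middle), 8 mm below the fin's centre. Starts upright in the drawer, 60 mm behind its front
- beaker: Bystander to be left alone: glass beaker, 70 mm across, 95 mm high; origin at its underside
- jar: Bystander to be left alone: amber jar with white lid, 56 mm across, 70 mm high; origin at its underside
- bottle: Bystander to be left alone: white bottle with yellow cap, 64 mm across, 160 mm high; origin at its underside
- dish: Bystander to be left alone: white ceramic dish, 100 mm across, 40 mm high; origin at its underside
- brush: Bystander to be left alone: brush, 170 mm long, lying flat along its x; origin at its underside, near the middle
- spatula: Bystander to be left alone: spatula, 180 mm long, lying flat along its x; origin at its underside, near the middle

How it is judged:
By the outcome, as a careful person would: the job done as asked, in the order asked, and still so for the second after the job is handed in, with the robot touching nothing.
Of bar_a, bar_b, bar_c only 1 to 2 are there at a start; the rules pass over those that are not, and their reading is None.
At some moment in a run one of bar_a, bar_b, bar_c may be knocked a few centimetres aside while the robot is not near it.
Once in a run the grip may slacken for a moment while it holds something.
It also fails if it takes over 210 s, if anything falls off the work surface, if the arm or the gripper's body presses on something with over 40 N, if the wrist force passes 120 N, or if a joint passes its speed limit or range.

## Working session

There is one attempt and no reset: what is moved stays moved. The work goes in short steps, Python scripts to look and compute and a tool call to move; the robot and the scene stay as the last step left them, time stands still between calls to the robot, and variables do not carry over. Pictures are saved under pics/ and viewed, and the job is handed in when it is done.

Besides the shell and the picture viewer there is one more tool, called by a JSON object that holds its "api" and its "payload", one argument or row to a line. play_rows: Moves the arm, as the interface text tells. Its arguments: {"type":"object","properties":{"targets":{"type":"string"},"newtons":{"type":"number"}},"required":["targets"]}

```bash
mkdir -p pics; cat > h.py <<'E'
import numpy as np, cv2
from scipy.spatial.transform import Rotation as Rn
from bench import ctrl
def grab(n,save=None):
    im=ctrl.get_image(n)
    if save: cv2.imwrite('pics/'+save,im['pixels'])
    return im
def ray(im,u,v):
    K=im['intrinsics'];d=np.linalg.inv(K)@np.array([u,v,1.])
    return -im['R'].T@im['t'], im['R'].T@d
def onz(im,u,v,z):
    o,d=ray(im,u,v);return o+d*(z-o[2])/d[2]
def cloud(im):
    K=im['intrinsics'];D=im['depth'];v,u=np.mgrid[:D.shape[0],:D.shape[1]]
    P=np.stack([(u-K[0,2])/K[0,0]*D,(v-K[1,2])/K[1,1]*D,D],-1)
    return (P-im['t'])@im['R']   # R^T (P-t)
def proj(im,X):
    c=im['R']@np.asarray(X)+im['t'];p=im['intrinsics']@c;return p[:2]/p[2]
E
python3 - <<'E'
from h import *
for n in ['top','side','wrist']:
    im=grab(n,n+'0.png'); print(n,im['intrinsics'],(-im['R'].T@im['t']).round(3),im['R'].round(2).tolist())
s=ctrl.get_state();print(s)
E
```

```text
top [[413.29334683   0.         258.51841991]
 [  0.         413.29334683 194.03464574]
 [  0.           0.           1.        ]] [0.327 0.    1.296] [[-0.0, -1.0, -0.01], [-0.98, 0.01, -0.18], [0.18, 0.01, -0.98]]
side [[396.62329014   0.         251.62542733]
 [  0.         396.62329014 190.76707308]
 [  0.           0.           1.        ]] [ 0.023 -0.689  0.859] [[0.79, -0.61, -0.01], [-0.42, -0.52, -0.74], [0.45, 0.59, -0.67]]
wrist [[297.31863964   0.         253.87712716]
 [  0.         297.31863964 190.83255804]
 [  0.           0.           1.        ]] [0.217 0.619 0.384] [[0.45, 0.89, -0.0], [0.85, -0.43, 0.3], [0.27, -0.14, -0.95]]
{'time': 0.15, 'joint_positions': array([-1.09189438,  0.32168742, -0.07010981,  1.45137818,  0.02259358,
        1.37078204, -0.05689298]), 'qd': array([-1.42191894e-03, -1.45950175e-03,  1.15776514e-05, -4.14468188e-03,
        4.22611316e-04,  1.74807140e-04, -1.58733341e-03]), 'joint_torque': array([-4.48058208e-04, -4.91795361e+01, -4.04843492e-01, -3.12873745e+01,
       -6.38952130e-02,  4.05442296e-02,  1.06136654e-04]), 'position': array([0.29131095, 0.58091067, 0.40389855]), 'tool_rot': array([-7.23410580e-01, -3.05689088e+00,  2.26626802e-03]), 'ft_force': array([-0.02628619, -1.26520107, -0.78748634]), 'torque': array([ 0.05022844,  0.01684333, -0.0209301 ]), 'grip_width': 0.9933288414404365}
```

Top view: steel bar near (233,205) and brass bar near (271,209) on the mat. The stand has its deck at (295–354,150–230), red line at x≈354 and blue step to its right. The cabinet handle is near (135,210). Now measuring.

```bash
cat > m1.py <<'E'
from h import *
im=grab('top');px=im['pixels'];P=cloud(im)
hsv=cv2.cvtColor(px,cv2.COLOR_BGR2HSV);H,S,V=cv2.split(hsv)
def rect(mask,name,z,zr=None,roi=None):
    m=mask.astype(np.uint8)
    if roi: 
        mm=np.zeros_like(m);u0,v0,u1,v1=roi;mm[v0:v1,u0:u1]=1;m&=mm
    if zr: m&=((P[...,2]>zr[0])&(P[...,2]<zr[1])).astype(np.uint8)
    n,l,st,c=cv2.connectedComponentsWithStats(m)
    if n<2: print(name,'none');return
    i=1+np.argmax(st[1:,4]);ys,xs=np.nonzero(l==i)
    W=np.array([onz(im,u,v,z)[:2] for u,v in zip(xs,ys)],np.float32)
    (cx,cy),(w,h),a=cv2.minAreaRect(W);b=cv2.boxPoints(((cx,cy),(w,h),a))
    print(name,'n',len(xs),'c',round(cx,4),round(cy,4),'wh',round(w,4),round(h,4),'ang',round(a,2),'zmed',np.median(P[ys,xs,2]).round(4), 'pix',xs.mean().round(1),ys.mean().round(1))
    return b
Z=P[...,2]
roi=(215,165,285,255)
print('steel');print(rect((Z>.015)&(S<90),'steel',.025,roi=(222,170,245,245)))
print(rect((Z>.015),'brass',.025,roi=(258,172,280,245)))
print(rect((Z>.015),'steel2',.025,roi=(222,170,248,245)))
print(rect((Z>.03)&(Z<.065),'stand',.045,roi=(288,140,408,235)))
print(rect((Z>.048)&(Z<.065)&(V<120),'fence',.053,roi=(290,140,408,235)))
print(rect((H>100)&(H<130)&(S>120),'step',.031,roi=(340,140,408,235)))
print(rect((Z>.085)&(Z<.12),'cabtop',.1,roi=(40,110,180,230)))
print(rect((Z>.05)&(Z<.075),'handle',.062,roi=(100,180,170,230)))
for y in range(150,232,10): print([ '%3d'%(1000*z) for z in Z[y,290:405:6]])
E
python3 m1.py
python3 - <<'E'
import cv2
a=cv2.imread('pics/top0.png')
cv2.imwrite('pics/z1.png',cv2.resize(a[140:260,210:410],None,fx=4,fy=4,interpolation=2))
cv2.imwrite('pics/z2.png',cv2.resize(a[110:240,40:220],None,fx=4,fy=4,interpolation=2))
E
```

```text
steel
steel n 424 c 0.5171 0.0916 wh 0.0228 0.1797 ang 87.26 zmed 0.0252 pix 231.6 206.5
[[0.42676982 0.08451576]
 [0.60629576 0.075918  ]
 [0.6073854  0.09867024]
 [0.4278595  0.107268  ]]
brass n 410 c 0.5045 -0.0288 wh 0.179 0.022 ang 4.09 zmed 0.0252 pix 270.4 210.2
[[ 0.41441682 -0.02425007]
 [ 0.4159868  -0.04619132]
 [ 0.59449923 -0.03341813]
 [ 0.59292924 -0.01147688]]
steel2 n 427 c 0.5169 0.0903 wh 0.0255 0.18 ang 87.26 zmed 0.0252 pix 231.6 206.6
[[0.4263781  0.08185015]
 [0.60616755 0.07323978]
 [0.6073854  0.09867024]
 [0.42759597 0.1072806 ]]
stand n 6671 c 0.5676 -0.2653 wh 0.3187 0.232 ang 85.07 zmed 0.0448 pix 342.9 188.8
[[ 0.43831852 -0.41410607]
 [ 0.6695051  -0.43404907]
 [ 0.6968961  -0.11652327]
 [ 0.46570945 -0.09658027]]
fence n 1353 c 0.5696 -0.2645 wh 0.3154 0.0451 ang 85.05 zmed 0.0531 pix 347.6 187.6
[[ 0.5335271  -0.41972744]
 [ 0.57843167 -0.4236148 ]
 [ 0.60563713 -0.10935396]
 [ 0.56073254 -0.1054666 ]]
step n 1348 c 0.4954 -0.3491 wh 0.1342 0.098 ang 85.19 zmed 0.0314 pix 375.1 212.2
[[ 0.44098067 -0.41182882]
 [ 0.53866416 -0.42004168]
 [ 0.54990363
[... 980 characters left out ...]
0', ' 54', ' 51', ' 53', ' 51', ' 46', ' 52', ' 51', ' 50', ' 58', ' 56', ' 53', ' 52', ' 49', ' 54', ' 53', ' 53', ' 53', ' 50', '  0']
[' -2', ' 41', ' 45', ' 51', ' 45', ' 41', ' 39', ' 48', ' 47', ' 44', ' 40', ' 30', ' 32', ' 30', ' 30', ' 29', ' 31', ' 31', '  0', '  0']
[' -1', ' 47', ' 48', ' 53', ' 45', ' 42', ' 47', ' 48', ' 45', ' 44', ' 47', ' 32', ' 30', ' 32', ' 33', ' 24', ' 31', ' 28', ' -5', '  0']
[' -2', ' 42', ' 45', ' 43', ' 43', ' 43', ' 43', ' 41', ' 45', ' 48', ' 45', ' 29', ' 34', ' 26', ' 36', ' 30', ' 36', ' 29', '  3', '  0']
['  1', ' -2', ' -2', '  1', '  6', ' -1', '  3', '  2', ' -4', '  0', '  2', ' -4', ' -3', ' -2', ' -5', '  0', ' -3', ' 14', ' -5', '  2']
```

```bash
cat >> h.py <<'E'
def Rdown(phi,tilt_axis=None,tilt=0):
    """tool down, jaw axis (tool y) at world yaw phi (deg)"""
    p=np.radians(phi);z=np.array([0,0,-1.]);y=np.array([np.cos(p),np.sin(p),0]);x=np.cross(y,z)
    R=np.c_[x,y,z]
    if tilt_axis is not None: R=Rn.from_rotvec(np.asarray(tilt_axis)*np.radians(tilt)).as_matrix()@R
    return R
def best(Rt,cur):
    Rf=Rt@np.diag([-1,-1,1.])
    return min([Rt,Rf],key=lambda R:Rn.from_matrix(cur.T@R).magnitude())
def plan(gp,Rt,grip,step=5.0,flip=True,rstep=.17,s=None):
    """rows to bring the grasp point to gp, orientation Rt"""
    s=s or ctrl.get_state();R=Rn.from_rotvec(s['tool_rot']).as_matrix();p=s['position']
    if flip: Rt=best(Rt,R)
    tgt=np.asarray(gp)-.164*Rt[:,2]
    rv=Rn.from_matrix(R.T@Rt).as_rotvec();d=tgt-p
    n=int(max(1,np.ceil(np.linalg.norm(d)*100/step),np.ceil(np.linalg.norm(rv)/rstep)))
    rows=[]
    for i in range(n):
        loc=R.T@(d/n)*100
        rows.append(' '.join('%.2f'%v for v in loc)+' '+' '.join('%.3f'%v for v in rv/n)+' %g'%grip)
        R=R@Rn.from_rotvec(rv/n).as_matrix()
    # group identical
    print(n,'rows, dist cm',(np.linalg.norm(d)*100).round(2),'rot deg',np.degrees(np.linalg.norm(rv)).round(1))
    print('; '.join(rows))
def stat():
    s=ctrl.get_state();R=Rn.from_rotvec(s['tool_rot']).as_matrix()
    print('t',round(s['time'],2),'gp',(s['position']+.164*R[:,2]).round(4),'jawyaw',np.degrees(np.arctan2(R[1,1],R[0,1])).round(2),'z',R[:,2].round(3),'F',s['ft_force'].round(2),'T',s['torque'].round(3),'w mm',round(s['grip_width']*87,1),'q',s['joint_positions'].round(2))
E
python3 - <<'E'
from h import *
stat()
im=grab('top')
a=onz(im,115.75,224.5,.062);b=onz(im,152.5,203.75,.062);print('handle',a,b,(a+b)/2,np.linalg.norm(a-b),np.degrees(np.arctan2(*(b-a)[1::-1])))
px=im['pixels'].astype(int)
m=(px[...,2]>110)&(px[...,1]<80)&(px[...,0]<80);m[:, :340]=0;m[:,370:]=0;m[240:]=0;m[:140]=0
ys,xs=np.nonzero(m);W=np.array([onz(im,u,v,.045)[:2] for u,v in zip(xs,ys)])
print(len(xs),W.mean(0),W[W[:,0].argmax()],W[W[:,0].argmin()])
l=cv2.fitLine(W.astype(np.float32),2,0,.01,.01).ravel();print('line',l,np.degrees(np.arctan2(l[1],l[0])))
# side-view check of edge and handle
for n in ['side']:
    im=grab(n);print([proj(im,p).round(1).tolist() for p in [(a+b)/2,[.5676,-.2653,.045],[.517,.0916,.025],[.5045,-.0288,.025]]])
E
```

```text
t 0.2 gp [0.2912 0.5808 0.2401] jawyaw 63.37 z [-0.    -0.001 -1.   ] F [0.07 0.24 0.01] T [0.008 0.004 0.026] w mm 87.1 q [-1.09  0.32 -0.07  1.45  0.02  1.37 -0.06]
handle [0.45763552 0.43615338 0.062     ] [0.52003105 0.32830267 0.062     ] [0.48883329 0.38222803 0.062     ] 0.12459926507069684 -59.949068516726044
61 [ 0.56818863 -0.28464605] [ 0.6830213  -0.29474149] [ 0.45731565 -0.27536705]
line [ 0.99644214 -0.08427941  0.5681886  -0.28464603] -4.834589
[[169.8, 143.5], [318.6, 250.2], [225.1, 192.2], [245.2, 215.6]]
```

```bash
python3 - <<'E'
from h import *
plan([.489,.382,.15],Rdown(30),-.35)
E
```

```text
6 rows, dist cm 29.47 rot deg 33.4
-4.43 -1.49 1.51 -0.000 0.000 0.097 -0.35; -4.55 -1.05 1.51 -0.000 0.000 0.097 -0.35; -4.64 -0.60 1.51 -0.000 0.000 0.097 -0.35; -4.67 -0.15 1.51 -0.000 0.000 0.097 -0.35; -4.66 0.30 1.51 -0.000 0.000 0.097 -0.35; -4.61 0.75 1.51 -0.000 0.000 0.097 -0.35
```

{"api": "play_rows", "payload": {
  "targets": "-4.4 -1.5 1.5 0 0 0.097 -0.35; -4.6 -1 1.5 0 0 0.097 -0.35; -4.6 -0.6 1.5 0 0 0.097 -0.35; -4.7 -0.2 1.5 0 0 0.097 -0.35; -4.7 0.3 1.5 0 0 0.097 -0.35; -4.6 0.8 1.5 0 0 0.097 -0.35; 0 0 0 0 0 0 -0.35",
  "newtons": 30
}}

```text
time: 1.18
position: [0.493, 0.3757, 0.311]
tool_rot: [-1.592, -2.708, -0.001]
ft_force: [-0.2, -0.6, 0.3]
grip_width: 0.35
```

```bash
python3 - <<'E'
from h import *
stat(); grab('wrist','w1.png'); plan([.489,.382,.1],Rdown(30),-.35)
E
```

```text
t 1.18 gp [0.493  0.3759 0.147 ] jawyaw 29.09 z [-0.     0.001 -1.   ] F [-0.23 -0.61  0.34] T [-0.065  0.066 -0.004] w mm 30.4 q [-0.81  0.32  0.15  1.65 -0.05  1.18 -0.15]
1 rows, dist cm 4.79 rot deg 0.7
0.43 -0.03 4.77 0.001 -0.003 -0.012 -0.35
```

```bash
cat >> h.py <<'E'
def fray(im,u,v):
    K=im['intrinsics'];a=(u-K[0,2])/K[0,0];b=(v-K[1,2])/K[1,1];r=np.hypot(a,b)
    d=np.array([a/r*np.sin(r),b/r*np.sin(r),np.cos(r)]) if r>1e-9 else np.array([0,0,1.])
    return -im['R'].T@im['t'],im['R'].T@d
def fonz(im,u,v,z):
    o,d=fray(im,u,v);return o+d*(z-o[2])/d[2]
def fproj(im,X):
    c=im['R']@np.asarray(X)+im['t'];r=np.arctan2(np.hypot(c[0],c[1]),c[2]);n=np.hypot(c[0],c[1]);K=im['intrinsics']
    return np.array([K[0,2]+K[0,0]*r*c[0]/n,K[1,2]+K[1,1]*r*c[1]/n])
E
python3 - <<'E'
from h import *
im=grab('wrist')
a=fonz(im,254,117,.062);b=fonz(im,258,258,.062);print(a,b,(a+b)/2,np.linalg.norm(a-b))
f=fonz(im,308,50,.086),fonz(im,312,235,.086);print(f)
E
```

```text
[0.45605977 0.44145259 0.062     ] [0.51878049 0.33718598 0.062     ] [0.48742013 0.38931929 0.062     ] 0.12167749452739879
(array([0.46421354, 0.50239717, 0.086     ]), array([0.53834494, 0.38704099, 0.086     ]))
```

```bash
python3 - <<'E'
from h import *
plan([.488,.385,.064],Rdown(30),-.35,step=4.5)
E
```

```text
2 rows, dist cm 8.44 rot deg 0.6
0.24 0.02 4.21 0.001 -0.003 -0.004 -0.35; 0.25 0.03 4.21 0.001 -0.003 -0.004 -0.35
```

{"api": "play_rows", "payload": {
  "targets": "0.3 0 4.2 0 0 -0.004 -0.35; 0.3 0 4.1 0 0 -0.004 -0.35; 0 0 0 0 0 0 -1; 0 0 0 0 0 0 -1; 0 0 0 0 0 0 -1",
  "newtons": 30
}}

```text
time: 1.9
position: [0.4836, 0.3936, 0.2327]
tool_rot: [-1.552, -2.726, -0.021]
ft_force: [1.1, 0.0, -10.2]
grip_width: 0.113
```

```bash
python3 - <<'E'
from h import *
stat();s=ctrl.get_state();R=Rn.from_rotvec(s['tool_rot']).as_matrix();gp=s['position']+.164*R[:,2]
plan(gp+.15*np.array([-.866,-.5,0]),R,-1,step=2)
E
```

```text
t 1.9 gp [0.4839 0.3958 0.0688] jawyaw 30.68 z [ 0.002  0.014 -1.   ] F [  1.13   0.05 -10.21] T [-0.153 -0.16  -0.039] w mm 9.8 q [-0.82  0.39  0.12  1.72 -0.07  1.02 -0.14]
8 rows, dist cm 15.0 rot deg 0.0
0.02 -1.87 -0.02 0.000 0.000 0.000 -1; 0.02 -1.87 -0.02 0.000 0.000 0.000 -1; 0.02 -1.87 -0.02 0.000 0.000 0.000 -1; 0.02 -1.87 -0.02 0.000 0.000 0.000 -1; 0.02 -1.87 -0.02 0.000 0.000 0.000 -1; 0.02 -1.87 -0.02 0.000 0.000 0.000 -1; 0.02 -1.87 -0.02 0.000 0.000 0.000 -1; 0.02 -1.87 -0.02 0.000 0.000 0.000 -1
```

{"api": "play_rows", "payload": {
  "targets": "0 -1.2 0 0 0 0 -1; 0 -1.8 0 0 0 0 -1; 0 -1.8 0 0 0 0 -1; 0 -1.8 0 0 0 0 -1"
}}

```text
time: 2.4
position: [0.4244, 0.3584, 0.2327]
tool_rot: [-1.553, -2.726, -0.025]
ft_force: [0.9, 1.9, -7.1]
grip_width: 0.115
```

```bash
python3 - <<'E'
from h import *
stat()
E
```

```text
t 2.4 gp [0.425  0.361  0.0687] jawyaw 30.65 z [ 0.004  0.016 -1.   ] F [ 0.87  1.87 -7.12] T [ 0.173 -0.181  0.002] w mm 10.0 q [-0.85  0.27  0.12  1.89 -0.05  0.98 -0.18]
```

{"api": "play_rows", "payload": {
  "targets": "0 -1.8 0 0 0 0 -1; 0 -1.8 0 0 0 0 -1; 0 -1 0 0 0 0 -1; 0 -1 0 0 0 0 -1; 0 -0.6 0 0 0 0 -1; 0 -0.6 0 0 0 0 -1; 0 -0.6 0 0 0 0 -1"
}}

```text
time: 3.28
position: [0.3665, 0.3232, 0.2325]
tool_rot: [1.55, 2.714, 0.093]
ft_force: [16.7, 12.2, -27.6]
grip_width: 0.114
```

```bash
python3 - <<'E'
from h import *
stat();grab('wrist','w2.png');grab('top','t2.png')
E
```

```text
t 3.27 gp [0.3734 0.3305 0.0688] jawyaw 30.53 z [ 0.042  0.044 -0.998] F [ 16.67  12.23 -27.57] T [ 2.186 -3.263 -0.024] w mm 9.9 q [-0.88  0.12  0.11  2.07 -0.02  0.9  -0.23]
```

The drawer is at its stop, with about 20 N of pull and no further travel. The three clips are visible behind its front. Releasing.

{"api": "play_rows", "payload": {
  "targets": "0 0.3 0 0 0 0 -0.5; 0 0 0 0 0 0 -0.4; 0 0 0 0 0 0 -0.4; 0 0 -4 0 0 0 -0.4; 0 0 -5 0 0 0 -0.4; -6 0 -4 0 0 0 0; -6 0 0 0 0 0 0; 0 0 0 0 0 0 0"
}}

```text
time: 4.38
position: [0.4223, 0.2208, 0.3652]
tool_rot: [1.544, 2.712, 0.105]
ft_force: [-0.8, 0.1, 0.1]
grip_width: 0.483
```

```bash
python3 - <<'E'
from h import *
stat();grab('wrist','w3.png')
im=grab('top','t3.png');a=im['pixels']
cv2.imwrite('pics/z3.png',cv2.resize(a[130:260,50:230],None,fx=4,fy=4,interpolation=2))
E
```

```text
t 4.38 gp [0.4305 0.2289 0.2016] jawyaw 30.66 z [ 0.05   0.049 -0.998] F [-0.81  0.07  0.06] T [-0.019  0.138  0.011] w mm 42.0 q [-0.77 -0.06  0.23  1.95 -0.    1.18 -0.  ]
```

```bash
python3 - <<'E'
from h import *
im=grab('wrist')
cv2.imwrite('pics/x.png',im['pixels'])
# clips: fin-top bright orange
hsv=cv2.cvtColor(im['pixels'],cv2.COLOR_BGR2HSV)
m=cv2.inRange(hsv,(5,180,60),(20,255,255));n,l,st,c=cv2.connectedComponentsWithStats(m)
for i in range(1,n):
    if st[i,4]>100: print(st[i],c[i].round(1), fonz(im,*c[i],.06).round(4))
# drawer front
plan([.517,.091,.12],Rdown(87.3),0.0,step=4)
E
python3 m1.py | egrep 'steel2|brass'
```

```text
[347  18  34  39 893] [363.7  36.2] [0.4501 0.4327 0.06  ]
[347  76  33  36 881] [363.7  93.5] [0.4814 0.3805 0.06  ]
[344 132  33  36 853] [360.2 150.5] [0.5112 0.3289 0.06  ]
6 rows, dist cm 18.46 rot deg 56.2
-2.79 0.14 1.30 0.012 0.003 -0.163 0; -2.78 -0.30 1.29 0.012 0.003 -0.163 0; -2.69 -0.74 1.29 0.012 0.003 -0.163 0; -2.54 -1.15 1.30 0.012 0.003 -0.163 0; -2.33 -1.53 1.30 0.012 0.003 -0.163 0; -2.05 -1.87 1.32 0.012 0.003 -0.163 0
brass n 413 c 0.5045 -0.0288 wh 0.179 0.0221 ang 4.08 zmed 0.0253 pix 270.4 210.3
steel2 n 422 c 0.517 0.0915 wh 0.0229 0.1799 ang 87.26 zmed 0.0252 pix 231.5 206.5
```

{"api": "play_rows", "payload": {
  "targets": "-2.8 0.1 1.3 0.012 0.003 -0.163 0; -2.8 -0.3 1.3 0.012 0.003 -0.163 0; -2.7 -0.7 1.3 0.012 0.003 -0.163 0; -2.5 -1.2 1.3 0.012 0.003 -0.163 0; -2.3 -1.5 1.3 0.012 0.003 -0.163 0; -2.1 -1.9 1.3 0.012 0.003 -0.163 0; 0 0 0 0 0 0 0; 0 0 0 0 0 0 0"
}}

```text
time: 5.58
position: [0.5169, 0.1035, 0.2777]
tool_rot: [0.014, -3.13, 0.004]
ft_force: [0.5, 0.8, 0.4]
grip_width: 0.496
```

```bash
python3 - <<'E'
from h import *
stat();grab('wrist','w4.png')
plan([.517,.091,.024],Rdown(87.3),0.0,step=4)
E
```

```text
t 5.58 gp [0.515  0.103  0.1137] jawyaw 90.52 z [-0.012 -0.003 -1.   ] F [0.53 0.82 0.35] T [ 0.041  0.001 -0.053] w mm 43.1 q [-0.59  0.17  0.37  1.91 -0.07  1.08  1.39]
3 rows, dist cm 9.06 rot deg 3.3
-0.03 -0.41 2.99 -0.001 -0.004 0.019 0; -0.03 -0.41 2.99 -0.001 -0.004 0.019 0; -0.03 -0.41 2.99 -0.001 -0.004 0.019 0
```

{"api": "play_rows", "payload": {
  "targets": "0 -1.2 2 0 0 0.056 0; 0 0 3 0 0 0 0; 0 0 0 0 0 0 0"
}}

```text
time: 6.0
position: [0.5156, 0.0956, 0.2287]
tool_rot: [-0.07, -3.132, -0.0]
ft_force: [-0.3, 0.3, 0.8]
grip_width: 0.5
```

```bash
python3 - <<'E'
from h import *
stat()
plan([.517,.091,.024],Rdown(87.3),0.0,step=4)
E
```

```text
t 6.0 gp [0.5142 0.0956 0.0647] jawyaw 87.45 z [-0.009  0.    -1.   ] F [-0.31  0.28  0.82] T [ 0.022  0.007 -0.002] w mm 43.5 q [-0.57  0.23  0.38  1.96 -0.1   0.98  1.38]
2 rows, dist cm 4.1 rot deg 0.5
-0.10 -0.22 2.04 -0.000 -0.004 0.001 0; -0.09 -0.22 2.04 -0.000 -0.004 0.001 0
```

{"api": "play_rows", "payload": {
  "targets": "-0.2 -0.5 2 0 -0.008 0 0; 0 0 2 0 0 0 0; 0 0 0 0 0 0 0; 0 0 0 0 0 0 -1; 0 0 0 0 0 0 -1; 0 0 0 0 0 0 -1",
  "newtons": 50
}}

```text
time: 6.75
position: [0.5198, 0.0944, 0.1959]
tool_rot: [0.064, 3.132, 0.008]
ft_force: [-0.2, -0.7, -2.3]
grip_width: 0.245
```

```bash
python3 - <<'E'
from h import *
stat()
E
```

```text
t 6.75 gp [0.5213 0.0952 0.032 ] jawyaw 87.66 z [ 0.01   0.005 -1.   ] F [-0.19 -0.7  -2.33] T [-0.201 -0.072  0.069] w mm 21.3 q [-0.56  0.28  0.37  1.99 -0.13  0.89  1.41]
```

{"api": "play_rows", "payload": {
  "targets": "0 0 -2 0 0 0 -1; 0 0 -3 0 0 0 -1; 0 0 -3 0 0 0 -1; 0 0 0 0 0 0 -1; 0 0 0 0 0 0 -1; 0 0 0 0 0 0 -1"
}}

```text
time: 7.5
position: [0.5158, 0.0937, 0.273]
tool_rot: [-0.065, -3.14, -0.004]
ft_force: [0.4, -0.9, -3.6]
grip_width: 0.247
```

```bash
python3 - <<'E'
from h import *
stat();grab('side','s4.png');grab('wrist','w5.png')
for i in range(3): 
    ctrl.get_image('top'); stat()
E
```

```text
t 7.5 gp [0.5157 0.0941 0.109 ] jawyaw 87.62 z [-0.001  0.003 -1.   ] F [ 0.41 -0.85 -3.6 ] T [-0.051  0.073 -0.004] w mm 21.5 q [-0.58  0.17  0.38  1.93 -0.07  1.06  1.36]
t 7.65 gp [0.5158 0.0941 0.1092] jawyaw 87.62 z [-0.001  0.003 -1.   ] F [ 0.38 -0.18 -3.04] T [-0.071 -0.026 -0.011] w mm 22.0 q [-0.58  0.17  0.38  1.93 -0.07  1.06  1.36]
t 7.7 gp [0.5161 0.0942 0.1095] jawyaw 87.62 z [-0.     0.003 -1.   ] F [ 0.3   0.4  -3.54] T [ 0.046  0.004 -0.049] w mm 21.8 q [-0.58  0.17  0.38  1.93 -0.07  1.06  1.36]
t 7.75 gp [0.5163 0.0942 0.1098] jawyaw 87.62 z [ 0.001  0.003 -1.   ] F [ 0.72 -0.68 -4.01] T [0.027 0.019 0.045] w mm 22.2 q [-0.58  0.17  0.38  1.93 -0.07  1.06  1.36]
```

```bash
cat >> h.py <<'E'
def ftavg(n=24):
    A=[]
    for i in range(n):
        ctrl.get_image('wrist');s=ctrl.get_state();A.append(np.r_[s['ft_force'],s['torque']])
    A=np.array(A);print('FT mean',A.mean(0).round(3),'sem',(A.std(0)/np.sqrt(n)).round(3));return A.mean(0)
E
python3 - <<'E'
from h import *
f=ftavg(24);stat();print('dx',f[4]/-f[2])
plan([.59,-.2,.115],Rdown(-4.9),-1,step=4)
E
```

```text
FT mean [ 0.07   0.044 -3.74   0.031  0.076 -0.005] sem [0.138 0.102 0.095 0.006 0.033 0.005]
t 8.95 gp [0.5166 0.0943 0.1104] jawyaw 87.62 z [ 0.001  0.003 -1.   ] F [-0.34 -0.26 -3.11] T [ 0.077  0.048 -0.031] w mm 21.6 q [-0.58  0.16  0.38  1.93 -0.07  1.06  1.36]
dx 0.020294740555414924
9 rows, dist cm 30.29 rot deg 87.5
-0.95 -3.23 -0.06 0.000 0.000 -0.170 -1; -0.39 -3.34 -0.06 0.000 0.000 -0.170 -1; 0.18 -3.36 -0.06 0.000 0.000 -0.170 -1; 0.74 -3.28 -0.06 0.000 0.000 -0.170 -1; 1.28 -3.11 -0.06 0.000 0.000 -0.170 -1; 1.79 -2.85 -0.06 0.000 0.000 -0.170 -1; 2.25 -2.51 -0.06 0.000 0.000 -0.170 -1; 2.64 -2.09 -0.05 0.000 0.000 -0.170 -1; 2.95 -1.62 -0.05 0.000 0.000 -0.170 -1
```

```bash
cat >> h.py <<'E'
E0=np.array([.568,-.2855,.045]);EX=np.array([-.0845,-.9964,0]);EY=np.array([.9964,-.0845,0]);EZ=np.array([0,0,1.])
def S(x,y,z): return E0+(x*EX+y*EY+z*EZ)/1000.
def toS(p): d=(np.asarray(p)-E0)*1000; return np.array([d@EX,d@EY,d[2]])
E
python3 - <<'E'
from h import *
print(S(-61,37,29))
plan(S(-61,37,65),Rdown(-4.85),-1,step=4,flip=False)
E
```

```text
[ 0.6100213 -0.2278461  0.074    ]
10 rows, dist cm 33.5 rot deg 92.5
-1.07 -3.17 -0.01 0.000 -0.000 0.161 -1; -1.57 -2.96 -0.00 0.000 -0.000 0.161 -1; -2.02 -2.67 -0.00 0.000 -0.000 0.161 -1; -2.42 -2.31 -0.00 0.000 -0.000 0.161 -1; -2.76 -1.89 -0.00 0.000 -0.000 0.161 -1; -3.03 -1.42 0.00 0.000 -0.000 0.161 -1; -3.22 -0.92 0.00 0.000 -0.000 0.161 -1; -3.33 -0.39 0.00 0.000 -0.000 0.161 -1; -3.35 0.15 0.00 0.000 -0.000 0.161 -1; -3.28 0.69 0.00 0.000 -0.000 0.161 -1
```

{"api": "play_rows", "payload": {
  "targets": "-1.1 -3.2 0 0 0 0.161 -1; -1.6 -3 0 0 0 0.161 -1; -2 -2.7 0 0 0 0.161 -1; -2.4 -2.3 0 0 0 0.161 -1; -2.8 -1.9 0 0 0 0.161 -1; -3 -1.4 0 0 0 0.161 -1; -3.2 -0.9 0 0 0 0.161 -1; -3.3 -0.4 0 0 0 0.161 -1; -3.3 0.2 0 0 0 0.161 -1; -3.3 0.7 0 0 0 0.161 -1; 0 0 0 0 0 0 -1; 0 0 0 0 0 0 -1"
}}

```text
time: 10.45
position: [0.6292, -0.1479, 0.2987]
tool_rot: [-2.185, -2.083, -0.188]
ft_force: [-0.2, 0.0, -0.2]
grip_width: 0.018
```

```bash
python3 - <<'E'
from h import *
stat();grab('wrist','w6.png');grab('side','s6.png')
plan(S(-61,37,65),Rdown(-4.85),-1,step=4,flip=False)
E
```

```text
t 10.45 gp [ 0.6306 -0.1201  0.1371] jawyaw -2.75 z [ 0.009  0.17  -0.985] F [-0.21  0.05 -0.16] T [-0.279  0.055 -0.076] w mm 1.6 q [-0.28  0.46  0.68  1.6  -0.47  1.27  0.47]
3 rows, dist cm 8.51 rot deg 10.0
-2.77 -0.49 0.34 -0.001 -0.057 0.012 -1; -2.75 -0.46 0.50 -0.001 -0.057 0.012 -1; -2.73 -0.43 0.65 -0.001 -0.057 0.012 -1
```

```bash
python3 - <<'E'
from h import *
im=grab('top','t6.png');a=im['pixels']
cv2.imwrite('pics/z6.png',cv2.resize(a[90:240,210:410],None,fx=4,fy=4,interpolation=2))
stat()
E
```

```text
t 10.6 gp [ 0.6296 -0.1207  0.1362] jawyaw -2.83 z [ 0.007  0.169 -0.986] F [-0.04 -0.07  0.25] T [-0.313  0.052  0.009] w mm 0.4 q [-0.28  0.46  0.68  1.6  -0.47  1.27  0.47]
```

```bash
python3 - <<'E'
from h import *
plan([.50,-.25,.2],Rdown(-10),-.2,step=3.5,flip=False)
E
```

```text
6 rows, dist cm 17.66 rot deg 12.1
-1.58 -2.06 -1.39 -0.002 -0.028 0.021 -0.2; -1.67 -2.02 -1.35 -0.002 -0.028 0.021 -0.2; -1.74 -1.98 -1.30 -0.002 -0.028 0.021 -0.2; -1.82 -1.94 -1.26 -0.002 -0.028 0.021 -0.2; -1.90 -1.90 -1.21 -0.002 -0.028 0.021 -0.2; -1.97 -1.86 -1.16 -0.002 -0.028 0.021 -0.2
```

{"api": "play_rows", "payload": {
  "targets": "-1 -1 -3 0 -0.028 0.021 -0.2; -1.7 -2 -2 0 -0.028 0.021 -0.2; -1.8 -2 -1.3 0 -0.028 0.021 -0.2; -1.8 -2 -1.3 0 -0.028 0.021 -0.2; -1.9 -2 -1.3 0 -0.028 0.021 -0.2; -1.9 -2 -1.3 0 -0.028 0.021 -0.2; 0 0 0 0 0 0 -0.2"
}}

```text
time: 11.48
position: [0.5029, -0.2491, 0.3888]
tool_rot: [-2.396, -2.012, 0.024]
ft_force: [0.3, 0.7, -0.1]
grip_width: 0.399
```

```bash
python3 - <<'E'
from h import *
stat()
im=grab('top','t7.png');a=im['pixels']
cv2.imwrite('pics/z7.png',cv2.resize(a[90:240,210:360],None,fx=5,fy=4,interpolation=2))
im2=grab('side','s7.png');cv2.imwrite('pics/zs7.png',cv2.resize(im2['pixels'][110:260,180:380],None,fx=4,fy=4,interpolation=2))
P=cloud(im)
for v in range(118,176,4): print(v,[(u,int(1000*P[v,u,2])) for u in range(256,296,4)])
E
```

```text
t 11.47 gp [ 0.4996 -0.2491  0.2249] jawyaw -9.95 z [-0.02 -0.   -1.  ] F [ 0.34  0.67 -0.08] T [-0.049 -0.007  0.026] w mm 34.7 q [-0.35  0.19  0.86  1.72 -0.14  1.32  0.36]
118 [(256, 67), (260, 66), (264, 63), (268, 68), (272, 73), (276, 75), (280, 69), (284, 66), (288, 60), (292, 57)]
122 [(256, 27), (260, 27), (264, 28), (268, 33), (272, 64), (276, 63), (280, 31), (284, 19), (288, 25), (292, 23)]
126 [(256, 0), (260, -1), (264, 0), (268, 1), (272, 20), (276, 3), (280, 2), (284, 0), (288, 0), (292, -4)]
130 [(256, 0), (260, 0), (264, 2), (268, -2), (272, 21), (276, 26), (280, -2), (284, 2), (288, 4), (292, 4)]
134 [(256, 90), (260, 79), (264, 83), (268, 97), (272, 19), (276, 21), (280, 4), (284, 1), (288, 1), (292, -3)]
138 [(256, 56), (260, 49), (264, 47), (268, 73), (272, 6), (276, 23), (280, 23), (284, 0), (288, 0), (292, 4)]
142 [(256, 27), (260, 14), (264, 18), (268, 46), (272, 97), (276, 21), (280, 20), (284, 2), (288, -5), (292, 3)]
146 [(256, 3), (260, 8), (264, 4), (268, 18), (272, 1), (276, 24), (280, 18), (284, -2), (288, 2), (292, 0)]
150 [(256, 5), (260, 5), (264, 3), (268, 94), (272, 0), (276, 6), (280, 26), (284, 21), (288, -4), (292, 4)]
154 [(256, 69), (260, 82), (264, 75), (268, 27), (272, 0), (276, -2), (280, 28), (284, 21), (288, 2), (292, 2)]
158 [(256, 3), (260, 18), (264, 6), (268, 0), (272, 2), (276, 0), (280, 0), (284, 26), (288, 25), (292, 5)]
162 [(256, 1), (260, 1), (264, 0), (268, 3), (272, 1), (276, 0), (280, 2), (284, 23), (288, 23), (292, 0)]
166 [(256, 5), (260, 0), (264, 1295), (268, -3), (272, 0), (276, 1), (280, 0), (284, 10), (288, 25), (292, -1)]
170 [(256, -4), (260, 5), (264, 0), (268, -2), (272, 1), (276, -1), (280, -2), (284, 1), (288, 23), (292, 27)]
174 [(256, -4), (260, 0), (264, 0), (268, 3), (272, 3), (276, -1), (280, 2), (284, 0), (288, 22), (292, 22)]
```

```bash
cat > m2.py <<'E'
from h import *
im=grab('top');px=im['pixels'];P=cloud(im);Z=P[...,2]
hsv=cv2.cvtColor(px,cv2.COLOR_BGR2HSV)
m=((Z>.012)&(Z<.033)).astype(np.uint8);m[:,:271]=0;m[:,296:]=0;m[:126]=0;m[182:]=0
# brass excluded by saturation
m[(hsv[...,1]>110)]=0
n,l,st,c=cv2.connectedComponentsWithStats(m);i=1+np.argmax(st[1:,4]);ys,xs=np.nonzero(l==i)
W=np.array([onz(im,u,v,.022)[:2] for u,v in zip(xs,ys)],np.float32)
r=cv2.minAreaRect(W);print(r);print(cv2.boxPoints(r))
# deck back edge
for v in [150,160,170,180]:
    u=np.argmax(Z[v,285:310]>.035)+285;
    u=[k for k in range(290,310) if Z[v,k]>.036 and Z[v,k+1]>.036][0];print(v,u,onz(im,u,v,.045))
E
python3 m2.py
python3 - <<'E'
import cv2
for n in ['top0','t7']:
    a=cv2.imread(f'pics/{n}.png');cv2.imwrite(f'pics/b_{n}.png',cv2.resize(a[118:182,215:305],None,fx=8,fy=8,interpolation=2))
E
```

```text
((0.6928421258926392, -0.06701019406318665), (0.18066638708114624, 0.023693811148405075), 21.340757369995117)
[[ 0.6043916  -0.0888491 ]
 [ 0.6130141  -0.11091829]
 [ 0.7812927  -0.04517128]
 [ 0.77267015 -0.0231021 ]]
150 298 [ 0.6906181  -0.11675575  0.045     ]
160 298 [ 0.65831728 -0.11606839  0.045     ]
170 297 [ 0.62631835 -0.11228384  0.045     ]
180 296 [ 0.59459795 -0.10853223  0.045     ]
```

```bash
python3 - <<'E'
from h import *
im=grab('top');print('beaker',onz(im,261.9,150.5,0.0), onz(im,261.9,141.5,.095))
C=np.array([.693,-.067]);d=np.array([.931,.364]);G=C-.074*d;print(G)
plan([G[0],G[1],.15],Rdown(-39),-1,step=3,rstep=.1,flip=False)
E
```

```text
beaker [ 0.70277122 -0.00381422  0.        ] [ 0.70334002 -0.00366441  0.095     ]
[ 0.624106 -0.093936]
7 rows, dist cm 20.65 rot deg 29.4
2.43 1.33 1.01 -0.003 0.001 0.073 -1; 2.52 1.15 1.02 -0.003 0.001 0.073 -1; 2.60 0.96 1.02 -0.003 0.001 0.073 -1; 2.66 0.76 1.03 -0.003 0.001 0.073 -1; 2.70 0.56 1.04 -0.003 0.001 0.073 -1; 2.74 0.36 1.04 -0.003 0.001 0.073 -1; 2.75 0.16 1.04 -0.003 0.001 0.073 -1
```

{"api": "play_rows", "payload": {
  "targets": "2.4 1.3 1 0 0 0.073 -1; 2.5 1.2 1 0 0 0.073 -1; 2.6 1 1 0 0 0.073 -1; 2.7 0.8 1 0 0 0.073 -1; 2.7 0.6 1 0 0 0.073 -1; 2.7 0.4 1 0 0 0.073 -1; 2.7 0.2 1 0 0 0.073 -1; 0 0 0 0 0 0 -1; 0 0 0 0 0 0 -1"
}}

```text
time: 12.8
position: [0.6329, -0.0828, 0.3037]
tool_rot: [-2.824, -1.345, 0.047]
ft_force: [0.4, 0.2, -0.6]
grip_width: 0.005
```

```bash
python3 - <<'E'
from h import *
stat()
plan([.624,-.094,.055],Rdown(-39),-1,step=3,rstep=.1,flip=False)
E
```

```text
t 12.8 gp [ 0.6275 -0.0829  0.1398] jawyaw -39.08 z [-0.033 -0.001 -0.999] F [ 0.44  0.21 -0.55] T [-0.132  0.082 -0.02 ] w mm 0.4 q [-0.52  0.47  0.8   1.61 -0.34  1.24 -0.34]
3 rows, dist cm 8.59 rot deg 1.9
-0.42 0.08 2.83 -0.008 0.007 -0.000 -1; -0.44 0.05 2.83 -0.008 0.007 -0.000 -1; -0.46 0.03 2.83 -0.008 0.007 -0.000 -1
```

{"api": "play_rows", "payload": {
  "targets": "-0.4 0.1 2.8 -0.01 0.01 0 -1; -0.5 0 2.8 -0.01 0.01 0 -1; -0.5 0 2.4 -0.005 0.005 0 -1; 0 0 0 0 0 0 -1; 0 0 0 0 0 0 -1"
}}

```text
time: 13.42
position: [0.6223, -0.0981, 0.2248]
tool_rot: [-2.836, -1.349, -0.012]
ft_force: [-0.3, 0.4, -0.3]
grip_width: 0.004
```

```bash
python3 - <<'E'
from h import *
stat()
plan([.624,-.094,.042],Rdown(-39),-1,step=3,rstep=.1,flip=False)
E
```

```text
t 13.43 gp [ 0.6234 -0.0974  0.0608] jawyaw -39.14 z [ 0.006  0.004 -1.   ] F [-0.25  0.44 -0.31] T [ 0.211 -0.072 -0.034] w mm 0.3 q [-0.48  0.52  0.76  1.72 -0.41  1.06 -0.26]
1 rows, dist cm 1.93 rot deg 0.5
0.41 -0.13 1.88 0.002 -0.007 -0.002 -1
```

{"api": "play_rows", "payload": {
  "targets": "0.4 -0.1 1.6 0 -0.005 0 -1; 0 0 0.3 0 0 0 -1; 0 0 0.3 0 0 0 -1; 0 0 0.3 0 0 0 -1"
}}

```text
time: 13.92
position: [0.6259, -0.0951, 0.2045]
tool_rot: [2.835, 1.35, 0.01]
ft_force: [-11.6, 3.5, 29.7]
grip_width: 0.008
```

```bash
python3 - <<'E'
from h import *
stat()
E
```

```text
t 13.93 gp [ 0.6269 -0.095   0.0405] jawyaw -39.08 z [ 0.006  0.001 -1.   ] F [-11.63   3.48  29.74] T [0.808 2.85  0.004] w mm 0.7 q [-0.47  0.55  0.75  1.73 -0.43  1.03 -0.26]
```

{"api": "play_rows", "payload": {
  "targets": "0.2 -0.8 0 0 0 0 -1; 0.2 -0.9 0 0 0 0 -1; 0.2 -0.9 0 0 0 0 -1; 0 0 0 0 0 0 -1"
}}

```text
time: 14.42
position: [0.6089, -0.0732, 0.2051]
tool_rot: [2.834, 1.349, 0.011]
ft_force: [-0.1, 0.3, -0.1]
grip_width: 0.007
```

```bash
python3 - <<'E'
from h import *
stat();grab('wrist','w8.png');im=grab('side','s8.png')
cv2.imwrite('pics/zs8.png',cv2.resize(im['pixels'][110:260,180:380],None,fx=4,fy=4,interpolation=2))
E
```

```text
t 14.43 gp [ 0.6101 -0.0731  0.0411] jawyaw -39.07 z [ 0.008  0.    -1.   ] F [-0.13  0.26 -0.05] T [-0.046  0.093  0.012] w mm 0.6 q [-0.52  0.51  0.75  1.78 -0.41  1.01 -0.3 ]
```

{"api": "play_rows", "payload": {
  "targets": "0 0 -4 0 0 0 -1; -3 -3 -4 0 0 0 -1; -3 -3 -2 0 0 0 -1; -3 -3 0 0 0 0 -0.3; 0 0 0 0 0 0 -0.3"
}}

```text
time: 15.15
position: [0.4796, -0.0891, 0.3063]
tool_rot: [2.833, 1.345, 0.011]
ft_force: [0.5, -0.3, -0.3]
grip_width: 0.15
```

```bash
python3 - <<'E'
from h import *
stat();im=grab('top','t9.png')
a=im['pixels'];cv2.imwrite('pics/b9.png',cv2.resize(a[118:200,215:315],None,fx=8,fy=7,interpolation=2))
E
python3 m2.py
```

```text
t 15.15 gp [ 0.481  -0.0894  0.1423] jawyaw -39.23 z [ 0.008 -0.002 -1.   ] F [ 0.47 -0.28 -0.34] T [-0.043  0.08   0.005] w mm 13.1 q [-0.76  0.04  0.91  2.   -0.04  1.11 -0.51]
((0.7097081542015076, -0.060306645929813385), (0.144373819231987, 0.02377374656498432), 21.2855167388916)
[[ 0.6381305  -0.07543564]
 [ 0.64676076 -0.09758762]
 [ 0.7812858  -0.04517765]
 [ 0.77265555 -0.02302568]]
150 298 [ 0.6906181  -0.11675575  0.045     ]
160 298 [ 0.65831728 -0.11606839  0.045     ]
170 290 [ 0.62644772 -0.09055853  0.045     ]
180 290 [ 0.59470532 -0.08999152  0.045     ]
```

```bash
cat > g2.py <<'E'
from h import *
C=np.array([.693,-.067]);d=np.array([.931,.364]);n=np.array([.364,-.931])
G=C-.015*d-.0012*n
RT=Rdown(np.degrees(np.arctan2(n[1],n[0])),[n[0],n[1],0],30)
E
python3 - <<'E'
from g2 import *
print(G,RT.round(2))
plan([G[0],G[1],.16],RT,-.3,step=3,rstep=.1,flip=False)
E
```

```text
[ 0.6785982 -0.0713428] [[ 0.81  0.36  0.47]
 [ 0.32 -0.93  0.18]
 [ 0.5  -0.   -0.87]]
8 rows, dist cm 12.08 rot deg 41.6
0.82 1.27 0.08 -0.016 0.063 0.063 -0.3; 0.89 1.21 0.15 -0.016 0.063 0.063 -0.3; 0.95 1.15 0.23 -0.016 0.063 0.063 -0.3; 1.01 1.08 0.31 -0.016 0.063 0.063 -0.3; 1.05 1.01 0.39 -0.016 0.063 0.063 -0.3; 1.09 0.94 0.47 -0.016 0.063 0.063 -0.3; 1.11 0.86 0.56 -0.016 0.063 0.063 -0.3; 1.12 0.78 0.64 -0.016 0.063 0.063 -0.3
```

{"api": "play_rows", "payload": {
  "targets": "0.8 1.3 0 -0.016 0.063 0.063 -0.3; 0.9 1.2 0.1 -0.016 0.063 0.063 -0.3; 1 1.2 0.2 -0.016 0.063 0.063 -0.3; 1 1.1 0.3 -0.016 0.063 0.063 -0.3; 1.1 1 0.4 -0.016 0.063 0.063 -0.3; 1.1 0.9 0.5 -0.016 0.063 0.063 -0.3; 1.1 0.9 0.5 -0.016 0.063 0.063 -0.3; 1.1 0.8 0.6 -0.016 0.063 0.063 -0.3; 0 0 0 0 0 0 -0.3; 0 0 0 0 0 0 -0.3"
}}

```text
time: 16.5
position: [0.6178, -0.1011, 0.3007]
tool_rot: [-2.911, -0.54, -0.789]
ft_force: [-0.4, 0.4, -0.1]
grip_width: 0.35
```

```bash
python3 - <<'E'
from g2 import *
stat();print(RT[:,2].round(3))
plan([G[0],G[1],.14],RT,-.3,step=3,rstep=.1,flip=False)
E
```

```text
t 16.5 gp [ 0.6957 -0.0742  0.1589] jawyaw -69.25 z [ 0.475  0.164 -0.865] F [-0.35  0.38 -0.13] T [-0.173  0.676  0.024] w mm 30.4 q [-0.56  0.27  0.87  1.89 -0.75  0.74 -0.48]
[ 0.466  0.182 -0.866]
1 rows, dist cm 2.43 rot deg 1.2
-2.19 -0.57 0.87 0.020 -0.003 -0.001 -0.3
```

{"api": "play_rows", "payload": {
  "targets": "-2.2 -0.6 0.9 0.02 0 0 -0.3; 0 0 0 0 0 0 -0.3; 0 0 0 0 0 0 -0.3"
}}

```text
time: 16.88
position: [0.6029, -0.1005, 0.2822]
tool_rot: [-2.894, -0.55, -0.778]
ft_force: [0.4, 0.2, 0.4]
grip_width: 0.349
```

```bash
python3 - <<'E'
from g2 import *
stat();grab('wrist','w10.png')
plan([G[0],G[1],.09],RT,-.3,step=3,rstep=.1,flip=False)
E
```

```text
t 16.88 gp [ 0.6795 -0.0706  0.1403] jawyaw -68.51 z [ 0.467  0.182 -0.865] F [0.43 0.16 0.42] T [-0.213  0.695 -0.022] w mm 30.4 q [-0.55  0.26  0.85  1.94 -0.79  0.73 -0.43]
2 rows, dist cm 4.99 rot deg 0.2
-1.28 0.02 2.14 0.000 -0.001 0.002 -0.3; -1.28 0.02 2.14 0.000 -0.001 0.002 -0.3
```

{"api": "play_rows", "payload": {
  "targets": "-1.3 0 2.1 0 0 0 -0.3; -1.3 0 2.1 0 0 0 -0.3; 0 0 0 0 0 0 -0.3; 0 0 0 0 0 0 -0.3"
}}

```text
time: 17.42
position: [0.6046, -0.1007, 0.2359]
tool_rot: [-2.892, -0.554, -0.787]
ft_force: [-0.0, -0.5, 0.7]
grip_width: 0.351
```

```bash
python3 - <<'E'
from g2 import *
stat()
plan([G[0],G[1],.06],RT,-.3,step=3.5,rstep=.1,flip=False)
plan([G[0],G[1],.028],RT,-.3,step=7,rstep=.1,flip=False)
E
```

```text
t 17.43 gp [ 0.6821 -0.0709  0.0944] jawyaw -68.4 z [ 0.472  0.182 -0.863] F [-0.02 -0.5   0.69] T [-0.243  0.66  -0.032] w mm 30.5 q [-0.48  0.33  0.79  1.97 -0.92  0.67 -0.3 ]
1 rows, dist cm 3.39 rot deg 0.6
-1.92 -0.06 2.80 0.003 -0.007 0.006 -0.3
1 rows, dist cm 6.59 rot deg 0.6
-3.54 -0.08 5.56 0.003 -0.007 0.006 -0.3
```

{"api": "play_rows", "payload": {
  "targets": "-1.9 -0.1 2.7 0 -0.005 0.005 -0.3; 0 0 0 0 0 0 -0.3; 0 0 0 0 0 0 -0.3"
}}

```text
time: 17.8
position: [0.6046, -0.1012, 0.2078]
tool_rot: [-2.894, -0.548, -0.792]
ft_force: [1.2, 0.2, 0.8]
grip_width: 0.356
```

```bash
python3 - <<'E'
from g2 import *
stat();grab('wrist','w11.png');im=grab('side');cv2.imwrite('pics/zs11.png',cv2.resize(im['pixels'][130:250,240:370],None,fx=5,fy=5,interpolation=2))
plan([G[0],G[1],.028],RT,-.3,step=7,rstep=.1,flip=False)
E
```

```text
t 17.8 gp [ 0.6825 -0.0717  0.0665] jawyaw -68.64 z [ 0.475  0.18  -0.861] F [1.2  0.25 0.78] T [-0.265  0.642 -0.022] w mm 31.0 q [-0.44  0.37  0.75  1.99 -1.01  0.64 -0.22]
1 rows, dist cm 3.74 rot deg 0.6
-2.06 -0.08 3.12 0.005 -0.009 0.003 -0.3
```

{"api": "play_rows", "payload": {
  "targets": "-1.3 -0.1 1.6 0.005 -0.009 0 -0.3; 0 0 0 0 0 0 -0.3; 0 0 0 0 0 0 -0.3"
}}

```text
time: 18.27
position: [0.6028, -0.1015, 0.1905]
tool_rot: [-2.892, -0.552, -0.784]
ft_force: [0.2, 0.0, 0.5]
grip_width: 0.351
```

```bash
python3 - <<'E'
from g2 import *
stat()
plan([G[0],G[1],.028],RT,-.3,step=7,rstep=.1,flip=False)
E
```

```text
t 18.27 gp [ 0.68   -0.0715  0.0489] jawyaw -68.46 z [ 0.47   0.183 -0.863] F [0.15 0.02 0.47] T [-0.293  0.666 -0.064] w mm 30.6 q [-0.41  0.4   0.72  2.   -1.05  0.63 -0.17]
1 rows, dist cm 2.05 rot deg 0.4
-1.07 -0.05 1.74 0.001 -0.006 0.005 -0.3
```

{"api": "play_rows", "payload": {
  "targets": "-0.8 0 1 0 -0.004 0.004 -0.3; 0 0 0 0 0 0 -0.3; -0.5 0 0.9 0 0 0 -0.3; 0 0 0 0 0 0 -0.3"
}}

```text
time: 18.77
position: [0.6018, -0.1021, 0.1673]
tool_rot: [-2.894, -0.546, -0.781]
ft_force: [-0.0, -0.2, 0.3]
grip_width: 0.35
```

```bash
python3 - <<'E'
from g2 import *
stat()
plan([G[0],G[1],.028],RT,-.3,step=7,rstep=.1,flip=False)
E
```

```text
t 18.77 gp [ 0.6786 -0.0723  0.0255] jawyaw -68.65 z [ 0.469  0.181 -0.865] F [-0.   -0.19  0.29] T [-0.285  0.63   0.005] w mm 30.5 q [-0.38  0.43  0.68  2.01 -1.12  0.61 -0.11]
1 rows, dist cm 0.3 rot deg 0.2
0.21 -0.07 -0.20 0.002 -0.003 0.001 -0.3
```

No contact forces, so I'll close and lift.

{"api": "play_rows", "payload": {
  "targets": "0 0 0 0 0 0 -1; 0 0 0 0 0 0 -1; 0 0 0 0 0 0 -1; 0 0 0 0 0 0 -1",
  "newtons": 60
}}

```text
time: 19.27
position: [0.6018, -0.1024, 0.1671]
tool_rot: [-2.895, -0.546, -0.78]
ft_force: [0.7, -0.3, -1.9]
grip_width: 0.242
```

```bash
python3 - <<'E'
from g2 import *
stat()
s=ctrl.get_state();R=Rn.from_rotvec(s['tool_rot']).as_matrix();gp=s['position']+.164*R[:,2]
plan(gp+[0,0,.08],R,-1,step=2.5)
E
```

```text
t 19.27 gp [ 0.6786 -0.0727  0.0253] jawyaw -68.69 z [ 0.469  0.181 -0.865] F [ 0.72 -0.31 -1.88] T [-0.366  0.728 -0.083] w mm 21.1 q [-0.38  0.43  0.68  2.01 -1.12  0.61 -0.11]
4 rows, dist cm 8.0 rot deg 0.0
1.00 0.00 -1.73 0.000 0.000 0.000 -1; 1.00 0.00 -1.73 0.000 0.000 0.000 -1; 1.00 0.00 -1.73 0.000 0.000 0.000 -1; 1.00 0.00 -1.73 0.000 0.000 0.000 -1
```

{"api": "play_rows", "payload": {
  "targets": "0.8 0 -1.4 0 0 0 -1; 1 0 -1.7 0 0 0 -1; 1 0 -1.7 0 0 0 -1; 1 0 -1.7 0 0 0 -1; 0.8 0 -1.2 0 0 0 -1; 0 0 0 0 0 0 -1; 0 0 0 0 0 0 -1"
}}

```text
time: 20.15
position: [0.598, -0.1001, 0.2524]
tool_rot: [-2.896, -0.55, -0.755]
ft_force: [-0.1, 0.1, -3.8]
grip_width: 0.246
```

```bash
python3 - <<'E'
from g2 import *
stat();grab('wrist','w12.png');im=grab('side','s12.png')
E
```

```text
t 20.15 gp [ 0.6723 -0.07    0.1093] jawyaw -68.43 z [ 0.453  0.183 -0.872] F [-0.07  0.07 -3.79] T [-0.451  1.024  0.014] w mm 21.4 q [-0.52  0.3   0.83  1.96 -0.85  0.71 -0.37]
```

```bash
python3 - <<'E'
from g2 import *
f=ftavg(16)
s=ctrl.get_state();R=Rn.from_rotvec(s['tool_rot']).as_matrix();gp=s['position']+.164*R[:,2]
plan(gp+np.r_[-.12*d,.005],RT,-1,step=2.5,flip=False)
E
```

```text
FT mean [ 0.142 -0.312 -3.781 -0.411  1.004  0.011] sem [0.103 0.104 0.152 0.007 0.006 0.008]
5 rows, dist cm 12.15 rot deg 0.7
-2.08 -0.02 -1.26 -0.001 0.002 0.000 -1; -2.07 -0.02 -1.27 -0.001 0.002 0.000 -1; -2.07 -0.02 -1.27 -0.001 0.002 0.000 -1; -2.07 -0.02 -1.28 -0.001 0.002 0.000 -1; -2.06 -0.02 -1.28 -0.001 0.002 0.000 -1
```

{"api": "play_rows", "payload": {
  "targets": "-1.5 0 -0.9 0 0 0 -1; -2.1 0 -1.3 0 0 0 -1; -2.1 0 -1.3 0 0 0 -1; -2.1 0 -1.3 0 0 0 -1; -2.1 0 -1.3 0 0 0 -1; -1 0 -0.6 0 0 0 -1; 0 0 0 0 0 0 -1; 0 0 0 0 0 0 -1"
}}

```text
time: 22.05
position: [0.4709, -0.1514, 0.2576]
tool_rot: [-2.894, -0.543, -0.759]
ft_force: [-0.9, 0.3, -2.7]
grip_width: 0.246
```

```bash
cat >> g2.py <<'E'
jy=np.degrees(np.arctan2(EY[1],EY[0]))
RS=Rdown(jy,EY,30)   # jaw along EY, leaning: tool z has +(-EX) component
E
python3 - <<'E'
from g2 import *
stat();print(RS[:,2].round(2))
plan(S(-100,54,75),RS,-1,step=2.5,rstep=.09,flip=False)
E
```

```text
t 22.05 gp [ 0.5457 -0.1211  0.1148] jawyaw -68.65 z [ 0.456  0.184 -0.871] F [-0.85  0.32 -2.69] T [-0.391  0.978 -0.022] w mm 21.4 q [-0.54 -0.01  0.93  2.19 -0.59  0.66 -0.38]
[ 0.04  0.5  -0.87]
13 rows, dist cm 19.45 rot deg 63.8
0.68 1.29 0.33 0.042 0.000 -0.075 -1; 0.58 1.35 0.28 0.042 0.000 -0.075 -1; 0.48 1.40 0.22 0.042 0.000 -0.075 -1; 0.37 1.44 0.16 0.042 0.000 -0.075 -1; 0.26 1.47 0.10 0.042 0.000 -0.075 -1; 0.15 1.49 0.04 0.042 0.000 -0.075 -1; 0.04 1.50 -0.03 0.042 0.000 -0.075 -1; -0.07 1.49 -0.09 0.042 0.000 -0.075 -1; -0.18 1.48 -0.15 0.042 0.000 -0.075 -1; -0.29 1.45 -0.21 0.042 0.000 -0.075 -1; -0.40 1.42 -0.27 0.042 0.000 -0.075 -1; -0.50 1.37 -0.33 0.042 0.000 -0.075 -1; -0.60 1.31 -0.39 0.042 0.000 -0.075 -1
```

{"api": "play_rows", "payload": {
  "targets": "0.5 1 0.2 0.03 0 -0.055 -1; 0.6 1.4 0.3 0.042 0 -0.075 -1; 0.5 1.4 0.2 0.042 0 -0.075 -1; 0.4 1.4 0.2 0.042 0 -0.075 -1; 0.3 1.5 0.1 0.042 0 -0.075 -1; 0.2 1.5 0 0.042 0 -0.075 -1; 0 1.5 0 0.042 0 -0.075 -1; 0 0 0 0 0 0 -1; 0 0 0 0 0 0 -1"
}}

```text
time: 23.18
position: [0.5618, -0.2105, 0.2565]
tool_rot: [-2.496, -1.338, -0.648]
ft_force: [0.0, -0.2, -3.5]
grip_width: 0.25
```

```bash
python3 - <<'E'
from g2 import *
stat()
plan(S(-100,54,75),RS,-1,step=2.5,rstep=.09,flip=False)
E
```

```text
t 23.18 gp [ 0.6061 -0.1443  0.1132] jawyaw -33.62 z [ 0.27   0.404 -0.874] F [ 0.01 -0.16 -3.54] T [-0.761  0.623  0.035] w mm 21.7 q [-0.23  0.44  0.85  1.83 -0.92  1.2   0.42]
6 rows, dist cm 8.72 rot deg 28.8
-0.21 1.42 -0.22 0.041 0.003 -0.073 -1; -0.31 1.39 -0.28 0.041 0.003 -0.073 -1; -0.41 1.35 -0.34 0.041 0.003 -0.073 -1; -0.50 1.31 -0.39 0.041 0.003 -0.073 -1; -0.60 1.25 -0.45 0.041 0.003 -0.073 -1; -0.68 1.18 -0.50 0.041 0.003 -0.073 -1
```

{"api": "play_rows", "payload": {
  "targets": "-0.2 1.4 -0.2 0.041 0.003 -0.073 -1; -0.3 1.4 -0.3 0.041 0.003 -0.073 -1; -0.4 1.3 -0.3 0.041 0.003 -0.073 -1; -0.5 1.3 -0.4 0.041 0.003 -0.073 -1; -0.6 1.2 -0.4 0.041 0.003 -0.073 -1; -0.7 1.2 -0.5 0.041 0.003 -0.073 -1; 0 0 0 0 0 0 -1; 0 0 0 0 0 0 -1"
}}

```text
time: 24.18
position: [0.6245, -0.2658, 0.2608]
tool_rot: [-2.0, -1.865, -0.543]
ft_force: [-0.9, 0.2, -3.5]
grip_width: 0.246
```

```bash
python3 - <<'E'
from g2 import *
stat();grab('wrist','w13.png');grab('side','s13.png')
plan(S(-60,54,60),RS,-1,step=2.5,rstep=.09,flip=False)
E
```

```text
t 24.18 gp [ 0.6311 -0.1837  0.119 ] jawyaw -4.08 z [ 0.04   0.501 -0.865] F [-0.9   0.16 -3.47] T [-1.017  0.174  0.078] w mm 21.4 q [-0.01  0.67  0.73  1.47 -0.85  1.54  0.81]
2 rows, dist cm 4.85 rot deg 0.9
-2.36 -0.07 -0.56 -0.001 -0.001 0.007 -1; -2.36 -0.05 -0.56 -0.001 -0.001 0.007 -1
```

{"api": "play_rows", "payload": {
  "targets": "-2.3 0 -0.6 0 0 0.007 -1; -2.3 0 -0.6 0 0 0.007 -1; 0 0 0 0 0 0 -1; 0 0 0 0 0 0 -1"
}}

```text
time: 24.78
position: [0.6198, -0.3152, 0.2473]
tool_rot: [-2.016, -1.847, -0.539]
ft_force: [-1.0, 1.4, -5.1]
grip_width: 0.245
```

```bash
cat >> h.py <<'E'
def sstat():
    s=ctrl.get_state();R=Rn.from_rotvec(s['tool_rot']).as_matrix();gp=s['position']+.164*R[:,2];print('stand gp',toS(gp).round(1))
E
python3 - <<'E'
from g2 import *
stat();sstat()
plan(S(-60,54,34),RS,-1,step=3,rstep=.09,flip=False)
E
```

```text
t 24.77 gp [ 0.6265 -0.2332  0.1054] jawyaw -4.98 z [ 0.041  0.5   -0.865] F [-1.01  1.44 -5.1 ] T [-0.98   0.106  0.018] w mm 21.3 q [ 0.08  0.73  0.73  1.42 -0.86  1.57  0.85]
stand gp [-57.   53.9  60.4]
1 rows, dist cm 2.65 rot deg 0.2
-1.04 -0.00 2.44 -0.001 -0.002 -0.003 -1
```

{"api": "play_rows", "payload": {
  "targets": "-1 0 2.4 0 0 0 -1; 0 0 0 0 0 0 -1; -0.2 0 0.3 0 0 0 -1; -0.2 0 0.3 0 0 0 -1; 0 0 0 0 0 0 -1"
}}

```text
time: 25.4
position: [0.6206, -0.3102, 0.2122]
tool_rot: [-2.012, -1.848, -0.541]
ft_force: [-1.1, -0.9, -3.2]
grip_width: 0.246
```

```bash
python3 - <<'E'
from g2 import *
stat();sstat()
E
```

```text
t 25.4 gp [ 0.6271 -0.2279  0.0705] jawyaw -4.83 z [ 0.04   0.502 -0.864] F [-1.07 -0.9  -3.17] T [-1.137  0.123 -0.05 ] w mm 21.4 q [ 0.08  0.76  0.71  1.44 -0.88  1.53  0.88]
stand gp [-62.4  54.   25.5]
```

{"api": "play_rows", "payload": {
  "targets": "-0.1 0 0.2 0 0 0 -1; -0.1 0 0.2 0 0 0 -1; 0 0 0 0 0 0 -1"
}}

```text
time: 25.78
position: [0.6205, -0.3107, 0.2122]
tool_rot: [-2.01, -1.849, -0.545]
ft_force: [1.6, 0.7, -3.7]
grip_width: 0.244
```

```bash
python3 - <<'E'
from g2 import *
stat();sstat()
E
```

```text
t 25.77 gp [ 0.6274 -0.2281  0.0707] jawyaw -4.79 z [ 0.042  0.504 -0.863] F [ 1.64  0.66 -3.7 ] T [-1.072  0.169 -0.019] w mm 21.3 q [ 0.08  0.76  0.71  1.44 -0.88  1.53  0.88]
stand gp [-62.3  54.3  25.7]
```

{"api": "play_rows", "payload": {
  "targets": "-0.2 0 0.5 0 0 0 -1; 0 0 0 0 0 0 -1; 0 0 0 0 0 0 -1"
}}

```text
time: 26.15
position: [0.6205, -0.3116, 0.212]
tool_rot: [-2.011, -1.851, -0.551]
ft_force: [-0.0, -0.7, -3.7]
grip_width: 0.249
```

```bash
python3 - <<'E'
from g2 import *
stat();sstat()
E
```

```text
t 26.15 gp [ 0.6282 -0.2289  0.0706] jawyaw -4.81 z [ 0.046  0.504 -0.862] F [-0.04 -0.75 -3.66] T [-1.104  0.181  0.007] w mm 21.6 q [ 0.08  0.76  0.71  1.44 -0.89  1.52  0.88]
stand gp [-61.5  55.2  25.6]
```

{"api": "play_rows", "payload": {
  "targets": "-0.3 0 0.6 0 0 0 -1; -0.2 0 0.5 0 0 0 -1; 0 0 0 0 0 0 -1"
}}

```text
time: 26.52
position: [0.6199, -0.3129, 0.212]
tool_rot: [-2.005, -1.851, -0.563]
ft_force: [-0.8, 0.9, -4.2]
grip_width: 0.247
```

```bash
python3 - <<'E'
from g2 import *
stat();sstat();im=grab('side');cv2.imwrite('pics/zs14.png',cv2.resize(im['pixels'][170:320,240:400],None,fx=5,fy=4,interpolation=2))
grab('wrist','w14.png')
E
```

```text
t 26.52 gp [ 0.6282 -0.2292  0.0712] jawyaw -4.74 z [ 0.051  0.51  -0.858] F [-0.76  0.89 -4.25] T [-1.041  0.202 -0.012] w mm 21.5 q [ 0.09  0.76  0.7   1.44 -0.89  1.53  0.89]
stand gp [-61.2  55.3  26.2]
```

{"api": "play_rows", "payload": {
  "targets": "0 0 0 0 0 0 -0.25; 0 0 0 0 0 0 -0.25; 0 0 0 0 0 0 -0.25; 0 0 -2 0 0 0 -0.25; 0 0 -3 0 0 0 -0.25; 0 0 -3 0 0 0 -0.25; 0 0 0 0 0 0 -0.25; 0 0 0 0 0 0 -0.25"
}}

```text
time: 27.62
position: [0.6165, -0.3554, 0.2829]
tool_rot: [-2.006, -1.852, -0.563]
ft_force: [-1.0, 0.7, -0.1]
grip_width: 0.376
```

```bash
python3 - <<'E'
from g2 import *
stat();sstat();grab('wrist','w15.png')
# next: vertical, above outer side of bar
plan(S(-75,62,75),Rdown(jy),-1,step=3,rstep=.1,flip=False)
E
```

```text
t 27.62 gp [ 0.6249 -0.2719  0.142 ] jawyaw -4.73 z [ 0.051  0.509 -0.859] F [-0.95  0.68 -0.06] T [-0.657  0.151 -0.042] w mm 32.7 q [ 0.15  0.74  0.73  1.33 -0.86  1.66  0.86]
stand gp [-18.4  55.5  97. ]
6 rows, dist cm 14.09 rot deg 30.8
2.02 0.14 1.19 0.002 -0.090 0.001 -1; 2.12 0.14 1.00 0.002 -0.090 0.001 -1; 2.20 0.14 0.81 0.002 -0.090 0.001 -1; 2.26 0.13 0.61 0.002 -0.090 0.001 -1; 2.31 0.13 0.40 0.002 -0.090 0.001 -1; 2.34 0.13 0.19 0.002 -0.090 0.001 -1
```

```bash
python3 - <<'E'
from g2 import *
plan(S(-76,95,70),Rdown(jy),-1,step=3,rstep=.1,flip=False)
E
```

```text
6 rows, dist cm 14.75 rot deg 30.8
1.99 0.68 1.27 0.002 -0.090 0.001 -1; 2.10 0.68 1.09 0.002 -0.090 0.001 -1; 2.19 0.68 0.90 0.002 -0.090 0.001 -1; 2.26 0.68 0.70 0.002 -0.090 0.001 -1; 2.31 0.68 0.49 0.002 -0.090 0.001 -1; 2.35 0.68 0.28 0.002 -0.090 0.001 -1
```

{"api": "play_rows", "payload": {
  "targets": "2 0.7 1 0 -0.09 0 -1; 2.1 0.7 0.9 0 -0.09 0 -1; 2.2 0.7 0.9 0 -0.09 0 -1; 2.3 0.7 0.7 0 -0.09 0 -1; 2.3 0.7 0.5 0 -0.09 0 -1; 2.3 0.7 0.3 0 -0.09 0 -1; 0 0 0 0 0 0 -1; 0 0 0 0 0 0 -1"
}}

```text
time: 28.68
position: [0.6696, -0.2115, 0.2736]
tool_rot: [2.302, 2.126, -0.015]
ft_force: [0.3, 0.7, -0.2]
grip_width: 0.002
```

```bash
python3 - <<'E'
from g2 import *
stat();sstat()
im=grab('top','t16.png');grab('side','s16.png')
plan(S(-76,92,45),Rdown(jy),-1,step=7,rstep=.2,flip=False)
E
```

```text
t 28.68 gp [ 0.6694 -0.2135  0.1096] jawyaw -4.55 z [-0.002 -0.012 -1.   ] F [ 0.28  0.74 -0.16] T [-0.098  0.126 -0.003] w mm 0.2 q [-0.36  0.68  0.92  1.48 -0.54  1.25  0.55]
stand gp [-80.3  94.9  64.6]
1 rows, dist cm 2.08 rot deg 0.7
-0.58 -0.32 1.98 0.000 0.012 0.004 -1
```

{"api": "play_rows", "payload": {
  "targets": "-0.6 -0.2 2 0 0.012 0 -1; 0 0 0 0 0 0 -1; 0 0 2.1 0 0 0 -1; 0 0 0 0 0 0 -1; 0 0 0 0 0 0 -1"
}}

```text
time: 29.4
position: [0.665, -0.2232, 0.2296]
tool_rot: [-2.316, -2.121, -0.001]
ft_force: [-0.4, -0.2, -0.3]
grip_width: 0.003
```

```bash
python3 - <<'E'
from g2 import *
stat();sstat()
plan(S(-76,70,22),Rdown(jy),-1,step=7,rstep=.2,flip=False)
E
```

```text
t 29.4 gp [ 0.665  -0.223   0.0656] jawyaw -5.01 z [-0.     0.001 -1.   ] F [-0.44 -0.17 -0.29] T [-0.063  0.052 -0.022] w mm 0.3 q [-0.32  0.72  0.89  1.52 -0.58  1.19  0.58]
stand gp [-70.5  91.3  20.6]
1 rows, dist cm 2.22 rot deg 0.2
0.56 -2.14 -0.14 -0.000 -0.001 -0.003 -1
```

{"api": "play_rows", "payload": {
  "targets": "0 -0.6 -0.1 0 0 0 -1; 0 -0.6 0 0 0 0 -1; 0 -0.6 0 0 0 0 -1; 0 -0.6 0 0 0 0 -1; 0 -0.5 0 0 0 0 -1"
}}

```text
time: 30.02
position: [0.6352, -0.2196, 0.2315]
tool_rot: [2.314, 2.123, 0.004]
ft_force: [1.4, 0.3, -2.2]
grip_width: 0.006
```

```bash
python3 - <<'E'
from g2 import *
stat();sstat()
E
```

```text
t 30.02 gp [ 0.6356 -0.2194  0.0675] jawyaw -4.92 z [ 0.003  0.001 -1.   ] F [ 1.44  0.25 -2.16] T [-0.079 -0.354 -0.011] w mm 0.5 q [-0.36  0.66  0.91  1.6  -0.56  1.16  0.6 ]
stand gp [-71.5  61.8  22.5]
```

{"api": "play_rows", "payload": {
  "targets": "0 -0.3 0 0 0 0 -1; 0 -0.3 0 0 0 0 -1; 0 -0.3 0 0 0 0 -1"
}}

```text
time: 30.4
position: [0.6257, -0.2186, 0.2316]
tool_rot: [2.314, 2.123, 0.005]
ft_force: [2.7, 0.1, -1.4]
grip_width: 0.008
```

```bash
python3 - <<'E'
from g2 import *
stat();sstat();grab('wrist','w17.png')
E
```

```text
t 30.4 gp [ 0.6263 -0.2184  0.0676] jawyaw -4.91 z [ 0.003  0.001 -1.   ] F [ 2.7   0.13 -1.38] T [-0.123 -0.324 -0.042] w mm 0.7 q [-0.37  0.64  0.92  1.63 -0.55  1.15  0.6 ]
stand gp [-71.7  52.4  22.6]
```

{"api": "play_rows", "payload": {
  "targets": "0 -0.3 0 0 0 0 -1; 0 -0.3 0 0 0 0 -1"
}}

```text
time: 30.7
position: [0.6216, -0.218, 0.2327]
tool_rot: [2.308, 2.12, 0.012]
ft_force: [8.9, -0.7, -1.4]
grip_width: 0.005
```

```bash
python3 - <<'E'
from g2 import *
stat();sstat();grab('wrist','w18.png')
E
```

```text
t 30.7 gp [ 0.6234 -0.2181  0.0687] jawyaw -4.88 z [ 0.011 -0.001 -1.   ] F [ 8.93 -0.7  -1.45] T [-0.362 -2.074  0.04 ] w mm 0.5 q [-0.38  0.63  0.92  1.64 -0.55  1.13  0.6 ]
stand gp [-71.8  49.5  23.7]
```

{"api": "play_rows", "payload": {
  "targets": "0 1.5 0 0 0 0 -1; 0 0.5 -3 0 0 0 -1; 0 0 -3 0 0 0 -1; 0 0 0 0 0 0 -1"
}}

```text
time: 31.25
position: [0.6395, -0.2202, 0.294]
tool_rot: [2.312, 2.121, 0.006]
ft_force: [0.1, -0.8, -0.0]
grip_width: 0.007
```

```bash
python3 - <<'E'
from g2 import *
stat();sstat()
im=grab('wrist','w19.png')
# bar tail edge in wrist
print(toS(fonz(im,215,80,.067)))
plan(S(-192,32,75),Rdown(jy),-1,step=3.5,rstep=.2,flip=False)
E
```

```text
t 31.25 gp [ 0.6404 -0.2203  0.13  ] jawyaw -4.93 z [ 0.005 -0.    -1.   ] F [ 0.08 -0.77 -0.03] T [-0.08   0.094  0.008] w mm 0.6 q [-0.38  0.61  0.95  1.54 -0.52  1.25  0.57]
stand gp [-71.1  66.6  85. ]
[-169.8069838    39.32740703   22.        ]
4 rows, dist cm 12.54 rot deg 0.2
3.01 -0.84 0.21 0.001 -0.000 -0.000 -1; 3.01 -0.84 0.21 0.001 -0.000 -0.000 -1; 3.01 -0.83 0.21 0.001 -0.000 -0.000 -1; 3.01 -0.83 0.21 0.001 -0.000 -0.000 -1
```

{"api": "play_rows", "payload": {
  "targets": "3 -0.8 0 0 0 0 -1; 3 -0.8 0 0 0 0 -1; 3 -0.9 0.2 0 0 0 -1; 3 -0.9 0.2 0 0 0 -1; 0 0 0 0 0 0 -1; 0 0 0 0 0 0 -1"
}}

```text
time: 32.05
position: [0.6104, -0.0944, 0.2799]
tool_rot: [-2.311, -2.114, 0.013]
ft_force: [0.9, 0.3, 0.1]
grip_width: 0.005
```

```bash
python3 - <<'E'
from g2 import *
stat();sstat()
plan(S(-188,32,24),Rdown(jy),-1,step=7,rstep=.2,flip=False)
E
```

```text
t 32.05 gp [ 0.6084 -0.0942  0.1159] jawyaw -5.1 z [-0.012  0.001 -1.   ] F [0.86 0.28 0.1 ] T [-0.125  0.041  0.049] w mm 0.4 q [-0.65  0.51  0.99  1.71 -0.45  1.19  0.37]
stand gp [-194.    24.1   70.9]
1 rows, dist cm 4.76 rot deg 0.7
-0.60 0.65 4.68 -0.012 0.000 -0.004 -1
```

{"api": "play_rows", "payload": {
  "targets": "0 0.7 1 -0.012 0 0 -1; 0 0 0 0 0 0 -1; 0 0 3 0 0 0 -1; 0 0 0 0 0 0 -1; 0 0 0 0 0 0 -1"
}}

```text
time: 32.67
position: [0.6179, -0.0999, 0.239]
tool_rot: [2.322, 2.111, -0.002]
ft_force: [0.4, 0.4, 0.5]
grip_width: 0.005
```

```bash
python3 - <<'E'
from g2 import *
stat();sstat()
plan(S(-188,32,25),Rdown(jy),-1,step=7,rstep=.2,flip=False)
E
```

```text
t 32.67 gp [ 0.6181 -0.1005  0.075 ] jawyaw -5.46 z [ 0.001 -0.003 -1.   ] F [0.42 0.36 0.46] T [-0.084  0.064  0.002] w mm 0.4 q [-0.61  0.57  0.95  1.72 -0.5   1.12  0.4 ]
stand gp [-188.6   34.3   30. ]
1 rows, dist cm 0.55 rot deg 0.6
-0.11 -0.21 0.50 0.002 0.003 -0.011 -1
```

{"api": "play_rows", "payload": {
  "targets": "-0.5 -0.2 0.5 0 0 -0.01 -1; -0.9 0 0 0 0 0 -1; -0.9 0 0 0 0 0 -1; -0.9 0 0 0 0 0 -1; -0.9 0 0 0 0 0 -1; -0.9 0 0 0 0 0 -1; -0.9 0 0 0 0 0 -1; 0 0 0 0 0 0 -1"
}}

```text
time: 33.67
position: [0.6111, -0.1625, 0.2361]
tool_rot: [2.311, 2.123, 0.004]
ft_force: [0.2, 0.2, 0.4]
grip_width: 0.0
```

```bash
python3 - <<'E'
from g2 import *
stat();sstat();im=grab('side','s20.png');cv2.imwrite('pics/zs20.png',cv2.resize(im['pixels'][170:320,240:400],None,fx=5,fy=4,interpolation=2))
im=grab('top');cv2.imwrite('pics/zt20.png',cv2.resize(im['pixels'][130:240,270:420],None,fx=5,fy=5,interpolation=2))
E
```

```text
t 33.67 gp [ 0.6119 -0.1627  0.0721] jawyaw -4.86 z [ 0.005 -0.001 -1.   ] F [0.23 0.22 0.35] T [-0.126  0.019  0.001] w mm 0.0 q [-0.5   0.58  0.94  1.71 -0.52  1.12  0.52]
stand gp [-126.1   33.3   27.1]
```

```bash
cat > tip.py <<'E'
import sys
from h import *
def tip(lane,xmin=5,save=None):
    """lane +1/-1: profile of bar from depth (top) : z along stand x; front end"""
    im=grab('top',save);P=cloud(im)
    d=(P-E0)*1000;x=d@EX;y=d@EY*lane;z=d[...,2]
    m=(y>23)&(y<39)&(x>-180)&(x<140)&(z>3)&(z<45)
    o=[]
    for a in range(-180,140,20):
        k=m&(x>=a)&(x<a+20)
        o.append((a+10,int(k.sum()),round(float(np.median(z[k])),1) if k.sum()>8 else None))
    print([(a,c) for a,b,c in o if c is not None])
    # front end from colour/heights: x extent where z above step by 8 mm -> use mean of rows
    k=(y>25)&(y<37)&(x>0)&(x<135)&(z>-14+12)
    xs=np.sort(x[k]);print('front end ~',xs[-15:].mean().round(1) if len(xs)>20 else None)
    k=(y>25)&(y<37)&(x>5)&(x<130)&(z>-4)
    A=np.c_[x[k],np.ones(k.sum())];
    if k.sum()>30:
        c=np.linalg.lstsq(A,z[k],rcond=None)[0];print('slope deg',np.degrees(np.arctan(c[0])).round(2),'z at edge',c[1].round(1),'n',k.sum())
if __name__=='__main__':
    stat();sstat();tip(int(sys.argv[1]),save=sys.argv[2] if len(sys.argv)>2 else None)
E
python3 tip.py 1; python3 - <<'E'
from h import *
im=grab('top');print(toS(onz(im,377.8,178,.067)))
E
```

```text
t 33.77 gp [ 0.612  -0.1619  0.072 ] jawyaw -4.81 z [ 0.004 -0.001 -1.   ] F [ 0.21  0.51 -0.16] T [-0.055  0.067 -0.037] w mm 0.6 q [-0.5   0.58  0.94  1.71 -0.52  1.12  0.52]
stand gp [-126.9   33.4   27. ]
[(-50, 22.8), (-30, 22.3), (-10, 22.1), (10, 22.4), (30, 21.8), (50, 22.1), (70, 21.1)]
front end ~ 60.5
slope deg 0.41 z at edge 21.5 n 80
[66.93457866 32.42379286 22.        ]
```

{"api": "play_rows", "payload": {
  "targets": "-0.7 -0.1 0 0 0 0 -1; -0.7 0 0 0 0 0 -1; -0.4 0 0 0 0 0 -1; 0 0 0 0 0 0 -1; 0.4 0 0 0 0 0 -1; 0 0 0 0 0 0 -1"
}}

```text
time: 34.62
position: [0.6095, -0.1749, 0.2359]
tool_rot: [2.309, 2.127, 0.006]
ft_force: [-0.8, -0.8, 0.1]
grip_width: 0.006
```

```bash
python3 tip.py 1
```

```text
t 34.62 gp [ 0.6102 -0.1748  0.0719] jawyaw -4.68 z [ 0.005  0.001 -1.   ] F [-0.83 -0.83  0.11] T [-0.046  0.104 -0.025] w mm 0.5 q [-0.47  0.58  0.94  1.71 -0.52  1.12  0.54]
stand gp [-113.9   32.7   26.9]
[(-50, 30.7), (-30, 29.0), (-10, 24.1), (10, 21.4), (30, 17.3), (50, 13.3), (70, 11.3)]
front end ~ 75.7
slope deg -9.77 z at edge 22.5 n 92
```

{"api": "play_rows", "payload": {
  "targets": "1.5 0 0 0 0 0 -1; 0 0 -4 0 0 0 -1; 0 0 -4 0 0 0 -1; 0 0 0 0 0 0 -1"
}}

```text
time: 35.17
position: [0.6107, -0.1563, 0.3171]
tool_rot: [2.308, 2.13, 0.004]
ft_force: [0.4, -0.1, -0.3]
grip_width: 0.003
```

```bash
python3 tip.py 1; python3 - <<'E'
from g2 import *
plan(S(112,33,80),Rdown(jy),-1,step=4,rstep=.2,flip=False)
E
```

```text
t 35.17 gp [ 0.6111 -0.1562  0.1531] jawyaw -4.59 z [ 0.003  0.001 -1.   ] F [ 0.4  -0.08 -0.32] T [-0.118  0.039  0.004] w mm 0.2 q [-0.55  0.49  1.01  1.64 -0.44  1.25  0.46]
stand gp [-132.5   32.   108.1]
[(-50, 31.5), (-30, 28.8), (-10, 23.8), (10, 21.2), (30, 17.4), (50, 12.9), (70, 10.0)]
front end ~ 76.0
slope deg -10.5 z at edge 22.8 n 93
7 rows, dist cm 24.61 rot deg 0.3
-3.50 0.01 0.37 -0.000 -0.000 0.001 -1; -3.50 0.01 0.37 -0.000 -0.000 0.001 -1; -3.50 0.02 0.37 -0.000 -0.000 0.001 -1; -3.50 0.02 0.37 -0.000 -0.000 0.001 -1; -3.50 0.02 0.37 -0.000 -0.000 0.001 -1; -3.50 0.02 0.37 -0.000 -0.000 0.001 -1; -3.50 0.03 0.37 -0.000 -0.000 0.001 -1
```

{"api": "play_rows", "payload": {
  "targets": "-3.5 0 0.2 0 0 0 -1; -3.5 0 0.2 0 0 0 -1; -3.5 0 0.2 0 0 0 -1; -3.5 0 0.2 0 0 0 -1; -3.5 0 0.3 0 0 0 -1; -3.5 0 0.3 0 0 0 -1; -3.5 0 0.4 0 0 0 -1; 0 0 0 0 0 0 -1; 0 0 0 0 0 0 -1"
}}

```text
time: 36.35
position: [0.5916, -0.3963, 0.279]
tool_rot: [-2.282, -2.125, 0.005]
ft_force: [0.1, 0.8, 0.4]
grip_width: 0.005
```

```bash
python3 - <<'E'
from g2 import *
stat();sstat();grab('wrist','w21.png')
plan(S(112,33,12),Rdown(jy),-1,step=4,rstep=.2,flip=False)
E
```

```text
t 36.35 gp [ 0.5886 -0.3938  0.115 ] jawyaw -4.08 z [-0.019  0.015 -1.   ] F [0.14 0.77 0.37] T [-0.062  0.026  0.036] w mm 0.4 q [-0.05  0.7   0.92  1.44 -0.56  1.3   0.85]
stand gp [106.2  29.6  70. ]
2 rows, dist cm 5.81 rot deg 1.6
-0.21 0.07 2.90 -0.010 -0.007 0.007 -1; -0.19 0.05 2.90 -0.010 -0.007 0.007 -1
```

```bash
python3 - <<'E'
from g2 import *
im=grab('wrist')
for p,z in [((258,185),.0527),((258,72),.045),((320,74),.045),((130,79),.045)]: print(p,toS(fonz(im,*p,z)).round(1))
E
```

```text
(258, 185) [82.  29.7  7.7]
(258, 72) [ 0.8 28.3 -0. ]
(320, 74) [ 0.3 72.9 -0. ]
(130, 79) [  2.1 -68.6  -0. ]
```

{"api": "play_rows", "payload": {
  "targets": "-0.6 0.2 2 -0.01 -0.007 0 -1; 0 0 0 0 0 0 -1; 0 0 3.2 -0.005 -0.004 0 -1; 0 0 0 0 0 0 -1; 0 0 0 0 0 0 -1"
}}

```text
time: 37.08
position: [0.5966, -0.3968, 0.2309]
tool_rot: [-2.289, -2.15, -0.005]
ft_force: [0.4, 0.7, 0.8]
grip_width: 0.003
```

```bash
python3 tip.py 1; python3 - <<'E'
from g2 import *
plan(S(98,33,12),Rdown(jy),-1,step=4,rstep=.2,flip=False)
E
```

```text
t 37.08 gp [ 0.5968 -0.3963  0.0669] jawyaw -3.6 z [ 0.001  0.003 -1.   ] F [0.36 0.73 0.75] T [-0.116  0.052 -0.015] w mm 0.3 q [-0.04  0.74  0.89  1.47 -0.6   1.21  0.87]
stand gp [108.   38.1  21.9]
[(-90, 36.7), (-70, 35.8), (-50, 31.8), (-30, 28.5), (-10, 24.8), (10, 21.3)]
front end ~ 131.1
slope deg 55.71 z at edge 282.9 n 245
1 rows, dist cm 1.48 rot deg 1.3
1.03 -0.46 0.96 0.001 -0.004 0.022 -1
```

{"api": "play_rows", "payload": {
  "targets": "0 -0.5 1 0 0 0.022 -1; 0 0 0 0 0 0 -1; 0.7 0 0 0 0 0 -1; 0.5 0 0 0 0 0 -1; 0 0 0 0 0 0 -1"
}}

```text
time: 37.75
position: [0.5928, -0.3836, 0.2225]
tool_rot: [2.314, 2.123, 0.007]
ft_force: [-0.1, -0.7, 0.1]
grip_width: 0.006
```

```bash
python3 tip.py 1|head -3
```

```text
t 37.75 gp [ 0.5935 -0.3832  0.0585] jawyaw -4.94 z [ 0.004  0.003 -1.   ] F [-0.12 -0.65  0.12] T [-0.097 -0.005 -0.065] w mm 0.5 q [-0.06  0.74  0.89  1.51 -0.6   1.19  0.85]
stand gp [95.2 33.7 13.5]
[(-90, 37.2), (-70, 34.9), (-50, 32.7), (-30, 28.5), (-10, 25.0), (10, 22.7)]
```

{"api": "play_rows", "payload": {
  "targets": "0.5 0 0 0 0 0 -1; 0.3 0 0 0 0 0 -1; 0 0 0 0 0 0 -1; -0.4 0 0 0 0 0 -1; 0 0 0 0 0 0 -1"
}}

```text
time: 38.42
position: [0.5926, -0.3809, 0.2229]
tool_rot: [2.315, 2.12, 0.005]
ft_force: [0.8, -0.9, -0.7]
grip_width: 0.003
```

```bash
python3 tip.py 1|head -3
```

```text
t 38.42 gp [ 0.5933 -0.3809  0.0589] jawyaw -5.01 z [ 0.004  0.    -1.   ] F [ 0.79 -0.94 -0.69] T [-0.076  0.011 -0.015] w mm 0.3 q [-0.07  0.73  0.9   1.52 -0.6   1.18  0.84]
stand gp [92.9 33.2 13.9]
[(-90, 38.8), (-70, 36.7), (-50, 32.4), (-30, 28.8), (-10, 24.0), (10, 22.5)]
```

{"api": "play_rows", "payload": {
  "targets": "0.5 0 0 0 0 0 -1; 0.5 0 0 0 0 0 -1; 0 0 0 0 0 0 -1; -0.5 0 0 0 0 0 -1; 0 0 0 0 0 0 -1"
}}

```text
time: 39.1
position: [0.5933, -0.3755, 0.223]
tool_rot: [2.314, 2.12, 0.004]
ft_force: [-0.6, 0.0, 0.0]
grip_width: 0.006
```

```bash
python3 tip.py 1|head -3
```

```text
t 39.1 gp [ 0.5939 -0.3755  0.059 ] jawyaw -4.99 z [ 0.004 -0.    -1.   ] F [-0.56  0.    0.01] T [-0.053  0.093 -0.011] w mm 0.5 q [-0.08  0.73  0.9   1.52 -0.6   1.18  0.84]
stand gp [87.5 33.5 14. ]
[(-170, 4.6), (-110, 30.9), (-90, 39.9), (-70, 38.3), (-50, 33.9), (-30, 28.3), (-10, 24.6)]
```

{"api": "play_rows", "payload": {
  "targets": "0.5 0 0 0 0 0 -1; 0.4 0 0 0 0 0 -1; 0 0 0 0 0 0 -1; -0.5 0 0 0 0 0 -1; 0 0 0 0 0 0 -1"
}}

```text
time: 39.78
position: [0.5937, -0.3711, 0.2231]
tool_rot: [2.313, 2.12, 0.004]
ft_force: [-0.0, -0.2, 0.3]
grip_width: 0.005
```

```bash
python3 tip.py 1|head -3
```

```text
t 39.77 gp [ 0.5945 -0.3713  0.0591] jawyaw -4.98 z [ 0.004 -0.001 -1.   ] F [-0.   -0.17  0.31] T [-0.077  0.077 -0.001] w mm 0.4 q [-0.09  0.72  0.9   1.53 -0.6   1.18  0.83]
stand gp [83.3 33.6 14.1]
[(-110, 22.8), (-90, 22.7), (-70, 24.1), (-50, 23.1), (-30, 22.8), (-10, 22.4)]
```

{"api": "play_rows", "payload": {
  "targets": "-1.5 0 0 0 0 0 -1; 0 0 -3 0 0 0 -1; 0 0 -3 0 0 0 -1; 0 0 0 0 0 0 -1"
}}

```text
time: 40.33
position: [0.5915, -0.3887, 0.2835]
tool_rot: [2.315, 2.12, 0.003]
ft_force: [-0.3, 0.8, -0.1]
grip_width: 0.005
```

```bash
python3 tip.py 1; python3 - <<'E'
from g2 import *
im=grab('wrist','w22.png')
cv2.imwrite('pics/zw22.png',cv2.resize(im['pixels'][40:240,100:400],None,fx=2.6,fy=2.6,interpolation=2))
plan(S(-140,33,75),Rdown(jy),-1,step=4,rstep=.2,flip=False)
E
```

```text
t 40.33 gp [ 0.5919 -0.3887  0.1195] jawyaw -5.03 z [ 0.003 -0.    -1.   ] F [-0.34  0.8  -0.14] T [-0.084  0.033  0.025] w mm 0.5 q [-0.07  0.68  0.93  1.46 -0.56  1.28  0.82]
stand gp [100.8  32.6  74.5]
[(-110, 22.2), (-90, 22.6), (-70, 22.7), (-50, 23.2), (-30, 21.2), (-10, 23.2), (10, 21.8), (30, 22.2)]
front end ~ 131.0
slope deg 68.23 z at edge 233.3 n 261
6 rows, dist cm 23.97 rot deg 0.2
3.99 0.01 -0.05 -0.000 -0.000 -0.001 -1; 3.99 0.01 -0.05 -0.000 -0.000 -0.001 -1; 3.99 0.01 -0.05 -0.000 -0.000 -0.001 -1; 3.99 0.02 -0.05 -0.000 -0.000 -0.001 -1; 3.99 0.02 -0.05 -0.000 -0.000 -0.001 -1; 3.99 0.02 -0.05 -0.000 -0.000 -0.001 -1
```

```bash
python3 - <<'E'
from g2 import *
im=grab('wrist')
for p,z in [((252,173.1),.067),((280,78.5),.045)]: print(p,toS(fonz(im,*p,z)).round(1))
E
```

```text
(252, 173.1) [63.5 29.2 22. ]
(280, 78.5) [-1.  49.2 -0. ]
```

{"api": "play_rows", "payload": {
  "targets": "4 0 -0.5 0 0 0 -1; 4 0 -0.5 0 0 0 -1; 4 0 0 0 0 0 -1; 4 0 0 0 0 0 -1; 4 0 0 0 0 0 -1; 4 0 0 0 0 0 -1; 0 0 0 0 0 0 -1; 0 0 0 0 0 0 -1"
}}

```text
time: 41.48
position: [0.61, -0.1395, 0.2793]
tool_rot: [-2.305, -2.11, 0.015]
ft_force: [0.5, -0.1, 0.9]
grip_width: 0.004
```

```bash
python3 - <<'E'
from g2 import *
stat();sstat()
plan(S(-134,33,27),Rdown(jy),-1,step=7,rstep=.2,flip=False)
E
```

```text
t 41.48 gp [ 0.607  -0.1386  0.1153] jawyaw -5.04 z [-0.018  0.006 -1.   ] F [ 0.54 -0.14  0.87] T [-0.085  0.034 -0.014] w mm 0.4 q [-0.57  0.53  0.99  1.68 -0.47  1.21  0.45]
stand gp [-149.7   26.4   70.3]
1 rows, dist cm 4.59 rot deg 1.1
-1.52 0.43 4.31 -0.019 -0.004 -0.003 -1
```

{"api": "play_rows", "payload": {
  "targets": "-0.8 0.6 1 -0.019 -0.004 0 -1; 0 0 0 0 0 0 -1; 0 0 3.3 0 0 0 -1; 0 0 0 0 0 0 -1; 0 0 0 0 0 0 -1"
}}

```text
time: 42.1
position: [0.6144, -0.1549, 0.2354]
tool_rot: [2.324, 2.109, -0.001]
ft_force: [1.0, 0.3, 1.1]
grip_width: 0.006
```

```bash
python3 tip.py 1
```

```text
t 42.1 gp [ 0.6148 -0.1554  0.0714] jawyaw -5.54 z [ 0.002 -0.003 -1.   ] F [1.02 0.3  1.05] T [-0.102  0.09   0.031] w mm 0.6 q [-0.51  0.59  0.95  1.71 -0.52  1.12  0.5 ]
stand gp [-133.6   35.6   26.4]
[(-70, 21.6), (-50, 21.8), (-30, 22.7), (-10, 22.3), (10, 23.6), (30, 22.9), (50, 22.8), (70, 22.5)]
front end ~ 59.5
slope deg -1.93 z at edge 23.3 n 72
```

{"api": "play_rows", "payload": {
  "targets": "-0.6 -0.2 0 0 0 -0.01 -1; 0 0 0 0 0 0 -1; -0.3 0 0 0 0 0 -1; 0 0 0 0 0 0 -1; 0.3 0 0 0 0 0 -1; 0 0 0 0 0 0 -1"
}}

```text
time: 42.9
position: [0.6124, -0.1609, 0.2377]
tool_rot: [2.31, 2.121, 0.003]
ft_force: [-0.4, 0.0, 0.1]
grip_width: 0.005
```

```bash
python3 tip.py 1
```

```text
t 42.9 gp [ 0.6132 -0.1613  0.0737] jawyaw -4.89 z [ 0.005 -0.003 -1.   ] F [-0.41  0.01  0.08] T [-0.059  0.036 -0.001] w mm 0.5 q [-0.51  0.58  0.95  1.71 -0.52  1.12  0.52]
stand gp [-127.6   34.6   28.7]
[(-50, 22.6), (-30, 22.7), (-10, 23.1), (10, 21.6), (30, 22.7), (50, 22.2), (70, 22.5)]
front end ~ 60.4
slope deg 0.97 z at edge 21.7 n 80
```

{"api": "play_rows", "payload": {
  "targets": "-0.5 -0.1 0.1 0 0 0 -1; 0 0 0 0 0 0 -1; 0.3 0 0 0 0 0 -1; 0 0 0 0 0 0 -1"
}}

```text
time: 43.45
position: [0.611, -0.1631, 0.2365]
tool_rot: [2.31, 2.121, 0.003]
ft_force: [-0.0, 0.5, 0.2]
grip_width: 0.005
```

```bash
python3 tip.py 1
```

```text
t 43.45 gp [ 0.6118 -0.1636  0.0725] jawyaw -4.89 z [ 0.005 -0.003 -1.   ] F [-0.01  0.52  0.2 ] T [-0.077  0.041 -0.053] w mm 0.4 q [-0.5   0.58  0.95  1.71 -0.52  1.12  0.52]
stand gp [-125.2   33.3   27.5]
[(-50, 22.3), (-30, 23.8), (-10, 22.2), (10, 22.7), (30, 22.7), (50, 22.4), (70, 22.3)]
front end ~ 63.3
slope deg 0.1 z at edge 22.2 n 83
```

{"api": "play_rows", "payload": {
  "targets": "-0.5 0 0 0 0 0 -1; 0 0 0 0 0 0 -1; 0.3 0 0 0 0 0 -1; 0 0 0 0 0 0 -1"
}}

```text
time: 44.0
position: [0.6107, -0.1655, 0.2366]
tool_rot: [2.311, 2.121, 0.002]
ft_force: [0.2, 1.1, -0.6]
grip_width: 0.003
```

```bash
python3 tip.py 1
```

```text
t 44.0 gp [ 0.6115 -0.166   0.0726] jawyaw -4.92 z [ 0.005 -0.003 -1.   ] F [ 0.24  1.07 -0.6 ] T [-0.001  0.03   0.019] w mm 0.3 q [-0.5   0.58  0.95  1.71 -0.52  1.12  0.52]
stand gp [-122.7   33.2   27.6]
[(-50, 33.5), (-30, 29.4), (-10, 25.0), (10, 20.4), (30, 16.1), (50, 13.0), (70, 10.0)]
front end ~ 66.7
slope deg -11.2 z at edge 22.6 n 81
```

{"api": "play_rows", "payload": {
  "targets": "1.5 0 0 0 0 0 -1; 1 0 -4 0 0 0 -1; 2 0 -4 0 0 0 -1; 4 -3 0 0 0 0 -0.2; 4 -3 0 0 0 0 -0.2; 0 0 0 0 0 0 -0.2"
}}

```text
time: 44.8
position: [0.5607, -0.0256, 0.3176]
tool_rot: [2.308, 2.127, 0.004]
ft_force: [0.3, 0.4, -0.4]
grip_width: 0.26
```

```bash
python3 tip.py 1; python3 - <<'E'
from g2 import *
im=grab('top','t23.png');cv2.imwrite('pics/zt23.png',cv2.resize(im['pixels'][130:270,210:420],None,fx=3.8,fy=3.8,interpolation=2))
im=grab('wrist','w23.png')
E
```

```text
t 44.8 gp [ 0.5613 -0.0256  0.1536] jawyaw -4.67 z [ 0.004 -0.    -1.   ] F [ 0.3   0.41 -0.45] T [-0.125  0.048  0.029] w mm 22.6 q [-0.93  0.33  1.1   1.82 -0.32  1.19  0.19]
stand gp [-258.4  -28.6  108.6]
[(-110, 31.4), (-90, 40.5), (-70, 37.6), (-50, 33.5), (-30, 29.2), (-10, 24.0), (10, 21.1), (30, 16.2), (50, 12.7), (70, 9.6)]
front end ~ 67.7
slope deg -12.06 z at edge 23.2 n 80
```

```bash
cat > br.py <<'E'
from g2 import *
im=grab('wrist')
hsv=cv2.cvtColor(im['pixels'],cv2.COLOR_BGR2HSV)
m=cv2.inRange(hsv,(12,90,40),(32,255,255));m[225:]=0
n,l,st,c=cv2.connectedComponentsWithStats(m);i=1+np.argmax(st[1:,4]);ys,xs=np.nonzero(l==i);print(st[i])
W=np.array([fonz(im,u,v,.025)[:2] for u,v in zip(xs,ys)],np.float32)
r=cv2.minAreaRect(W);print(r);print(cv2.boxPoints(r))
E
python3 br.py
```

```text
[ 112  160  175   52 4168]
((0.5039781332015991, -0.02512514218688011), (0.17956355214118958, 0.025735776871442795), 4.064793586730957)
[[ 0.41351008 -0.01865376]
 [ 0.41533434 -0.0443248 ]
 [ 0.5944462  -0.03159652]
 [ 0.5926219  -0.00592548]]
```

```bash
python3 - <<'E'
from g2 import *
plan([.5042,-.0278,.11],Rdown(-85.92),-.05,step=3,rstep=.13,flip=False)
E
```

```text
11 rows, dist cm 7.28 rot deg 80.7
-0.00 -0.53 0.40 0.001 -0.000 0.128 -0.05; -0.07 -0.52 0.40 0.001 -0.000 0.128 -0.05; -0.14 -0.51 0.40 0.001 -0.000 0.128 -0.05; -0.20 -0.49 0.40 0.001 -0.000 0.128 -0.05; -0.26 -0.46 0.40 0.001 -0.000 0.128 -0.05; -0.32 -0.42 0.40 0.001 -0.000 0.128 -0.05; -0.37 -0.38 0.40 0.001 -0.000 0.128 -0.05; -0.41 -0.33 0.40 0.001 -0.000 0.128 -0.05; -0.45 -0.27 0.40 0.001 -0.000 0.128 -0.05; -0.48 -0.21 0.40 0.001 -0.000 0.128 -0.05; -0.50 -0.15 0.40 0.001 -0.000 0.128 -0.05
```

{"api": "play_rows", "payload": {
  "targets": "0 -0.5 0.3 0 0 0.128 -0.05; -0.1 -0.5 0.3 0 0 0.128 -0.05; -0.1 -0.5 0.3 0 0 0.128 -0.05; -0.2 -0.5 0.4 0 0 0.128 -0.05; -0.3 -0.5 0.4 0 0 0.128 -0.05; -0.3 -0.4 0.4 0 0 0.128 -0.05; -0.4 -0.4 0.4 0 0 0.128 -0.05; -0.4 -0.3 0.4 0 0 0.128 -0.05; -0.4 -0.3 0.4 0 0 0.128 -0.05; -0.5 -0.2 0.4 0 0 0.128 -0.05; -0.5 -0.1 0.4 0 0 0.128 -0.05; 0 0 0 0 0 0 -0.05; 0 0 0 0 0 0 -0.05"
}}

```text
time: 46.62
position: [0.5069, -0.0512, 0.2778]
tool_rot: [3.119, -0.028, 0.017]
ft_force: [-0.6, 0.1, -0.4]
grip_width: 0.473
```

```bash
python3 - <<'E'
from g2 import *
stat();grab('wrist','w24.png')
plan([.5042,-.0278,.07],Rdown(-85.92),-.05,step=7,rstep=.13,flip=False)
E
python3 tip.py 1
```

```text
t 46.62 gp [ 0.5086 -0.0549  0.1139] jawyaw -91.05 z [ 0.01  -0.023 -1.   ] F [-0.6   0.15 -0.43] T [0.021 0.127 0.058] w mm 41.2 q [-1.05  0.26  1.22  1.98 -0.25  1.07 -1.3 ]
1 rows, dist cm 4.98 rot deg 5.3
-0.36 -2.44 4.32 0.023 -0.010 -0.090 -0.05
t 46.67 gp [ 0.5086 -0.055   0.1139] jawyaw -91.06 z [ 0.01  -0.023 -1.   ] F [ 0.26 -0.18  0.34] T [-0.005  0.178  0.039] w mm 41.3 q [-1.05  0.26  1.22  1.98 -0.25  1.07 -1.3 ]
stand gp [-224.7  -78.7   68.9]
[(-110, 26.8), (-90, 40.1), (-70, 36.8), (-50, 33.1), (-30, 28.5), (-10, 25.1), (10, 20.2), (30, 16.7), (50, 13.1), (70, 9.0)]
front end ~ 67.8
slope deg -11.11 z at edge 22.5 n 82
```

{"api": "play_rows", "payload": {
  "targets": "-0.3 -2.5 2 0.023 -0.01 -0.09 -0.05; 0 0 0 0 0 0 -0.05; 0 0 0 0 0 0 -0.05"
}}

```text
time: 47.1
position: [0.5056, -0.027, 0.2579]
tool_rot: [3.139, 0.116, 0.003]
ft_force: [0.1, -0.1, 0.1]
grip_width: 0.482
```

```bash
python3 - <<'E'
from g2 import *
stat()
plan([.5042,-.0278,.06],Rdown(-85.92),-.05,step=7,rstep=.13,flip=False)
E
```

```text
t 47.1 gp [ 0.5059 -0.0272  0.0939] jawyaw -85.76 z [ 0.002 -0.001 -1.   ] F [ 0.14 -0.09  0.06] T [-0.034  0.167 -0.014] w mm 41.9 q [-1.03  0.27  1.16  2.   -0.29  1.04 -1.23]
1 rows, dist cm 3.39 rot deg 0.2
-0.15 0.06 3.39 0.001 -0.002 0.003 -0.05
```

{"api": "play_rows", "payload": {
  "targets": "-0.1 0.1 3.4 0 0 0 -0.05; 0 0 0 0 0 0 -0.05; 0 0 3.2 0 0 0 -0.05; 0 0 0 0 0 0 -0.05; 0 0 0 0 0 0 -0.05"
}}

```text
time: 47.72
position: [0.5089, -0.0307, 0.1973]
tool_rot: [3.137, 0.11, 0.019]
ft_force: [0.0, -0.2, 0.3]
grip_width: 0.473
```

```bash
python3 - <<'E'
from g2 import *
stat()
plan([.5042,-.0278,.023],Rdown(-85.92),-.05,step=7,rstep=.13,flip=False)
E
```

```text
t 47.73 gp [ 0.5109 -0.0311  0.0333] jawyaw -85.97 z [ 0.012 -0.002 -1.   ] F [ 0.02 -0.22  0.32] T [-0.051  0.196 -0.037] w mm 41.1 q [-0.91  0.39  1.06  2.05 -0.43  0.93 -1.13]
1 rows, dist cm 1.17 rot deg 0.7
-0.46 -0.33 1.02 0.003 -0.012 -0.001 -0.05
```

{"api": "play_rows", "payload": {
  "targets": "-0.5 -0.3 1 0 -0.012 0 -0.05; 0 0 0 0 0 0 -0.05; 0 0 0 0 0 0 -1; 0 0 0 0 0 0 -1; 0 0 0 0 0 0 -1; 0 0 0 0 0 0 -1",
  "newtons": 60
}}

```text
time: 48.48
position: [0.5048, -0.0279, 0.1894]
tool_rot: [3.138, 0.111, 0.006]
ft_force: [0.6, -0.7, -1.3]
grip_width: 0.245
```

```bash
python3 - <<'E'
from g2 import *
stat()
E
```

```text
t 48.48 gp [ 0.5054 -0.0282  0.0254] jawyaw -85.97 z [ 0.004 -0.002 -1.   ] F [ 0.62 -0.7  -1.27] T [ 0.009  0.114 -0.035] w mm 21.3 q [-0.91  0.4   1.05  2.06 -0.44  0.92 -1.12]
```

{"api": "play_rows", "payload": {
  "targets": "0 0 -2 0 0 0 -1; 0 0 -2 0 0 0 -1; 0 0 -2 0 0 0 -1; 0 0 -2 0 0 0 -1; 0 0 -1 0 0 0 -1; 0 0 0 0 0 0 -1; 0 0 0 0 0 0 -1"
}}

```text
time: 49.35
position: [0.5006, -0.0271, 0.2771]
tool_rot: [3.138, 0.11, -0.013]
ft_force: [0.3, -0.0, -2.9]
grip_width: 0.247
```

```bash
python3 - <<'E'
from g2 import *
stat();f=ftavg(10);print(f[4]/-f[2]);grab('wrist','w25.png')
plan([.54,-.13,.115],Rdown(-45),-1,step=2.5,rstep=.1,flip=False)
E
```

```text
t 49.35 gp [ 0.4993 -0.0275  0.1131] jawyaw -85.97 z [-0.008 -0.002 -1.   ] F [ 0.26 -0.02 -2.92] T [-0.012  0.257 -0.051] w mm 21.5 q [-1.06  0.22  1.17  1.99 -0.22  1.08 -1.29]
FT mean [-0.086 -0.216 -3.652 -0.052  0.231 -0.007] sem [0.132 0.136 0.157 0.011 0.008 0.011]
0.06314320011247887
8 rows, dist cm 10.98 rot deg 41.0
0.39 1.31 -0.02 -0.000 0.001 -0.089 -1; 0.28 1.34 -0.01 -0.000 0.001 -0.089 -1; 0.15 1.36 -0.01 -0.000 0.001 -0.089 -1; 0.03 1.37 -0.01 -0.000 0.001 -0.089 -1; -0.09 1.37 -0.01 -0.000 0.001 -0.089 -1; -0.21 1.36 -0.01 -0.000 0.001 -0.089 -1; -0.33 1.33 -0.01 -0.000 0.001 -0.089 -1; -0.45 1.30 -0.01 -0.000 0.001 -0.089 -1
```

{"api": "play_rows", "payload": {
  "targets": "0.4 1 0 0 0 -0.07 -1; 0.3 1.3 -0.1 0 0 -0.089 -1; 0.2 1.4 0 0 0 -0.089 -1; 0 1.4 0 0 0 -0.089 -1; 0 1.4 0 0 0 -0.089 -1; -0.2 1.4 0 0 0 -0.089 -1; -0.3 1.3 0 0 0 -0.089 -1; -0.4 1.3 0 0 0 -0.089 -1; 0 0 0 0 0 0 -1; 0 0 0 0 0 0 -1"
}}

```text
time: 51.15
position: [0.543, -0.1282, 0.2779]
tool_rot: [-2.901, -1.204, 0.014]
ft_force: [-0.6, -0.1, -3.8]
grip_width: 0.246
```

```bash
python3 - <<'E'
from g2 import *
stat()
plan(S(-75,-54,72),Rdown(jy),-1,step=2.5,rstep=.1,flip=False)
E
```

```text
t 51.15 gp [ 0.5416 -0.1287  0.1139] jawyaw -44.91 z [-0.008 -0.003 -1.   ] F [-0.61 -0.12 -3.84] T [-0.098  0.149 -0.011] w mm 21.4 q [-0.64  0.34  0.97  1.86 -0.3   1.11 -0.34]
7 rows, dist cm 8.12 rot deg 40.1
-1.02 0.56 -0.04 -0.001 0.001 -0.100 -1; -1.07 0.46 -0.04 -0.001 0.001 -0.100 -1; -1.11 0.35 -0.04 -0.001 0.001 -0.100 -1; -1.14 0.23 -0.04 -0.001 0.001 -0.100 -1; -1.15 0.12 -0.04 -0.001 0.001 -0.100 -1; -1.16 0.00 -0.04 -0.001 0.001 -0.100 -1; -1.15 -0.11 -0.04 -0.001 0.001 -0.100 -1
```

{"api": "play_rows", "payload": {
  "targets": "-0.8 0.5 0 0 0 -0.08 -1; -1.1 0.5 0 0 0 -0.1 -1; -1.1 0.4 -0.1 0 0 -0.1 -1; -1.1 0.2 0 0 0 -0.1 -1; -1.2 0.1 0 0 0 -0.1 -1; -1.2 0 0 0 0 -0.1 -1; -1.2 -0.1 0 0 0 -0.1 -1; 0 0 0 0 0 0 -1; 0 0 0 0 0 0 -1"
}}

```text
time: 52.28
position: [0.5209, -0.1992, 0.2783]
tool_rot: [-2.307, -2.122, 0.011]
ft_force: [0.4, 0.3, -3.2]
grip_width: 0.246
```

```bash
python3 - <<'E'
from g2 import *
stat();sstat();grab('wrist','w26.png')
plan(S(-75,-54,40),Rdown(jy),-1,step=7,rstep=.1,flip=False)
E
```

```text
t 52.27 gp [ 0.5193 -0.1991  0.1143] jawyaw -4.8 z [-0.01   0.001 -1.   ] F [ 0.44  0.34 -3.25] T [-0.137  0.017  0.041] w mm 21.4 q [-0.42  0.3   0.86  1.86 -0.25  1.11  0.45]
stand gp [-82.  -55.9  69.3]
1 rows, dist cm 3.01 rot deg 0.6
-0.69 0.05 2.93 -0.010 0.000 0.001 -1
```

{"api": "play_rows", "payload": {
  "targets": "-0.7 0 2.8 -0.01 0 0 -1; 0 0 0 0 0 0 -1; 0 0 1.5 0 0 0 -1; 0 0 0 0 0 0 -1; 0 0 0.4 0 0 0 -1; 0 0 0.3 0 0 0 -1"
}}

```text
time: 53.08
position: [0.5226, -0.2039, 0.2313]
tool_rot: [2.311, 2.128, 0.005]
ft_force: [-11.7, 5.4, 29.6]
grip_width: 0.245
```

```bash
python3 - <<'E'
from g2 import *
stat();sstat()
E
```

```text
t 53.08 gp [ 0.523  -0.2035  0.0673] jawyaw -4.72 z [ 0.003  0.002 -1.   ] F [-11.66   5.4   29.57] T [ 1.083  2.799 -0.041] w mm 21.3 q [-0.37  0.37  0.83  1.89 -0.32  1.01  0.51]
stand gp [-77.9 -51.8  22.3]
```

{"api": "play_rows", "payload": {
  "targets": "0 0 -0.1 0 0 0 -0.4; 0 0 0 0 0 0 -0.4; 0 0 0 0 0 0 -0.4; 0 0 -0.9 0 0 0 -0.4; 0 0 0 0 0 0 -0.4; 0 0 0 0 0 0 -0.4"
}}

```text
time: 53.82
position: [0.5238, -0.2044, 0.2443]
tool_rot: [2.309, 2.125, 0.011]
ft_force: [0.2, -0.6, 0.2]
grip_width: 0.298
```

```bash
python3 - <<'E'
from g2 import *
stat();sstat()
E
```

```text
t 53.83 gp [ 0.525  -0.2041  0.0803] jawyaw -4.74 z [ 0.007  0.002 -1.   ] F [ 0.22 -0.56  0.19] T [-0.036  0.063 -0.038] w mm 25.9 q [-0.38  0.35  0.83  1.88 -0.31  1.03  0.5 ]
stand gp [-77.5 -49.7  35.3]
```

{"api": "play_rows", "payload": {
  "targets": "0 0 0.5 0 0 0 -0.4; 0 0 0 0 0 0 -0.4; 0 0.6 0 0 0 0 -0.4; 0 0.6 0 0 0 0 -0.4; 0 0.5 0 0 0 0 -0.4; 0 0.3 0 0 0 0 -0.4"
}}

```text
time: 54.58
position: [0.5426, -0.2064, 0.238]
tool_rot: [-2.309, -2.124, -0.003]
ft_force: [-6.5, 2.3, 4.7]
grip_width: 0.304
```

```bash
python3 - <<'E'
from g2 import *
stat();sstat();grab('wrist','w27.png')
E
```

```text
t 54.58 gp [ 0.5424 -0.2057  0.074 ] jawyaw -4.77 z [-0.001  0.004 -1.   ] F [-6.51  2.31  4.65] T [0.263 1.47  0.044] w mm 26.4 q [-0.36  0.41  0.81  1.84 -0.34  1.05  0.51]
stand gp [-77.3 -32.3  29. ]
```

{"api": "play_rows", "payload": {
  "targets": "0 0.4 -0.05 0 0 0 -0.4; 0 0.3 0 0 0 0 -0.4"
}}

```text
time: 54.88
position: [0.5468, -0.207, 0.2374]
tool_rot: [-2.302, -2.117, 0.007]
ft_force: [-11.8, 2.2, 9.4]
grip_width: 0.301
```

```bash
python3 - <<'E'
from g2 import *
stat();sstat();im=grab('wrist');cv2.imwrite('pics/zw28.png',cv2.resize(im['pixels'][50:250,180:400],None,fx=3.4,fy=3,interpolation=2))
E
```

```text
t 54.88 gp [ 0.5447 -0.2058  0.0735] jawyaw -4.79 z [-0.013  0.008 -1.   ] F [-11.77   2.2    9.38] T [ 0.334  2.924 -0.029] w mm 26.2 q [-0.35  0.42  0.81  1.82 -0.35  1.06  0.51]
stand gp [-77.5 -30.   28.5]
```

{"api": "play_rows", "payload": {
  "targets": "0 -0.3 0 0 0 0 -0.4; 0 0 -3 0 0 0 -0.4; 0 0 -3 0 0 0 -1; 0 0 0 0 0 0 -1"
}}

```text
time: 55.42
position: [0.5478, -0.2067, 0.2992]
tool_rot: [-2.308, -2.124, -0.002]
ft_force: [0.3, 0.6, -0.1]
grip_width: 0.153
```

```bash
python3 - <<'E'
from g2 import *
stat();sstat()
plan(S(-190,-33,75),Rdown(jy),-1,step=3.2,rstep=.1,flip=False)
E
```

```text
t 55.42 gp [ 0.5473 -0.2059  0.1352] jawyaw -4.75 z [-0.003  0.005 -1.   ] F [ 0.29  0.57 -0.14] T [-0.071  0.045 -0.002] w mm 13.3 q [-0.39  0.34  0.85  1.77 -0.28  1.16  0.46]
stand gp [-77.6 -27.3  90.2]
4 rows, dist cm 11.43 rot deg 0.3
2.83 -0.15 0.39 -0.001 -0.001 0.000 -1; 2.83 -0.15 0.39 -0.001 -0.001 0.000 -1; 2.83 -0.15 0.39 -0.001 -0.001 0.000 -1; 2.83 -0.15 0.38 -0.001 -0.001 0.000 -1
```

{"api": "play_rows", "payload": {
  "targets": "2.8 -0.1 0.2 0 0 0 -1; 2.8 -0.1 0.2 0 0 0 -1; 2.8 -0.1 0.3 0 0 0 -1; 2.8 -0.1 0.3 0 0 0 -1; 0 0 0 0 0 0 -1; 0 0 0 0 0 0 -1"
}}

```text
time: 56.18
position: [0.5551, -0.0907, 0.2861]
tool_rot: [2.311, 2.127, 0.008]
ft_force: [0.0, -0.2, 0.8]
grip_width: 0.004
```

```bash
python3 - <<'E'
from g2 import *
stat();sstat()
plan(S(-190,-33,27),Rdown(jy),-1,step=7,rstep=.1,flip=False)
E
```

```text
t 56.17 gp [ 0.5558 -0.0902  0.1221] jawyaw -4.75 z [ 0.004  0.003 -1.   ] F [ 0.01 -0.16  0.78] T [-0.114  0.052  0.031] w mm 0.4 q [-0.59  0.29  0.82  1.84 -0.24  1.11  0.23]
stand gp [-193.6  -28.7   77.1]
1 rows, dist cm 5.03 rot deg 0.3
-0.32 -0.39 5.01 0.004 -0.003 0.002 -1
```

{"api": "play_rows", "payload": {
  "targets": "-0.3 -0.4 2.5 0 0 0 -1; 0 0 0 0 0 0 -1; 0 0 2.4 0 0 0 -1; 0 0 0 0 0 0 -1; -0.9 0 0 0 0 0 -1; -0.9 0 0 0 0 0 -1; -0.9 0 0 0 0 0 -1; 0 0 0 0 0 0 -1"
}}

```text
time: 57.18
position: [0.5508, -0.1272, 0.2415]
tool_rot: [2.313, 2.114, 0.018]
ft_force: [-0.0, -0.4, 0.4]
grip_width: 0.001
```

```bash
python3 tip.py -1
```

```text
t 57.17 gp [ 0.5531 -0.1269  0.0775] jawyaw -5.17 z [ 0.014  0.002 -1.   ] F [-0.04 -0.36  0.42] T [-0.13   0.075  0.003] w mm 0.1 q [-0.5   0.35  0.8   1.88 -0.3   1.02  0.34]
stand gp [-156.8  -28.3   32.5]
[(-70, 23.2), (-50, 22.4), (-30, 22.3), (-10, 23.0), (10, 22.5), (30, 22.1)]
front end ~ 29.0
slope deg -0.53 z at edge 22.8 n 40
```

{"api": "play_rows", "payload": {
  "targets": "-0.2 -0.5 0.4 0 -0.01 0.005 -1; -0.9 0 0 0 0 0 -1; -0.9 0 0 0 0 0 -1; -0.9 0 0 0 0 0 -1; -0.9 0 0 0 0 0 -1; -0.6 0 0 0 0 0 -1; 0 0 0 0 0 0 -1; 0.3 0 0 0 0 0 -1; 0 0 0 0 0 0 -1"
}}

```text
time: 58.35
position: [0.542, -0.1687, 0.2376]
tool_rot: [2.312, 2.104, 0.007]
ft_force: [-0.7, -0.1, -0.1]
grip_width: 0.002
```

```bash
python3 tip.py -1
```

```text
t 58.35 gp [ 0.5443 -0.1701  0.0736] jawyaw -5.39 z [ 0.014 -0.008 -1.   ] F [-0.68 -0.13 -0.1 ] T [-0.061  0.038  0.045] w mm 0.2 q [-0.44  0.37  0.82  1.88 -0.31  1.01  0.42]
stand gp [-113.   -33.4   28.6]
[(-10, 23.1), (10, 21.7), (30, 22.6), (50, 23.3), (70, 22.9)]
front end ~ 73.6
slope deg 0.07 z at edge 22.3 n 92
```

{"api": "play_rows", "payload": {
  "targets": "-0.9 0 0 0 0 0 -1; -0.4 0 0 0 0 0 -1; 0 0 0 0 0 0 -1; 0.3 0 0 0 0 0 -1; 0 0 0 0 0 0 -1"
}}

```text
time: 59.02
position: [0.541, -0.1791, 0.2376]
tool_rot: [2.312, 2.105, 0.008]
ft_force: [-0.6, -1.0, -0.4]
grip_width: 0.002
```

```bash
python3 tip.py -1
```

```text
t 59.02 gp [ 0.5432 -0.1803  0.0736] jawyaw -5.37 z [ 0.014 -0.008 -1.   ] F [-0.61 -0.96 -0.41] T [-0.042  0.044 -0.01 ] w mm 0.2 q [-0.42  0.37  0.82  1.87 -0.32  1.02  0.44]
stand gp [-102.7  -33.6   28.6]
[(-10, 22.6), (10, 22.5), (30, 21.9), (50, 21.7), (70, 22.9), (90, 22.2)]
front end ~ 86.2
slope deg -0.47 z at edge 22.6 n 108
```

{"api": "play_rows", "payload": {
  "targets": "-0.7 0 0 0.01 -0.01 0.01 -1; 0 0 0 0 0 0 -1; 0.3 0 0 0 0 0 -1; 0 0 0 0 0 0 -1"
}}

```text
time: 59.58
position: [0.5406, -0.1837, 0.2376]
tool_rot: [2.324, 2.092, -0.016]
ft_force: [-0.1, 0.8, -0.6]
grip_width: 0.011
```

```bash
python3 tip.py -1
```

```text
t 59.58 gp [ 0.5409 -0.1866  0.0736] jawyaw -6.01 z [ 0.002 -0.018 -1.   ] F [-0.09  0.83 -0.62] T [-0.074  0.118 -0.033] w mm 0.9 q [-0.42  0.38  0.82  1.86 -0.31  1.02  0.43]
stand gp [-96.2 -35.4  28.6]
[(-10, 23.0), (10, 22.7), (30, 22.7), (50, 22.0), (70, 21.3), (90, 22.4)]
front end ~ 92.3
slope deg -1.29 z at edge 23.2 n 110
```

{"api": "play_rows", "payload": {
  "targets": "-0.6 0.1 0 0.01 0 -0.02 -1; 0 0 0 0 0 0 -1; 0.3 0 0 0 0 0 -1; 0 0 0 0 0 0 -1"
}}

```text
time: 60.12
position: [0.5412, -0.1872, 0.2377]
tool_rot: [2.308, 2.122, -0.028]
ft_force: [-0.1, -0.4, 1.1]
grip_width: 0.006
```

```bash
python3 tip.py -1
```

```text
t 60.12 gp [ 0.5398 -0.19    0.0738] jawyaw -4.81 z [-0.009 -0.017 -1.   ] F [-0.06 -0.39  1.11] T [-0.064  0.05  -0.029] w mm 0.6 q [-0.4   0.39  0.82  1.86 -0.31  1.04  0.45]
stand gp [-92.8 -36.2  28.8]
[(10, 22.2), (30, 23.0), (50, 22.9), (70, 21.5), (90, 21.7)]
front end ~ 95.3
slope deg -0.96 z at edge 23.1 n 114
```

{"api": "play_rows", "payload": {
  "targets": "-0.55 0.1 0 0 0 0 -1; 0 0 0 0 0 0 -1; 0.3 0 0 0 0 0 -1; 0 0 0 0 0 0 -1"
}}

```text
time: 60.68
position: [0.542, -0.1901, 0.2378]
tool_rot: [2.308, 2.122, -0.028]
ft_force: [0.7, 0.4, 0.6]
grip_width: 0.007
```

```bash
python3 tip.py -1
```

```text
t 60.67 gp [ 0.5405 -0.1929  0.0738] jawyaw -4.82 z [-0.009 -0.017 -1.   ] F [0.66 0.4  0.64] T [-0.066  0.036 -0.022] w mm 0.6 q [-0.4   0.39  0.82  1.85 -0.31  1.04  0.46]
stand gp [-90.  -35.2  28.8]
[(10, 20.6), (30, 21.3), (50, 21.0), (70, 22.0), (90, 22.4)]
front end ~ 98.2
slope deg 0.34 z at edge 21.5 n 119
```

{"api": "play_rows", "payload": {
  "targets": "-0.55 0 0 0 0 0 -1; 0 0 0 0 0 0 -1; 0.3 0 0 0 0 0 -1; 0 0 0 0 0 0 -1"
}}

```text
time: 61.22
position: [0.5417, -0.1929, 0.2379]
tool_rot: [2.308, 2.121, -0.028]
ft_force: [-0.1, -0.3, 0.5]
grip_width: 0.003
```

```bash
python3 tip.py -1
```

```text
t 61.23 gp [ 0.5402 -0.1957  0.0739] jawyaw -4.84 z [-0.009 -0.017 -1.   ] F [-0.1  -0.25  0.48] T [-0.07   0.059 -0.02 ] w mm 0.3 q [-0.39  0.39  0.82  1.85 -0.31  1.04  0.46]
stand gp [-87.2 -35.3  28.9]
[(10, 22.8), (30, 22.5), (50, 22.5), (70, 21.9), (90, 22.6), (110, 22.3)]
front end ~ 101.1
slope deg -0.26 z at edge 22.9 n 125
```

{"api": "play_rows", "payload": {
  "targets": "-0.55 0 0 0 0 0 -1; 0 0 0 0 0 0 -1; 0.3 0 0 0 0 0 -1; 0 0 0 0 0 0 -1"
}}

```text
time: 61.78
position: [0.5414, -0.1958, 0.238]
tool_rot: [2.308, 2.121, -0.028]
ft_force: [0.3, -0.1, 0.2]
grip_width: 0.009
```

```bash
python3 tip.py -1
```

```text
t 61.77 gp [ 0.54   -0.1985  0.074 ] jawyaw -4.85 z [-0.009 -0.017 -1.   ] F [ 0.33 -0.08  0.16] T [-0.043  0.04  -0.003] w mm 0.8 q [-0.39  0.4   0.82  1.85 -0.31  1.04  0.47]
stand gp [-84.3 -35.2  29. ]
[(10, 21.1), (30, 22.6), (50, 23.1), (70, 22.7), (90, 21.6), (110, 22.9)]
front end ~ 103.8
slope deg 0.14 z at edge 22.4 n 127
```

{"api": "play_rows", "payload": {
  "targets": "-0.55 0 0 0 0 0 -1; 0 0 0 0 0 0 -1; 0.3 0 0 0 0 0 -1; 0 0 0 0 0 0 -1"
}}

```text
time: 62.32
position: [0.5411, -0.1986, 0.238]
tool_rot: [2.309, 2.121, -0.028]
ft_force: [-0.8, 0.0, 0.2]
grip_width: 0.005
```

```bash
python3 tip.py -1
```

```text
t 62.33 gp [ 0.5397 -0.2014  0.0741] jawyaw -4.87 z [-0.009 -0.017 -1.   ] F [-0.78  0.03  0.17] T [-0.098  0.033  0.01 ] w mm 0.4 q [-0.38  0.4   0.82  1.85 -0.31  1.04  0.47]
stand gp [-81.4 -35.3  29.1]
[(10, 22.2), (30, 22.8), (50, 22.2), (70, 21.4), (90, 21.8), (110, 22.3)]
front end ~ 106.8
slope deg -0.61 z at edge 22.8 n 127
```

{"api": "play_rows", "payload": {
  "targets": "-0.5 0 0 0 0 0 -1; 0 0 0 0 0 0 -1; 0.3 0 0 0 0 0 -1; 0 0 0 0 0 0 -1"
}}

```text
time: 62.88
position: [0.5409, -0.2009, 0.2381]
tool_rot: [2.309, 2.12, -0.028]
ft_force: [0.6, 0.3, -0.1]
grip_width: 0.003
```

```bash
python3 tip.py -1
```

```text
t 62.88 gp [ 0.5395 -0.2037  0.0742] jawyaw -4.88 z [-0.009 -0.017 -1.   ] F [ 0.59  0.29 -0.09] T [-0.092  0.052  0.038] w mm 0.3 q [-0.38  0.4   0.82  1.84 -0.31  1.04  0.48]
stand gp [-79.1 -35.3  29.2]
[(10, 21.8), (30, 21.8), (50, 22.7), (70, 21.0), (90, 21.8), (110, 21.6)]
front end ~ 109.1
slope deg -0.07 z at edge 21.6 n 122
```

{"api": "play_rows", "payload": {
  "targets": "-0.5 0 0 0 0 0 -1; 0 0 0 0 0 0 -1; 0.3 0 0 0 0 0 -1; 0 0 0 0 0 0 -1"
}}

```text
time: 63.42
position: [0.5407, -0.2032, 0.2382]
tool_rot: [2.309, 2.12, -0.028]
ft_force: [-0.0, -0.8, -0.3]
grip_width: 0.008
```

```bash
python3 tip.py -1
```

```text
t 63.42 gp [ 0.5393 -0.206   0.0742] jawyaw -4.89 z [-0.009 -0.017 -1.   ] F [-0.01 -0.77 -0.34] T [-0.091  0.07  -0.017] w mm 0.7 q [-0.37  0.4   0.82  1.84 -0.31  1.04  0.48]
stand gp [-76.8 -35.3  29.2]
[(30, 20.2), (50, 16.4), (70, 14.8), (90, 12.4), (110, 8.0)]
front end ~ 113.9
slope deg -7.46 z at edge 23.4 n 121
```

{"api": "play_rows", "payload": {
  "targets": "-0.5 0 0 0 0 0 -1; 0 0 0 0 0 0 -1; 0.3 0 0 0 0 0 -1; 0 0 0 0 0 0 -1"
}}

```text
time: 63.98
position: [0.5404, -0.2057, 0.2382]
tool_rot: [2.31, 2.12, -0.028]
ft_force: [-0.1, -0.4, 0.8]
grip_width: 0.008
```

```bash
python3 tip.py -1; python3 - <<'E'
from h import *
im=grab('side','s30.png');cv2.imwrite('pics/zs30.png',cv2.resize(im['pixels'][170:320,240:400],None,fx=5,fy=4,interpolation=2))
E
```

```text
t 63.98 gp [ 0.5389 -0.2085  0.0742] jawyaw -4.92 z [-0.009 -0.017 -1.   ] F [-0.09 -0.43  0.83] T [-0.069  0.088 -0.018] w mm 0.7 q [-0.37  0.4   0.82  1.84 -0.32  1.04  0.49]
stand gp [-74.2 -35.5  29.2]
[(30, 19.0), (50, 16.9), (70, 13.2), (90, 10.8), (110, 10.0)]
front end ~ 113.2
slope deg -6.82 z at edge 22.4 n 115
```

{"api": "play_rows", "payload": {
  "targets": "1.5 0 0 0.01 0.01 0 -1; 0 0 -4 0 0 0 -1; 0 0 -4 0 0 0 -1; -3 0.5 0 0 0 0 -1; -4 0.7 0 0 0 0 -1; -4 0.7 0 0 0 0 -1; -4 0.6 0 0 0 0 -1; -3 0.5 0 0 0 0 -1; 0 0 0 0 0 0 -1; 0 0 0 0 0 0 -1"
}}

```text
time: 65.32
position: [0.5643, -0.3635, 0.3187]
tool_rot: [-2.287, -2.128, 0.019]
ft_force: [-0.2, -0.2, -0.7]
grip_width: 0.005
```

```bash
python3 - <<'E'
from g2 import *
stat();sstat()
im=grab('wrist','w31.png');cv2.imwrite('pics/zw31.png',cv2.resize(im['pixels'][40:240,100:400],None,fx=2.6,fy=2.6,interpolation=2))
E
```

```text
t 65.33 gp [ 0.5609 -0.3627  0.1548] jawyaw -4.11 z [-0.021  0.005 -1.   ] F [-0.21 -0.19 -0.67] T [-0.046  0.044  0.003] w mm 0.4 q [-0.07  0.54  0.84  1.52 -0.39  1.29  0.74]
stand gp [ 77.5  -0.6 109.8]
```

```bash
cat > meas.py <<'E'
from g2 import *
def X(im,pz,zs):
    u,v=100+pz[0]/2.6,40+pz[1]/2.6
    return toS(fonz(im,u,v,E0[2]+zs/1000)).round(1)
if __name__=='__main__':
    im=grab('wrist')
    print('edge',X(im,(300,175),0),X(im,(340,174),0),X(im,(620,180),0))
    print('brass inner top edge near edge',X(im,(331,175),22),'front part',X(im,(336,450),14))
    print('brass outer', X(im,(250,175),22))
    print('fence left',X(im,(347,175),8),X(im,(347,420),8),'right',X(im,(477,175),8),X(im,(467,380),8))
    print('steel inner',X(im,(480,175),22),'outer',X(im,(553,200),20),'front',X(im,(500,402),7.5))
E
python3 meas.py
```

```text
edge [ -0.8 -38.   -0. ] [ -1.  -24.8  -0. ] [-2.1 67.7 -0. ]
brass inner top edge near edge [ -1.2 -25.3  22. ] front part [ 89.3 -25.2  14. ]
brass outer [ -1.5 -50.   22. ]
fence left [ -0.9 -21.8   8. ] [ 80.7 -21.9   8. ] right [-1.6 19.2  8. ] [65.8 18.1  8. ]
steel inner [-1.8 19.  22. ] outer [ 4.9 41.6 20. ] front [73.4 29.6  7.5]
```

```bash
python3 - <<'E'
from g2 import *
plan(S(-1,-75,60),Rdown(jy),-1,step=3.2,rstep=.1,flip=False)
E
```

```text
4 rows, dist cm 12.15 rot deg 1.4
1.99 -1.89 1.29 -0.005 -0.001 0.003 -1; 1.99 -1.91 1.28 -0.005 -0.001 0.003 -1; 1.98 -1.92 1.27 -0.005 -0.001 0.003 -1; 1.98 -1.93 1.26 -0.005 -0.001 0.003 -1
```

{"api": "play_rows", "payload": {
  "targets": "2 -1.9 0.8 -0.005 0 0.003 -1; 2 -1.9 0.9 -0.005 0 0.003 -1; 2 -1.9 1 -0.005 0 0.003 -1; 2 -1.9 1 -0.005 0 0.003 -1; 0 0 0 0 0 0 -1; 0 0 0 0 0 0 -1"
}}

```text
time: 66.18
position: [0.4944, -0.2681, 0.2829]
tool_rot: [-2.298, -2.138, -0.011]
ft_force: [-0.1, 0.2, -0.4]
grip_width: 0.006
```

```bash
python3 - <<'E'
from g2 import *
stat();sstat()
im=grab('wrist','w32.png')
plan(S(-1,-70,26),Rdown(jy),-1,step=7,rstep=.1,flip=False)
E
```

```text
t 66.17 gp [ 0.495  -0.2669  0.1189] jawyaw -4.14 z [ 0.003  0.007 -1.   ] F [-0.06  0.21 -0.36] T [-0.081  0.045 -0.014] w mm 0.5 q [-0.31  0.31  0.89  1.84 -0.28  1.11  0.61]
stand gp [-12.4 -74.3  73.9]
1 rows, dist cm 4.9 rot deg 0.8
-1.05 0.45 4.77 0.002 -0.008 0.012 -1
```

{"api": "play_rows", "payload": {
  "targets": "-1 0.2 2.4 0 -0.008 0.012 -1; 0 0 0 0 0 0 -1; 0 0 2.2 0 0 0 -1; 0 0 0 0 0 0 -1"
}}

```text
time: 66.72
position: [0.4982, -0.2798, 0.2375]
tool_rot: [2.309, 2.121, 0.003]
ft_force: [0.2, -0.1, -0.3]
grip_width: 0.006
```

```bash
python3 - <<'E'
from g2 import *
stat();sstat()
E
```

```text
t 66.72 gp [ 0.4991 -0.2803  0.0735] jawyaw -4.84 z [ 0.005 -0.003 -1.   ] F [ 0.23 -0.11 -0.34] T [-0.064  0.071 -0.011] w mm 0.5 q [-0.25  0.39  0.86  1.86 -0.35  1.03  0.66]
stand gp [  0.7 -69.1  28.5]
```

{"api": "play_rows", "payload": {
  "targets": "0 0.6 0.3 0 0 0 -1; 0 0.5 0 0 0 0 -1; 0 0.3 0 0 0 0 -1; 0 0.3 0 0 0 0 -1"
}}

```text
time: 67.22
position: [0.5155, -0.2818, 0.2351]
tool_rot: [2.311, 2.122, 0.0]
ft_force: [-6.6, 1.3, 1.2]
grip_width: 0.007
```

```bash
python3 - <<'E'
from g2 import *
stat();sstat()
E
```

```text
t 67.22 gp [ 0.5159 -0.2823  0.0711] jawyaw -4.86 z [ 0.003 -0.003 -1.   ] F [-6.64  1.28  1.22] T [1.120e-01 2.026e+00 1.000e-03] w mm 0.6 q [-0.23  0.43  0.84  1.82 -0.37  1.04  0.66]
stand gp [  1.2 -52.1  26.1]
```

{"api": "play_rows", "payload": {
  "targets": "0 0.3 0 0 0 0 -1; 0 0.2 0 0 0 0 -1"
}}

```text
time: 67.47
position: [0.5172, -0.2826, 0.2347]
tool_rot: [-2.311, -2.12, 0.007]
ft_force: [-4.6, 0.3, 3.7]
grip_width: 0.008
```

```bash
python3 - <<'E'
from g2 import *
stat();sstat();grab('wrist','w33.png')
E
python3 tip.py -1
```

```text
t 67.47 gp [ 0.516  -0.2824  0.0707] jawyaw -4.92 z [-0.007  0.001 -1.   ] F [-4.55  0.25  3.74] T [0.205 1.248 0.104] w mm 0.7 q [-0.23  0.44  0.84  1.81 -0.37  1.06  0.66]
stand gp [  1.3 -52.1  25.7]
t 67.53 gp [ 0.516  -0.2825  0.0707] jawyaw -4.92 z [-0.007  0.001 -1.   ] F [-6.44  1.25  3.68] T [0.29  1.442 0.013] w mm 0.5 q [-0.23  0.44  0.84  1.81 -0.37  1.06  0.66]
stand gp [  1.4 -52.1  25.7]
[(-50, 27.0), (-30, 25.7)]
front end ~ 34.6
slope deg -27.31 z at edge 417.5 n 54
```

{"api": "play_rows", "payload": {
  "targets": "0 -1.5 0 0 0 0 -1; 0 0 -4 0 0 0 -1; 0 0 -4 0 0 0 -1; 3 0 -1 0 0 0 -1; 4 0 0 0 0 0.05 -1; 4 0 0 0 0 0.08 -1; 4 0 0 0 0 0.08 -1; 4 0 0 0 0 0.08 -1; 4 0.3 0 0 0 0.08 -0.2; 4 0.5 0 0 0 0.08 -0.2; 0 0 0 0 0 0 -0.2; 0 0 0 0 0 0 -0.2"
}}

```text
time: 69.08
position: [0.574, -0.0208, 0.3314]
tool_rot: [-2.745, -1.526, -0.021]
ft_force: [0.1, -0.5, 0.2]
grip_width: 0.351
```

```bash
python3 - <<'E'
from g2 import *
stat()
im=grab('top','t34.png');cv2.imwrite('pics/zt34.png',cv2.resize(im['pixels'][130:240,270:420],None,fx=5,fy=5,interpolation=2))
plan([.500,.310,.16],Rdown(-60),-.1,step=4,rstep=.1,flip=False)
E
python3 tip.py -1; python3 tip.py 1
```

```text
t 69.08 gp [ 0.5759 -0.0197  0.1674] jawyaw -31.85 z [ 0.012  0.007 -1.   ] F [ 0.1  -0.5   0.23] T [-0.128  0.108  0.001] w mm 30.5 q [-0.75  0.27  0.86  1.77 -0.23  1.19 -0.37]
9 rows, dist cm 33.88 rot deg 28.2
2.68 -2.64 0.10 0.000 -0.002 0.055 -0.1; 2.54 -2.78 0.10 0.000 -0.002 0.055 -0.1; 2.38 -2.91 0.09 0.000 -0.002 0.055 -0.1; 2.22 -3.04 0.09 0.000 -0.002 0.055 -0.1; 2.05 -3.16 0.09 0.000 -0.002 0.055 -0.1; 1.87 -3.26 0.09 0.000 -0.002 0.055 -0.1; 1.69 -3.36 0.09 0.000 -0.002 0.055 -0.1; 1.51 -3.45 0.08 0.000 -0.002 0.055 -0.1; 1.32 -3.53 0.08 0.000 -0.002 0.055 -0.1
t 69.12 gp [ 0.576  -0.0192  0.1674] jawyaw -31.85 z [ 0.012  0.008 -1.   ] F [ 0.45  0.22 -0.82] T [-0.077  0.073  0.013] w mm 32.5 q [-0.75  0.27  0.86  1.77 -0.23  1.19 -0.37]
stand gp [-266.   -14.5  122.4]
[(-50, 27.3), (-30, 27.0), (-10, 23.9), (10, 20.4), (30, 19.7), (50, 16.5), (70, 13.7), (90, 10.9), (110, 9.4)]
front end ~ 116.3
slope deg -7.07 z at edge 22.6 n 151
t 69.17 gp [ 0.5759 -0.0195  0.1674] jawyaw -31.89 z [ 0.012  0.008 -1.   ] F [ 0.4  -0.12 -0.24] T [-0.157  0.111  0.004] w mm 33.0 q [-0.75  0.27  0.86  1.77 -0.23  1.19 -0.37]
stand gp [-265.7  -14.6  122.4]
[(-110, 33.5), (-90, 41.5), (-70, 37.3), (-50, 33.7), (-30, 28.9), (-10, 25.5), (10, 20.5), (30, 17.3), (50, 13.0), (70, 9.6)]
front end ~ 67.9
slope deg -11.31 z at edge 22.6 n 83
```

```bash
python3 - <<'E'
from g2 import *
im=grab('top')
def g(p,z): return toS(onz(im,*p,.045+z/1000)).round(1)
print('edge',g((270+427/5,130+165/5),0),g((270+415/5,130+420/5),0))
# steel theta 11.2
import math
for n,th,pf,pt in [('steel',11.2,(379.4,179.6),(323,174)),('brass',6.9,(394.4,201),(336.2,196))]:
    t=math.radians(th);zf=-14+22*math.cos(t);zt=-14+180*math.sin(t)+22*math.cos(t)
    print(n,'front',g(pf,zf),'tail',g(pt,zt))
E
```

```text
edge [ 2.1 80.1 -0. ] [  1.1 -80.4  -0. ]
steel front [75.9 31.3  7.6] tail [-102.2   26.8   42.5]
brass front [123.1 -31.8   7.8] tail [-57.5 -34.4  29.5]
```

{"api": "play_rows", "payload": {
  "targets": "2.6 -2.6 0 0 0 0.055 -0.1; 2.5 -2.8 0 0 0 0.055 -0.1; 2.4 -2.9 0 0 0 0.055 -0.1; 2.2 -3 0 0 0 0.055 -0.1; 2 -3.2 0 0 0 0.055 -0.1; 1.9 -3.3 0 0 0 0.055 -0.1; 1.7 -3.4 0.1 0 0 0.055 -0.1; 1.5 -3.4 0.1 0 0 0.055 -0.1; 1.3 -3.5 0.1 0 0 0.055 -0.1; 0 0 0 0 0 0 -0.1; 0 0 0 0 0 0 -0.1"
}}

```text
time: 70.65
position: [0.5041, 0.3063, 0.3321]
tool_rot: [-3.044, -0.75, -0.027]
ft_force: [0.1, -0.2, -0.1]
grip_width: 0.449
```

```bash
python3 - <<'E'
from g2 import *
stat();grab('wrist','w35.png')
im=grab('top','t35.png');cv2.imwrite('pics/zt35.png',cv2.resize(im['pixels'][130:260,50:230],None,fx=4,fy=4,interpolation=2))
E
```

```text
t 70.65 gp [0.5067 0.3081 0.1681] jawyaw -62.33 z [ 0.015  0.011 -1.   ] F [ 0.09 -0.16 -0.11] T [-0.132  0.124 -0.002] w mm 39.1 q [-1.25  0.29  0.78  1.73 -0.22  1.19 -1.5 ]
```

```bash
python3 - <<'E'
from g2 import *
im=grab('wrist');cv2.imwrite('pics/zw36.png',cv2.resize(im['pixels'][100:230,60:310],None,fx=3.2,fy=3.2,interpolation=2))
hsv=cv2.cvtColor(im['pixels'],cv2.COLOR_BGR2HSV)
m=cv2.inRange(hsv,(3,180,40),(20,255,255));m[225:]=0;m[:130]=0
n,l,st,c=cv2.connectedComponentsWithStats(m)
for i in range(1,n):
    if st[i,4]>100: print(st[i],c[i].round(1), fonz(im,*c[i],.06).round(4))
E
```

```text
[223 152  40  29 937] [242.3 166.3] [0.5251 0.3319 0.06  ]
[181 157  16  25 160] [190.4 169. ] [0.5018 0.3718 0.06  ]
[101 160  35  26 392] [120.9 170.5] [0.4698 0.4321 0.06  ]
[157 170  25  13 268] [168.7 176.3] [0.4865 0.387  0.06  ]
[ 94 173  22  15 261] [104.3 180.3] [0.4524 0.4452 0.06  ]
```

```bash
python3 - <<'E'
from g2 import *
im=grab('wrist')
P=[]
for z in [(579,240),(348,246),(140,260)]:
    p=fonz(im,60+z[0]/3.2,100+z[1]/3.2,.068);P.append(p);print(p.round(4))
for a,b in [((535,240),(622,240)),((578,222),(578,257)),((310,246),(387,246))]:
    A=[fonz(im,60+q[0]/3.2,100+q[1]/3.2,.068) for q in (a,b)];d=A[1]-A[0];print(np.linalg.norm(d).round(4),np.degrees(np.arctan2(d[1],d[0])).round(1))
print(P[0]-P[1],P[1]-P[2])
d=P[0]-P[2];print(np.degrees(np.arctan2(d[1],d[0])))
plan([P[0][0],P[0][1],.12],Rdown(-60),-.1,step=7,rstep=.2,flip=False)
E
```

```text
[0.5196 0.3299 0.068 ]
[0.4889 0.3855 0.068 ]
[0.4553 0.4423 0.068 ]
0.0231 -62.4
0.0096 -153.0
0.0223 -62.8
[ 3.06786401e-02 -5.55985401e-02  2.77555756e-17] [ 0.03368278 -0.0568149   0.        ]
-60.20705107792809
1 rows, dist cm 5.57 rot deg 2.6
2.37 -1.33 4.86 -0.003 -0.019 -0.041 -0.1
```

{"api": "play_rows", "payload": {
  "targets": "2.4 -1.3 3 0 -0.019 -0.035 -0.1; 0 0 0 0 0 0 -0.1; 0 0 0 0 0 0 -0.1"
}}

```text
time: 71.22
position: [0.5215, 0.327, 0.3034]
tool_rot: [-3.036, -0.798, -0.0]
ft_force: [0.6, -0.3, 0.1]
grip_width: 0.452
```

```bash
python3 - <<'E'
from g2 import *
stat();im=grab('wrist','w37.png')
plan([.5196,.3299,.1],Rdown(-60.5),-.1,step=7,rstep=.2,flip=False)
E
```

```text
t 71.22 gp [0.5214 0.3275 0.1394] jawyaw -60.56 z [-0.001  0.003 -1.   ] F [ 0.6  -0.33  0.1 ] T [-0.083  0.157 -0.006] w mm 39.3 q [-1.21  0.38  0.75  1.69 -0.28  1.18 -1.44]
1 rows, dist cm 3.93 rot deg 0.2
-0.01 -0.29 3.92 -0.003 -0.001 -0.000 -0.1
```

{"api": "play_rows", "payload": {
  "targets": "0 -0.3 3.9 0 0 0 -0.1; 0 0 0 0 0 0 -0.1; 0 0 0 0 0 0 -0.1"
}}

```text
time: 71.65
position: [0.5207, 0.3286, 0.2684]
tool_rot: [-3.032, -0.794, -0.008]
ft_force: [-0.0, 0.3, 0.6]
grip_width: 0.448
```

```bash
python3 - <<'E'
from g2 import *
stat();im=grab('wrist','w38.png')
def f(u,v): return fonz(im,u,v,.068).round(4)
plan([.5196,.3299,.06],Rdown(-60.5),-.1,step=7,rstep=.2,flip=False)
E
```

```text
t 71.65 gp [0.5213 0.33   0.1044] jawyaw -60.67 z [ 0.003  0.008 -1.   ] F [-0.04  0.34  0.64] T [-0.107  0.143 -0.026] w mm 39.0 q [-1.19  0.42  0.73  1.72 -0.31  1.11 -1.42]
1 rows, dist cm 4.41 rot deg 0.5
-0.04 -0.13 4.41 -0.006 -0.006 -0.003 -0.1
```

```bash
python3 - <<'E'
from g2 import *
im=grab('wrist');cv2.imwrite('pics/zw39.png',cv2.resize(im['pixels'][170:260,180:330],None,fx=5,fy=5,interpolation=2))
for p in [(258,214),(258,221),(258,228)]: print(p,fonz(im,*p,.068).round(4))
E
```

```text
(258, 214) [0.5302 0.3343 0.068 ]
(258, 221) [0.5259 0.3319 0.068 ]
(258, 228) [0.5215 0.3294 0.068 ]
```

{"api": "play_rows", "payload": {
  "targets": "0 0 2.5 -0.006 -0.006 0 -0.1; 0 0 0 0 0 0 -0.1; 0 0 1.8 0 0 0 -0.1; 0 0 0 0 0 0 -0.1; 0 0 0 0 0 0 -0.1"
}}

```text
time: 72.38
position: [0.5209, 0.3292, 0.2233]
tool_rot: [-3.039, -0.796, -0.002]
ft_force: [-0.1, 0.1, -0.9]
grip_width: 0.446
```

```bash
python3 - <<'E'
from g2 import *
stat()
plan([.521,.3297,.06],Rdown(-61.5),-.1,step=7,rstep=.2,flip=False)
E
```

```text
t 72.38 gp [0.5211 0.3293 0.0593] jawyaw -60.64 z [ 0.001  0.    -1.   ] F [-0.07  0.06 -0.91] T [-0.067  0.101 -0.003] w mm 38.8 q [-1.17  0.48  0.71  1.75 -0.35  1.04 -1.4 ]
1 rows, dist cm 0.09 rot deg 0.9
0.04 -0.04 -0.07 0.000 -0.001 0.015 -0.1
```

Right on target. I'll grip the fin gently and lift.

{"api": "play_rows", "payload": {
  "targets": "0 0 0 0 0 0.015 -1; 0 0 0 0 0 0 -1; 0 0 0 0 0 0 -1; 0 0 0 0 0 0 -1; 0 0 -2 0 0 0 -1; 0 0 -3 0 0 0 -1; 0 0 -3 0 0 0 -1; 0 0 0 0 0 0 -1; 0 0 0 0 0 0 -1",
  "newtons": 40
}}

```text
time: 73.5
position: [0.5214, 0.3289, 0.3107]
tool_rot: [-3.043, -0.77, -0.008]
ft_force: [-0.5, 0.4, -1.5]
grip_width: 0.271
```

```bash
python3 - <<'E'
from g2 import *
stat();im=grab('wrist','w40.png')
plan([.50,.05,.16],Rdown(-32),-1,step=3.5,rstep=.1,flip=False)
E
```

```text
t 73.5 gp [0.5221 0.3295 0.1467] jawyaw -61.6 z [ 0.004  0.003 -1.   ] F [-0.53  0.41 -1.52] T [-0.106  0.131 -0.023] w mm 23.6 q [-1.22  0.38  0.76  1.68 -0.28  1.19 -1.46]
9 rows, dist cm 28.01 rot deg 29.6
-1.68 2.61 -0.16 0.000 -0.001 -0.057 -1; -1.83 2.51 -0.16 0.000 -0.001 -0.057 -1; -1.97 2.40 -0.16 0.000 -0.001 -0.057 -1; -2.11 2.28 -0.16 0.000 -0.001 -0.057 -1; -2.23 2.16 -0.15 0.000 -0.001 -0.057 -1; -2.36 2.03 -0.15 0.000 -0.001 -0.057 -1; -2.47 1.89 -0.15 0.000 -0.001 -0.057 -1; -2.57 1.74 -0.15 0.000 -0.001 -0.057 -1; -2.67 1.59 -0.15 0.000 -0.001 -0.057 -1
```

{"api": "play_rows", "payload": {
  "targets": "-1.2 2 -0.2 0 0 -0.04 -1; -1.8 2.5 -0.2 0 0 -0.057 -1; -2 2.4 -0.2 0 0 -0.057 -1; -2.1 2.3 -0.2 0 0 -0.057 -1; -2.2 2.2 -0.1 0 0 -0.057 -1; -2.4 2 -0.1 0 0 -0.057 -1; -2.5 1.9 -0.1 0 0 -0.057 -1; -2.6 1.7 -0.1 0 0 -0.057 -1; -2.7 1.6 -0.1 0 0 -0.057 -1; 0 0 0 0 0 0 -1; 0 0 0 0 0 0 -1"
}}

```text
time: 74.92
position: [0.4933, 0.0489, 0.3149]
tool_rot: [2.75, 1.518, -0.016]
ft_force: [-0.9, -0.1, -0.1]
grip_width: 0.273
```

```bash
cat > clip.py <<'E'
from g2 import *
import math
def tgt(th,a,y,h):
    t=math.radians(th);return S(a*math.cos(t)+h*math.sin(t),y,-a*math.sin(t)+h*math.cos(t))
def Rc(th): return Rdown(jy,EY,th)
ST=dict(th=11.2,a=2.0,y=30.3); BR=dict(th=6.9,a=3.5,y=-32.6)
def err(h,th,a,y):
    s=ctrl.get_state();R=Rn.from_rotvec(s['tool_rot']).as_matrix();gp=s['position']+.164*R[:,2]
    e=(gp-tgt(th,a,y,h))*1000;t=math.radians(th);u=EX*math.cos(t)-EZ*math.sin(t);n=EX*math.sin(t)+EZ*math.cos(t)
    print('err along',(e@u).round(1),'y',(e@EY).round(1),'normal',(e@n).round(1),'rot',np.degrees(Rn.from_matrix(Rc(th).T@R).as_rotvec()).round(2))
E
python3 - <<'E'
from clip import *
stat()
plan(tgt(h=100,**ST),Rc(11.2),-1,step=3.5,rstep=.1,flip=False)
E
```

```text
t 74.92 gp [0.4918 0.048  0.1509] jawyaw -32.21 z [-0.009 -0.006 -1.   ] F [-0.87 -0.1  -0.11] T [-0.094  0.107 -0.024] w mm 23.7 q [-0.99  0.07  0.87  1.96 -0.05  1.15 -0.66]
12 rows, dist cm 40.29 rot deg 29.7
-2.30 2.44 0.11 0.003 0.017 -0.040 -1; -2.40 2.35 0.06 0.003 0.017 -0.040 -1; -2.49 2.25 0.01 0.003 0.017 -0.040 -1; -2.58 2.15 -0.04 0.003 0.017 -0.040 -1; -2.66 2.05 -0.09 0.003 0.017 -0.040 -1; -2.74 1.94 -0.14 0.003 0.017 -0.040 -1; -2.81 1.83 -0.19 0.003 0.017 -0.040 -1; -2.88 1.71 -0.25 0.003 0.017 -0.040 -1; -2.94 1.60 -0.30 0.003 0.017 -0.040 -1; -2.99 1.48 -0.36 0.003 0.017 -0.040 -1; -3.04 1.36 -0.41 0.003 0.017 -0.040 -1; -3.09 1.23 -0.47 0.003 0.017 -0.040 -1
```

{"api": "play_rows", "payload": {
  "targets": "-1.6 1.7 0 0 0.012 -0.03 -1; -2.4 2.4 0 0.003 0.017 -0.04 -1; -2.5 2.2 0 0.003 0.017 -0.04 -1; -2.6 2.2 -0.1 0.003 0.017 -0.04 -1; -2.7 2 -0.1 0.003 0.017 -0.04 -1; -2.7 1.9 -0.2 0.003 0.017 -0.04 -1; -2.8 1.8 -0.2 0.003 0.017 -0.04 -1; -2.9 1.7 -0.3 0.003 0.017 -0.04 -1; -2.9 1.6 -0.3 0.003 0.017 -0.04 -1; -3 1.5 -0.4 0.003 0.017 -0.04 -1; -3 1.4 -0.4 0.003 0.017 -0.04 -1; -3 1.2 -0.4 0.003 0.017 -0.04 -1; 0 0 0 0 0 0 -1; 0 0 0 0 0 0 -1"
}}

```text
time: 76.68
position: [0.6072, -0.3181, 0.295]
tool_rot: [-2.161, -2.065, -0.213]
ft_force: [-0.6, 0.8, 0.7]
grip_width: 0.272
```

```bash
python3 - <<'E'
from clip import *
stat();err(h=100,**ST)
plan(tgt(h=85,**ST),Rc(11.2),-1,step=7,rstep=.2,flip=False)
im=grab('wrist','w41.png')
E
```

```text
t 76.67 gp [ 0.6076 -0.285   0.1344] jawyaw -2.57 z [ 0.002  0.201 -0.98 ] F [-0.64  0.78  0.68] T [-0.273  0.048  0.014] w mm 23.7 q [-0.06  0.62  0.81  1.46 -0.6   1.4   0.78]
err along -23.1 y 9.2 normal -13.1 rot [ 0.83  0.4  -2.15]
1 rows, dist cm 2.49 rot deg 2.3
-2.16 -1.24 0.19 -0.015 -0.007 0.038 -1
```

{"api": "play_rows", "payload": {
  "targets": "-2.1 -1.2 0.2 -0.015 -0.007 0.038 -1; 0 0 0 0 0 0 -1; 0 0 0 0 0 0 -1"
}}

```text
time: 77.1
position: [0.5935, -0.3366, 0.2887]
tool_rot: [-2.212, -2.03, -0.218]
ft_force: [-0.1, 0.4, -0.7]
grip_width: 0.273
```

```bash
python3 - <<'E'
from clip import *
err(h=85,**ST)
plan(tgt(h=68,**ST),Rc(11.2),-1,step=7,rstep=.2,flip=False)
im=grab('wrist');cv2.imwrite('pics/zw42.png',cv2.resize(im['pixels'][60:260,130:380],None,fx=3,fy=3,interpolation=2))
E
```

```text
err along -1.6 y -0.4 normal -0.5 rot [-0.06  0.02  0.05]
1 rows, dist cm 1.66 rot deg 0.1
-0.15 0.06 1.65 0.001 -0.000 -0.001 -1
```

```bash
python3 - <<'E'
from clip import *
im=grab('wrist');cv2.imwrite('pics/zw43.png',cv2.resize(im['pixels'][195:260,205:305],None,fx=8,fy=8,interpolation=2))
E
python3 - <<'E'
from clip import *
im=grab('wrist');s=ctrl.get_state();R=Rn.from_rotvec(s['tool_rot']).as_matrix();gp=s['position']+.164*R[:,2]
def pt(x,y,z): # tool-frame mm offset from gp; z down
    p=fproj(im,gp+R@np.array([x,y,z])/1000);return ((p-[205,195])*8).round(0)
c=14.3 # clip mid below gp
for n,q in {'finTopRear':(6,12,c-23),'finBaseRear':(6,12,c+7),'sadTopRear':(12,19,c+7),'legBotRear':(12,19,c+23),'legBotRearInner':(12,14,c+23)}.items():
    print(n,'left',pt(q[0],-q[1],q[2]),'right',pt(*q))
E
```

```text
finTopRear left [225. 486.] right [594. 486.]
finBaseRear left [251. 291.] right [564. 291.]
sadTopRear left [157. 219.] right [658. 219.]
legBotRear left [175. 141.] right [638. 141.]
legBotRearInner left [236. 141.] right [577. 142.]
```

{"api": "play_rows", "payload": {
  "targets": "-0.3 0 1.6 0 0 -0.04 -1; 0 0 0 0 0 0 -1; 0 0 0 0 0 0 -1"
}}

```text
time: 77.62
position: [0.5944, -0.3362, 0.2735]
tool_rot: [-2.172, -2.079, -0.223]
ft_force: [0.3, -0.8, 0.1]
grip_width: 0.275
```

```bash
python3 - <<'E'
from clip import *
stat();err(h=68,**ST)
im=grab('wrist');cv2.imwrite('pics/zw44.png',cv2.resize(im['pixels'][195:260,205:305],None,fx=8,fy=8,interpolation=2))
im=grab('side');cv2.imwrite('pics/zs44.png',cv2.resize(im['pixels'][170:320,260:420],None,fx=5,fy=4,interpolation=2))
E
```

```text
t 77.62 gp [ 0.5975 -0.3045  0.1126] jawyaw -2.58 z [ 0.019  0.193 -0.981] F [ 0.29 -0.8   0.08] T [-0.327  0.093  0.013] w mm 23.9 q [-0.03  0.63  0.8   1.49 -0.61  1.35  0.83]
err along 1.0 y 0.7 normal 1.5 rot [-0.15 -0.03 -2.34]
```

{"api": "play_rows", "payload": {
  "targets": "0 -0.15 1 0 0 0 -1; 0 0 0 0 0 0 -1; 0 0 0.6 0 0 0 -1; 0 0 0 0 0 0 -1"
}}

```text
time: 78.22
position: [0.5931, -0.3326, 0.2569]
tool_rot: [-2.172, -2.079, -0.223]
ft_force: [-0.7, -0.3, -0.3]
grip_width: 0.274
```

```bash
python3 - <<'E'
from clip import *
stat();err(h=49.3,**ST)
im=grab('wrist');cv2.imwrite('pics/zw45.png',cv2.resize(im['pixels'][195:260,205:305],None,fx=8,fy=8,interpolation=2))
E
```

```text
t 78.22 gp [ 0.5963 -0.301   0.096 ] jawyaw -2.58 z [ 0.019  0.193 -0.981] F [-0.74 -0.33 -0.3 ] T [-0.328  0.033  0.011] w mm 23.8 q [-0.03  0.63  0.79  1.52 -0.62  1.33  0.84]
err along 0.9 y -0.8 normal 3.3 rot [-0.16 -0.02 -2.35]
```

{"api": "play_rows", "payload": {
  "targets": "0 0 0.3 0 0 0 -1; 0 0 0.3 0 0 0 -1"
}}

```text
time: 78.53
position: [0.5933, -0.3326, 0.2538]
tool_rot: [-2.174, -2.08, -0.225]
ft_force: [-4.1, 0.7, 17.4]
grip_width: 0.269
```

```bash
python3 - <<'E'
from clip import *
stat();err(h=49.3,**ST)
E
```

```text
t 78.53 gp [ 0.5968 -0.3011  0.0929] jawyaw -2.6 z [ 0.021  0.192 -0.981] F [-4.12  0.73 17.41] T [0.719 1.11  0.21 ] w mm 23.4 q [-0.03  0.64  0.79  1.52 -0.62  1.32  0.84]
err along 1.5 y -0.3 normal 0.2 rot [-0.29 -0.06 -2.34]
```

{"api": "play_rows", "payload": {
  "targets": "0 0 0 0 0 0 -1; 0 0 0 0 0 0 -0.15; 0 0 0 0 0 0 -0.15; 0 0 0 0 0 0 -0.15; 0 0 -2 0 0 0 -0.15; 0 0 -3 0 0 0 -0.15; 0 0 -3 0 0 0 -0.15; 0 0 0 0 0 0 -0.15"
}}

```text
time: 79.53
position: [0.5914, -0.3495, 0.3385]
tool_rot: [-2.176, -2.081, -0.225]
ft_force: [-0.0, 0.0, 0.0]
grip_width: 0.427
```

```bash
python3 - <<'E'
from clip import *
stat();grab('wrist','w46.png')
im=grab('side');cv2.imwrite('pics/zs46.png',cv2.resize(im['pixels'][170:320,260:420],None,fx=5,fy=4,interpolation=2))
E
python3 tip.py 1
```

```text
t 79.53 gp [ 0.5953 -0.3184  0.1775] jawyaw -2.64 z [ 0.023  0.19  -0.981] F [-0.02  0.03  0.05] T [-0.273  0.074  0.038] w mm 37.2 q [-0.02  0.58  0.83  1.42 -0.58  1.46  0.81]
t 79.62 gp [ 0.5945 -0.3165  0.1743] jawyaw -2.6 z [ 0.02   0.193 -0.981] F [ 0.35 -0.21 -0.22] T [-0.285  0.072  0.056] w mm 37.1 q [-0.02  0.58  0.83  1.42 -0.58  1.46  0.81]
stand gp [ 28.6  29.1 129.3]
[(-110, 25.2), (-90, 41.4), (-70, 37.0), (-50, 32.8), (-30, 28.7), (-10, 25.5), (10, 32.4), (30, 16.4)]
front end ~ 128.3
slope deg 73.01 z at edge 220.9 n 515
```

```bash
cat h.py | head -120; cat clip.py; python3 - <<'E'
from h import *
stat()
import numpy as np
plan(np.array([.50,.05,.17]),Rdown(-32),-0.1,step=4,rstep=.15)
E
```

```text
import numpy as np, cv2
from scipy.spatial.transform import Rotation as Rn
from bench import ctrl
def grab(n,save=None):
    im=ctrl.get_image(n)
    if save: cv2.imwrite('pics/'+save,im['pixels'])
    return im
def ray(im,u,v):
    K=im['intrinsics'];d=np.linalg.inv(K)@np.array([u,v,1.])
    return -im['R'].T@im['t'], im['R'].T@d
def onz(im,u,v,z):
    o,d=ray(im,u,v);return o+d*(z-o[2])/d[2]
def cloud(im):
    K=im['intrinsics'];D=im['depth'];v,u=np.mgrid[:D.shape[0],:D.shape[1]]
    P=np.stack([(u-K[0,2])/K[0,0]*D,(v-K[1,2])/K[1,1]*D,D],-1)
    return (P-im['t'])@im['R']   # R^T (P-t)
def proj(im,X):
    c=im['R']@np.asarray(X)+im['t'];p=im['intrinsics']@c;return p[:2]/p[2]
def Rdown(phi,tilt_axis=None,tilt=0):
    """tool down, jaw axis (tool y) at world yaw phi (deg)"""
    p=np.radians(phi);z=np.array([0,0,-1.]);y=np.array([np.cos(p),np.sin(p),0]);x=np.cross(y,z)
    R=np.c_[x,y,z]
    if tilt_axis is not None: R=Rn.from_rotvec(np.asarray(tilt_axis)*np.radians(tilt)).as_matrix()@R
    return R
def best(Rt,cur):
    Rf=Rt@np.diag([-1,-1,1.])
    return min([Rt,Rf],key=lambda R:R
[... 2877 characters left out ...]
@R).as_rotvec()).round(2))
t 79.67 gp [ 0.5943 -0.3158  0.1733] jawyaw -2.58 z [ 0.018  0.194 -0.981] F [ 0.73 -0.12 -0.49] T [-0.283  0.064  0.025] w mm 37.4 q [-0.02  0.58  0.83  1.42 -0.58  1.45  0.81]
11 rows, dist cm 40.8 rot deg 31.5
3.51 -0.99 0.69 -0.004 -0.018 0.047 -0.1; 3.47 -1.16 0.62 -0.004 -0.018 0.047 -0.1; 3.42 -1.32 0.56 -0.004 -0.018 0.047 -0.1; 3.37 -1.48 0.49 -0.004 -0.018 0.047 -0.1; 3.30 -1.64 0.43 -0.004 -0.018 0.047 -0.1; 3.23 -1.79 0.36 -0.004 -0.018 0.047 -0.1; 3.15 -1.94 0.30 -0.004 -0.018 0.047 -0.1; 3.06 -2.09 0.24 -0.004 -0.018 0.047 -0.1; 2.96 -2.23 0.18 -0.004 -0.018 0.047 -0.1; 2.86 -2.36 0.12 -0.004 -0.018 0.047 -0.1; 2.74 -2.49 0.06 -0.004 -0.018 0.047 -0.1
```

{"api": "play_rows", "payload": {
  "targets": "2 -0.6 0.3 -0.004 -0.018 0.047 -0.1; 3.5 -1.2 0.5 -0.004 -0.018 0.047 -0.1; 3.5 -1.3 0.5 -0.004 -0.018 0.047 -0.1; 3.5 -1.5 0.5 -0.004 -0.018 0.047 -0.1; 3.5 -1.6 0.4 -0.004 -0.018 0.047 -0.1; 3.5 -1.8 0.4 -0.004 -0.018 0.047 -0.1; 3.4 -2 0.3 -0.004 -0.018 0.047 -0.1; 3.3 -2.1 0.2 -0.004 -0.018 0.047 -0.1; 3 -2.3 0.2 -0.004 -0.018 0.047 -0.1; 3 -2.4 0.1 -0.004 -0.018 0.047 -0.1; 3 -2.5 0 0 -0.01 0.047 -0.1"
}}

```text
time: 81.05
position: [0.5029, 0.0661, 0.3248]
tool_rot: [-2.754, -1.49, 0.03]
ft_force: [1.6, 0.1, -0.7]
grip_width: 0.449
```

```bash
python3 - <<'E'
from h import *
stat()
plan(np.array([.4889,.3855,.17]),Rdown(-60.5),-0.1,step=4,rstep=.15)
E
```

```text
t 81.05 gp [0.4993 0.0661 0.1608] jawyaw -33.18 z [-0.022 -0.    -1.   ] F [ 1.62  0.08 -0.65] T [-0.045  0.054  0.008] w mm 39.1 q [-1.07  0.1   0.95  1.92 -0.09  1.18 -0.67]
8 rows, dist cm 31.99 rot deg 27.4
3.25 -2.33 -0.11 -0.002 0.002 0.060 -0.1; 3.10 -2.52 -0.11 -0.002 0.002 0.060 -0.1; 2.95 -2.70 -0.11 -0.002 0.002 0.060 -0.1; 2.78 -2.87 -0.11 -0.002 0.002 0.060 -0.1; 2.60 -3.03 -0.11 -0.002 0.002 0.060 -0.1; 2.42 -3.18 -0.11 -0.002 0.002 0.060 -0.1; 2.22 -3.32 -0.11 -0.002 0.002 0.060 -0.1; 2.02 -3.45 -0.11 -0.002 0.002 0.060 -0.1
```

{"api": "play_rows", "payload": {
  "targets": "3.2 -2.3 -0.1 -0.002 0.002 0.06 -0.1; 3.1 -2.5 -0.1 -0.002 0.002 0.06 -0.1; 3 -2.7 -0.1 -0.002 0.002 0.06 -0.1; 2.8 -2.9 -0.1 -0.002 0.002 0.06 -0.1; 2.6 -3 -0.1 -0.002 0.002 0.06 -0.1; 2.4 -3.2 -0.1 -0.002 0.002 0.06 -0.1; 2.2 -3.3 -0.1 -0.002 0.002 0.06 -0.1; 2 -3.4 -0.1 0 0 0.06 -0.1; 0 0 0 0 0 0 -0.1"
}}

```text
time: 82.18
position: [0.481, 0.4012, 0.3222]
tool_rot: [3.037, 0.789, -0.03]
ft_force: [-0.4, -0.5, -0.5]
grip_width: 0.452
```

```bash
python3 - <<'E'
from h import *
stat()
plan(np.array([.4889,.3855,.14]),Rdown(-60.5),-0.1,step=4,rstep=.15)
im=grab('wrist','w60.png');print(fproj(im,[.4889,.3855,.068]))
h=cv2.cvtColor(im['pixels'],cv2.COLOR_BGR2HSV)
m=cv2.inRange(h,(5,150,120),(20,255,255))
n,l,st,c=cv2.connectedComponentsWithStats(m)
for i in range(1,n):
  if st[i,4]>40: print(st[i],c[i].round(1),fonz(im,*c[i],.068).round(4))
cv2.imwrite('pics/w60z.png',cv2.resize(im['pixels'][100:340,120:400],None,fx=2.5,fy=2.5))
E
```

```text
t 82.17 gp [0.4782 0.3998 0.1582] jawyaw -60.86 z [-0.018 -0.008 -1.   ] F [-0.37 -0.46 -0.47] T [-0.079  0.129  0.019] w mm 39.3 q [-1.36  0.41  0.79  1.63 -0.31  1.25 -1.56]
1 rows, dist cm 2.53 rot deg 1.2
-0.04 1.75 1.82 -0.001 0.019 -0.006 -0.1
[277.3662581  196.31037367]
[  128     0   307   138 32621] [297.2  66.1] [0.5881 0.4251 0.068 ]
[184 172  41  33 867] [202.6 188.4] [0.4646 0.4432 0.068 ]
[254 172  42  31 866] [274.3 187. ] [0.4947 0.3918 0.068 ]
```

View pics/w60z.png

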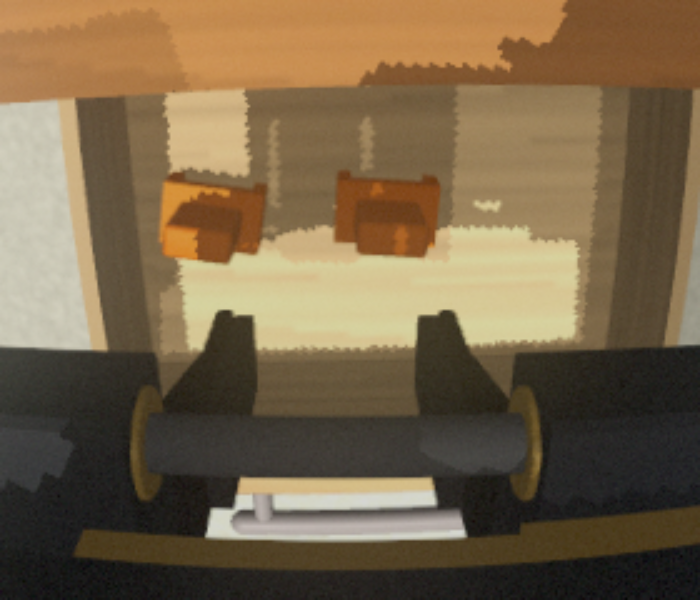

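{"api": "play_rows", "payload": {
  "targets": "0 1.75 1.8 0 0.019 -0.006 -0.1; 0 0 0 0 0 0 -0.1"
}}

```text
time: 82.48
position: [0.4902, 0.3805, 0.3027]
tool_rot: [3.037, 0.793, -0.005]
ft_force: [-0.1, 0.7, -0.1]
grip_width: 0.449
```

```bash
python3 - <<'E'
from h import *
stat()
im=grab('wrist','w61.png');print(fproj(im,[.4889,.3855,.068]),im['pixels'].shape)
p=fproj(im,[.4889,.3855,.068]);u,v=p.astype(int)
print(u,v);c=im['pixels'][v-35:v+30,u-40:u+40];cv2.imwrite('pics/w61z.png',cv2.resize(c,None,fx=9,fy=9,interpolation=cv2.INTER_CUBIC))
E
```

```text
t 82.47 gp [0.4898 0.3799 0.1387] jawyaw -60.74 z [-0.002 -0.003 -1.   ] F [-0.12  0.72 -0.06] T [-0.071  0.187  0.013] w mm 39.1 q [-1.34  0.41  0.8   1.68 -0.31  1.19 -1.52]
[249.02039472 206.76818549] (384, 512, 3)
249 206
```

View pics/w61z.png

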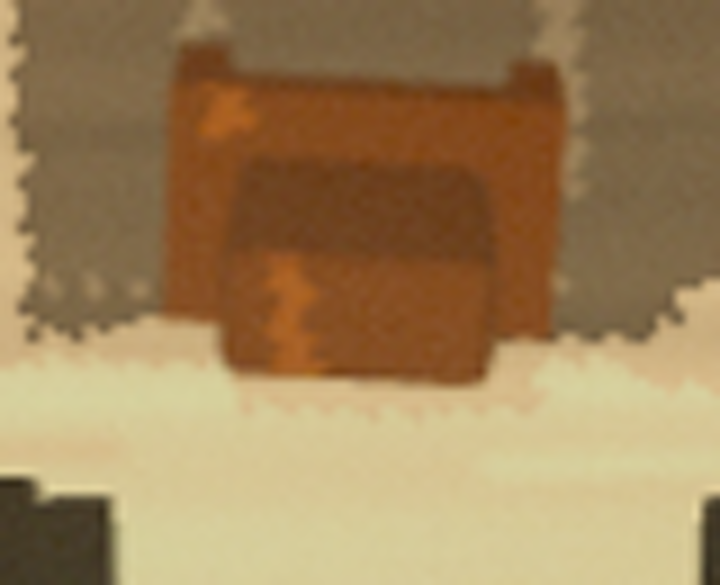

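```bash
python3 - <<'E'
from h import *
im=grab('wrist')
c=lambda U,V:fonz(im,209+U/9,171+V/9,.068)
print(c(361,315))
a,b=c(228,372),c(490,380);print(a,b,np.degrees(np.arctan2(*(b-a)[1::-1])),np.linalg.norm(b-a))
a,b=c(232,255),c(492,255);print(np.degrees(np.arctan2(*(b-a)[1::-1])),np.linalg.norm(b-a))
c=lambda U,V:fonz(im,209+U/9,171+V/9,.038)
a,b=c(165,318),c(552,338);print(np.degrees(np.arctan2(*(b-a)[1::-1])),np.linalg.norm(b-a))
a,b=c(170,75),c(560,95);print(np.degrees(np.arctan2(*(b-a)[1::-1])),np.linalg.norm(b-a))
plan(c(361,315)*0+np.r_[fonz(im,249.1,206.0,.068)[:2],.10],Rdown(-62.7),-.1)
E
```

```text
[0.48927611 0.38740638 0.068     ]
[0.47897748 0.39490135 0.068     ] [0.48949056 0.37471692 0.068     ] -62.48721440666766 0.022758202571729152
-60.634498936237584 0.02221458174459677
-63.779588395265 0.03810857595705945
-63.71989557468086 0.03728605944481126
1 rows, dist cm 4.08 rot deg 2.1
0.16 -0.44 4.05 -0.000 0.000 0.036 -0.1
```

{"api": "play_rows", "payload": {
  "targets": "0.15 -0.4 2 0 0 0.04 -0.1; 0 0 2 0 0 0 -0.1; 0 0 0 0 0 0 -0.1"
}}

```text
time: 82.95
position: [0.4887, 0.3883, 0.2622]
tool_rot: [-3.053, -0.733, 0.001]
ft_force: [0.2, -0.6, 0.3]
grip_width: 0.452
```

```bash
python3 - <<'E'
from h import *
stat()
im=grab('wrist','w62.png');p=fproj(im,[.4892,.387,.068]);print(p);u,v=p.astype(int)
c=im['pixels'][v-35:v+30,u-50:u+50];cv2.imwrite('pics/w62z.png',cv2.resize(c,None,fx=8,fy=8,interpolation=cv2.INTER_CUBIC))
E
```

```text
t 82.95 gp [0.4885 0.3885 0.0982] jawyaw -63.0 z [-0.001  0.001 -1.   ] F [ 0.2  -0.61  0.33] T [-0.074  0.204 -0.03 ] w mm 39.3 q [-1.33  0.46  0.78  1.71 -0.36  1.12 -1.54]
[259.09386424 231.79884871]
```

View pics/w62z.png

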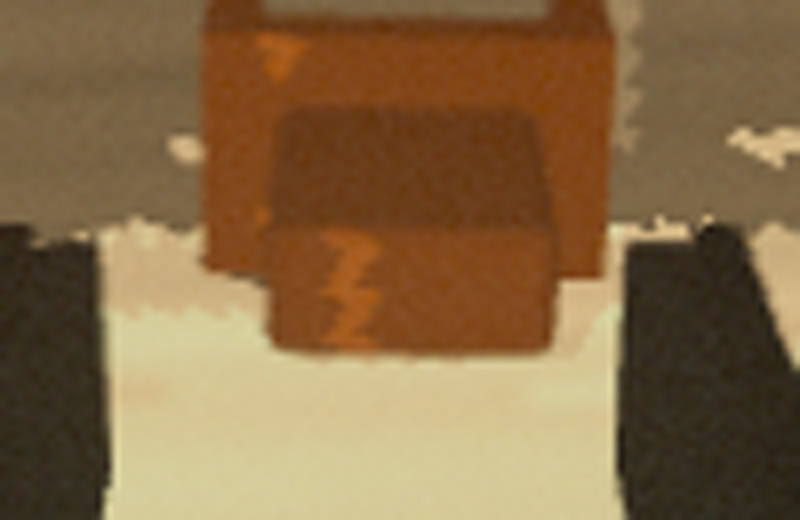

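```bash
python3 - <<'E'
from h import *
im=grab('wrist')
t=fonz(im,260.2,232,.068);print(t)
plan(np.r_[t[:2],.06],Rdown(-63),-.1)
E
```

```text
[0.48954626 0.38653628 0.068     ]
1 rows, dist cm 4.01 rot deg 0.2
-0.09 0.19 4.00 -0.002 -0.002 0.000 -0.1
```

{"api": "play_rows", "payload": {
  "targets": "-0.1 0.25 1.5 0 0 0 -0.1; 0 0 1.3 0 0 0 -0.1; 0 0 1.1 0 0 0 -0.1; 0 0 0 0 0 0 -0.1"
}}

```text
time: 83.55
position: [0.49, 0.3858, 0.2227]
tool_rot: [-3.052, -0.732, -0.004]
ft_force: [-0.1, -0.2, -0.3]
grip_width: 0.443
```

```bash
python3 - <<'E'
from h import *
stat()
plan(np.array([.4894,.3865,.0595]),Rdown(-63),-.1)
im=grab('wrist');c=im['pixels'][190:270,200:320];cv2.imwrite('pics/w63z.png',cv2.resize(c,None,fx=6,fy=6,interpolation=cv2.INTER_CUBIC))
E
```

```text
t 83.55 gp [0.4902 0.3864 0.0587] jawyaw -63.01 z [ 0.002  0.004 -1.   ] F [-0.1  -0.22 -0.33] T [-0.049  0.157  0.009] w mm 38.6 q [-1.3   0.51  0.76  1.74 -0.39  1.05 -1.51]
1 rows, dist cm 0.12 rot deg 0.2
-0.02 -0.09 -0.08 -0.003 -0.003 -0.000 -0.1
```

View pics/w63z.png

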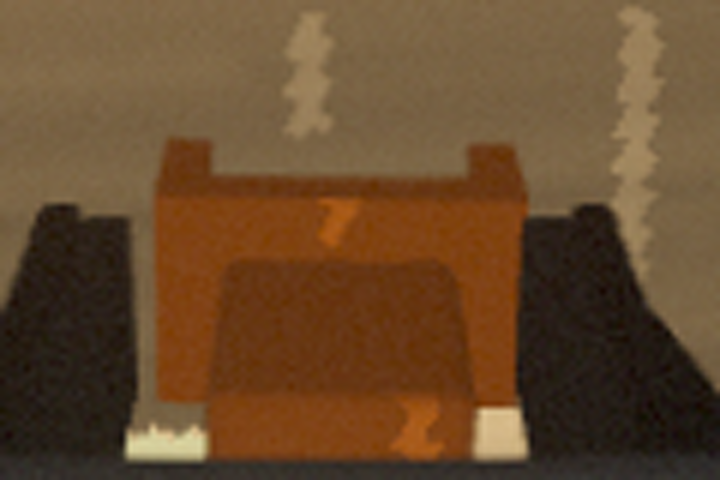

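{"api": "play_rows", "payload": {
  "targets": "0 0.1 0 0 0 0 -0.25; 0 0 0 0 0 0 -0.6; 0 0 0 0 0 0 -1; 0 0 0 0 0 0 -1; 0 0 0 0 0 0 -1",
  "newtons": 40
}}

```text
time: 84.22
position: [0.4913, 0.3853, 0.2247]
tool_rot: [-3.05, -0.732, -0.008]
ft_force: [1.0, -0.5, -0.2]
grip_width: 0.268
```

{"api": "play_rows", "payload": {
  "targets": "0 0 -1 0 0 0 -1; 0 0 -2 0 0 0 -1; 0 0 -2.5 0 0 0 -1; 0 0 -2.5 0 0 0 -1; 0 0 -1 0 0 0 -1; 0 0 0 0 0 0 -1"
}}

```text
time: 84.98
position: [0.4916, 0.3845, 0.323]
tool_rot: [-3.048, -0.73, -0.014]
ft_force: [-0.1, 0.6, -0.2]
grip_width: 0.271
```

```bash
python3 - <<'E'
from h import *
stat()
im=grab('wrist');c=im['pixels'][190:270,200:320];cv2.imwrite('pics/w64z.png',cv2.resize(c,None,fx=6,fy=6,interpolation=cv2.INTER_CUBIC))
plan(np.array([.50,.06,.17]),Rdown(-33),-1,step=3,rstep=.1)
E
```

```text
t 84.97 gp [0.4928 0.386  0.159 ] jawyaw -63.05 z [ 0.007  0.009 -1.   ] F [-0.07  0.56 -0.17] T [-0.092  0.15  -0.043] w mm 23.6 q [-1.35  0.4   0.81  1.65 -0.31  1.21 -1.57]
11 rows, dist cm 32.47 rot deg 30.1
-1.27 2.66 -0.13 -0.000 -0.001 -0.048 -1; -1.39 2.60 -0.13 -0.000 -0.001 -0.048 -1; -1.51 2.53 -0.13 -0.000 -0.001 -0.048 -1; -1.63 2.46 -0.12 -0.000 -0.001 -0.048 -1; -1.75 2.37 -0.12 -0.000 -0.001 -0.048 -1; -1.86 2.29 -0.12 -0.000 -0.001 -0.048 -1; -1.97 2.20 -0.12 -0.000 -0.001 -0.048 -1; -2.07 2.10 -0.12 -0.000 -0.001 -0.048 -1; -2.17 2.00 -0.11 -0.000 -0.001 -0.048 -1; -2.26 1.89 -0.11 -0.000 -0.001 -0.048 -1; -2.35 1.78 -0.11 -0.000 -0.001 -0.048 -1
```

View pics/w64z.png

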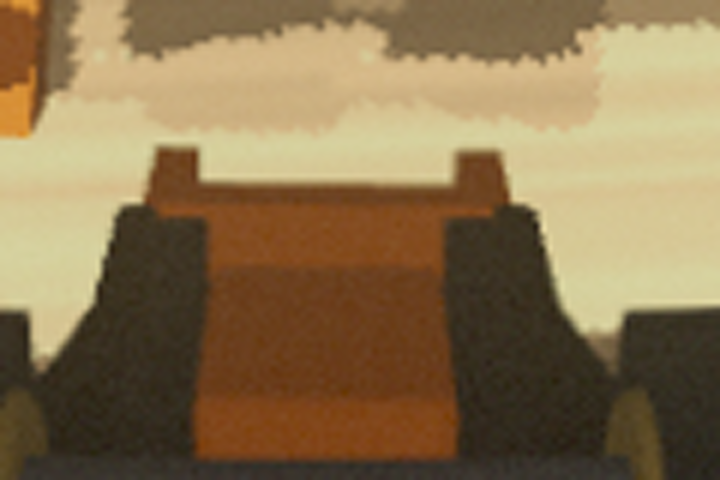

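{"api": "play_rows", "payload": {
  "targets": "-0.6 1.3 -0.1 0 0 -0.03 -1; -1.3 2.6 -0.1 0 0 -0.048 -1; -1.5 2.5 -0.1 0 0 -0.048 -1; -1.6 2.5 -0.1 0 0 -0.048 -1; -1.7 2.4 -0.1 0 0 -0.048 -1; -1.9 2.3 -0.1 0 0 -0.048 -1; -2 2.2 -0.1 0 0 -0.048 -1; -2.1 2.1 -0.1 0 0 -0.048 -1; -2.2 2 -0.1 0 0 -0.048 -1; -2.3 1.9 -0.1 0 0 -0.048 -1; -2.3 1.8 -0.1 0 0 -0.048 -1; -1.5 1 0 0 0 -0.03 -1"
}}

```text
time: 86.52
position: [0.4939, 0.0474, 0.3208]
tool_rot: [-2.731, -1.55, 0.016]
ft_force: [-0.5, -0.5, -2.6]
grip_width: 0.271
```

```bash
python3 - <<'E'
from clip import *
from h import *
stat()
print(tgt(h=105,**BR))
plan(tgt(h=105,**BR),Rc(6.9),-1,step=3,rstep=.1)
E
```

```text
t 86.53 gp [0.4922 0.0468 0.1568] jawyaw -30.83 z [-0.01  -0.004 -1.   ] F [-0.48 -0.48 -2.57] T [-0.042  0.048 -0.048] w mm 23.6 q [-1.07  0.06  0.96  1.96 -0.05  1.16 -0.63]
[ 0.53415784 -0.2987764   0.14881904]
13 rows, dist cm 36.8 rot deg 27.0
-2.26 1.70 0.08 0.001 0.010 -0.035 -1; -2.32 1.62 0.05 0.001 0.010 -0.035 -1; -2.38 1.54 0.03 0.001 0.010 -0.035 -1; -2.43 1.45 0.00 0.001 0.010 -0.035 -1; -2.48 1.37 -0.02 0.001 0.010 -0.035 -1; -2.52 1.28 -0.05 0.001 0.010 -0.035 -1; -2.57 1.19 -0.07 0.001 0.010 -0.035 -1; -2.61 1.10 -0.10 0.001 0.010 -0.035 -1; -2.64 1.01 -0.13 0.001 0.010 -0.035 -1; -2.67 0.92 -0.15 0.001 0.010 -0.035 -1; -2.70 0.82 -0.18 0.001 0.010 -0.035 -1; -2.73 0.73 -0.21 0.001 0.010 -0.035 -1; -2.75 0.63 -0.24 0.001 0.010 -0.035 -1
```

{"api": "play_rows", "payload": {
  "targets": "-1.2 0.9 0 0 0.01 -0.02 -1; -2.3 1.7 0 0 0.01 -0.035 -1; -2.4 1.6 0 0 0.01 -0.035 -1; -2.4 1.5 0 0 0.01 -0.035 -1; -2.5 1.4 0 0 0.01 -0.035 -1; -2.5 1.3 -0.1 0 0.01 -0.035 -1; -2.6 1.2 -0.1 0 0.01 -0.035 -1; -2.6 1.1 -0.1 0 0.01 -0.035 -1; -2.6 1 -0.1 0 0.01 -0.035 -1; -2.7 0.9 -0.2 0 0.01 -0.035 -1; -2.7 0.8 -0.2 0 0.01 -0.035 -1; -2.5 0.7 -0.2 0 0.01 -0.035 -1"
}}

```text
time: 88.02
position: [0.5239, -0.2832, 0.3035]
tool_rot: [-2.288, -2.035, -0.128]
ft_force: [0.3, 0.1, 0.0]
grip_width: 0.273
```

```bash
python3 - <<'E'
from clip import *
from h import *
stat();err(105,**BR)
plan(tgt(h=100,**BR),Rc(6.9),-1,step=3,rstep=.1)
E
```

```text
t 88.03 gp [ 0.5258 -0.2648  0.1405] jawyaw -6.71 z [ 0.011  0.113 -0.994] F [0.26 0.12 0.04] T [-0.219  0.042 -0.006] w mm 23.7 q [-0.29  0.43  0.97  1.72 -0.47  1.26  0.7 ]
err along -31.9 y -11.2 normal -12.2 rot [-0.11 -0.4   1.86]
2 rows, dist cm 3.58 rot deg 1.9
-1.64 0.63 -0.35 0.001 0.003 -0.016 -1; -1.65 0.60 -0.36 0.001 0.003 -0.016 -1
```

{"api": "play_rows", "payload": {
  "targets": "-1.6 0.6 -0.4 0 0.004 -0.016 -1; -1.7 0.6 -0.4 0 0.003 -0.016 -1; 0 0 0 0 0 0 -1"
}}

```text
time: 88.4
position: [0.5305, -0.3211, 0.3039]
tool_rot: [-2.254, -2.061, -0.131]
ft_force: [-0.6, -0.1, -1.0]
grip_width: 0.264
```

```bash
python3 - <<'E'
from clip import *
from h import *
stat();err(100,**BR)
plan(tgt(h=88,**BR),Rc(6.9),-1,step=3,rstep=.1)
E
python3 tip.py -1
```

```text
t 88.4 gp [ 0.5314 -0.3015  0.141 ] jawyaw -5.09 z [ 0.006  0.12  -0.993] F [-0.65 -0.09 -1.02] T [-0.201  0.049 -0.01 ] w mm 23.0 q [-0.19  0.49  0.95  1.65 -0.5   1.3   0.79]
err along 3.8 y -2.5 normal -2.4 rot [ 0.24 -0.01  0.28]
1 rows, dist cm 1.05 rot deg 0.4
0.38 0.18 0.96 -0.004 0.000 -0.005 -1
t 88.4 gp [ 0.5314 -0.3015  0.141 ] jawyaw -5.09 z [ 0.006  0.12  -0.993] F [-0.65 -0.09 -1.02] T [-0.201  0.049 -0.01 ] w mm 23.0 q [-0.19  0.49  0.95  1.65 -0.5   1.3   0.79]
stand gp [ 19.  -35.1  96. ]
[(-50, 27.4), (-30, 26.0), (-10, 24.5), (10, 21.7)]
front end ~ 105.1
slope deg 66.67 z at edge 312.3 n 383
```

{"api": "play_rows", "payload": {
  "targets": "0.4 0.2 1 0 0 -0.005 -1; 0 0 0 0 0 0 -1"
}}

```text
time: 88.7
position: [0.5333, -0.3125, 0.2923]
tool_rot: [-2.243, -2.068, -0.133]
ft_force: [0.1, 0.6, 0.6]
grip_width: 0.269
```

```bash
python3 - <<'E'
from clip import *
from h import *
stat();err(88,**BR)
im=grab('wrist','w65.png');c=im['pixels'][180:270,205:305];cv2.imwrite('pics/w65z.png',cv2.resize(c,None,fx=6,fy=6,interpolation=cv2.INTER_CUBIC))
c=im['pixels'][195:260,205:305];cv2.imwrite('pics/w65y.png',cv2.resize(c,None,fx=8,fy=8,interpolation=cv2.INTER_CUBIC))
E
```

```text
t 88.7 gp [ 0.5339 -0.2922  0.1296] jawyaw -4.62 z [ 0.004  0.124 -0.992] F [0.14 0.58 0.62] T [-0.231  0.081 -0.018] w mm 23.4 q [-0.2   0.49  0.94  1.67 -0.51  1.29  0.79]
err along -4.1 y -0.8 normal -2.9 rot [ 0.38  0.19 -0.18]
```

View pics/w65y.png

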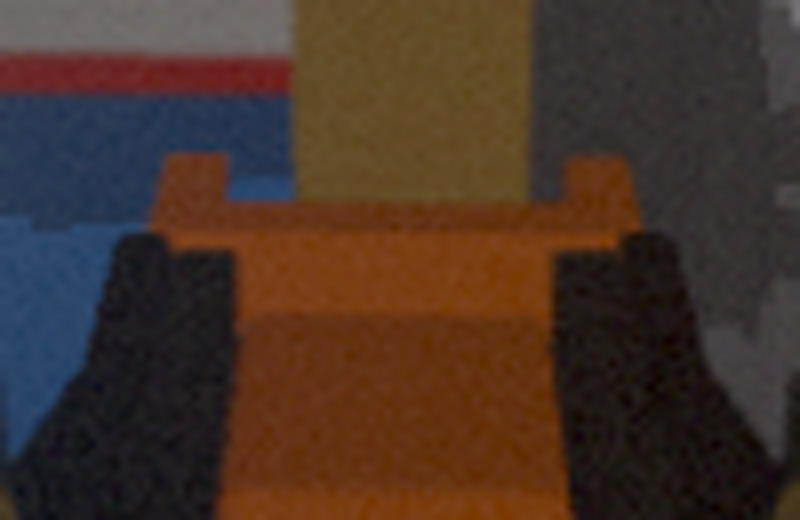

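View pics/w65.png

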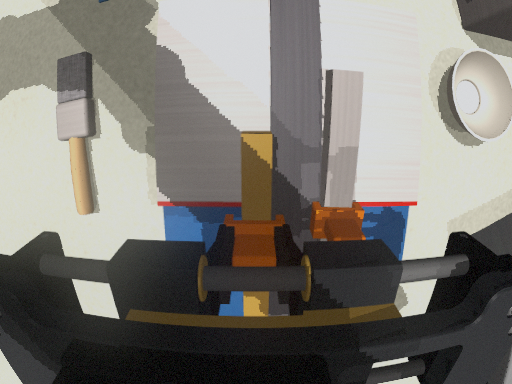

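```bash
python3 - <<'E'
from clip import *
from h import *
im=grab('side','s65.png')
u,v=proj(im,S(0,0,20)).astype(int);print(u,v)
c=im['pixels'][max(0,v-90):v+60,max(0,u-100):u+100];cv2.imwrite('pics/s65z.png',cv2.resize(c,None,fx=4,fy=4,interpolation=cv2.INTER_CUBIC))
im=grab('top','t65.png')
u,v=proj(im,S(0,0,20)).astype(int);print(u,v)
c=im['pixels'][max(0,v-75):v+75,max(0,u-100):u+100];cv2.imwrite('pics/t65z.png',cv2.resize(c,None,fx=4,fy=4,interpolation=cv2.INTER_CUBIC))
E
```

```text
325 249
355 186
```

View pics/s65z.png

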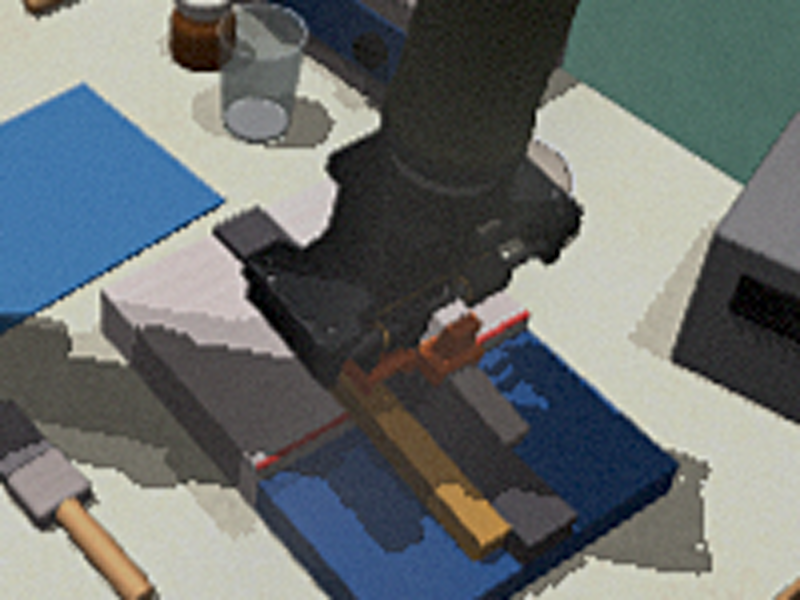

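View pics/t65z.png

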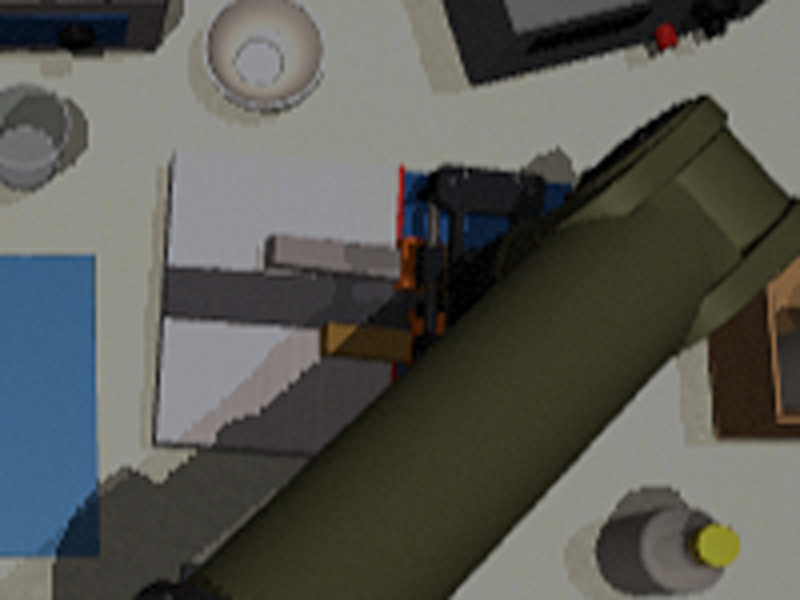

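```bash
python3 - <<'E'
from clip import *
from h import *
B=dict(BR);B['a']=2.5
plan(tgt(h=68,**B),Rc(6.9),-1,step=3,rstep=.1)
E
```

```text
1 rows, dist cm 1.88 rot deg 0.3
-0.14 -0.03 1.87 -0.004 -0.002 0.002 -1
```

```bash
python3 - <<'E'
from clip import *
from h import *
B=dict(BR);B['a']=2.5
err(88,**B);stat()
plan(tgt(h=68,**B),Rc(6.9),-1,step=3,rstep=.1)
E
```

```text
err along -1.7 y -0.4 normal -1.3 rot [ 0.26  0.1  -0.12]
t 88.85 gp [ 0.5342 -0.2939  0.131 ] jawyaw -4.69 z [ 0.006  0.122 -0.993] F [ 1.36  0.04 -0.37] T [-0.214  0.07  -0.024] w mm 23.7 q [-0.2   0.49  0.94  1.67 -0.51  1.29  0.79]
1 rows, dist cm 1.88 rot deg 0.3
-0.14 -0.03 1.87 -0.004 -0.002 0.002 -1
```

{"api": "play_rows", "payload": {
  "targets": "-0.1 0 1.8 -0.004 -0.002 0 -1; 0 0 0 0 0 0 -1; 0 0 0 0 0 0 -1"
}}

```text
time: 89.22
position: [0.5332, -0.3123, 0.2746]
tool_rot: [-2.249, -2.071, -0.135]
ft_force: [0.0, 0.7, -0.6]
grip_width: 0.269
```

```bash
python3 - <<'E'
from clip import *
from h import *
B=dict(BR);B['a']=2.5
grab('top');err(68,**B)
im=grab('wrist','w66.png')
c=im['pixels'][185:260,205:305];cv2.imwrite('pics/w66y.png',cv2.resize(c,None,fx=8,fy=8,interpolation=cv2.INTER_CUBIC))
err(68,**B)
E
```

```text
err along -0.7 y 0.1 normal -0.7 rot [ 0.02 -0.01 -0.14]
err along -0.7 y 0.2 normal -0.5 rot [ 0.01 -0.01 -0.15]
```

View pics/w66y.png

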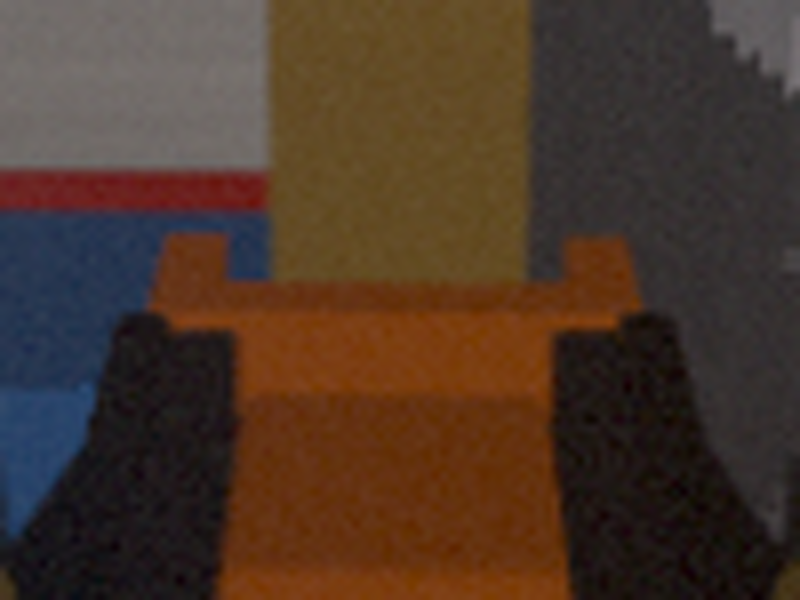

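{"api": "play_rows", "payload": {
  "targets": "-0.07 0 0.9 0 0 0 -1; 0 0 0 0 0 0 -1; 0 0 0 0 0 0 -1"
}}

```text
time: 89.7
position: [0.5333, -0.3121, 0.2653]
tool_rot: [-2.249, -2.071, -0.136]
ft_force: [-0.1, -0.3, -1.3]
grip_width: 0.274
```

```bash
python3 - <<'E'
from clip import *
from h import *
B=dict(BR);B['a']=2.5
im=grab('wrist','w67.png')
c=im['pixels'][185:260,205:305];cv2.imwrite('pics/w67y.png',cv2.resize(c,None,fx=8,fy=8,interpolation=cv2.INTER_CUBIC))
err(58,**B);stat()
E
```

```text
err along 0.2 y 0.2 normal 0.1 rot [-0.01 -0.02 -0.14]
t 89.75 gp [ 0.5349 -0.2924  0.1023] jawyaw -4.71 z [ 0.01   0.119 -0.993] F [ 0.36  0.81 -0.72] T [-0.189  0.07   0.022] w mm 23.7 q [-0.19  0.52  0.92  1.7  -0.54  1.24  0.81]
```

View pics/w67y.png

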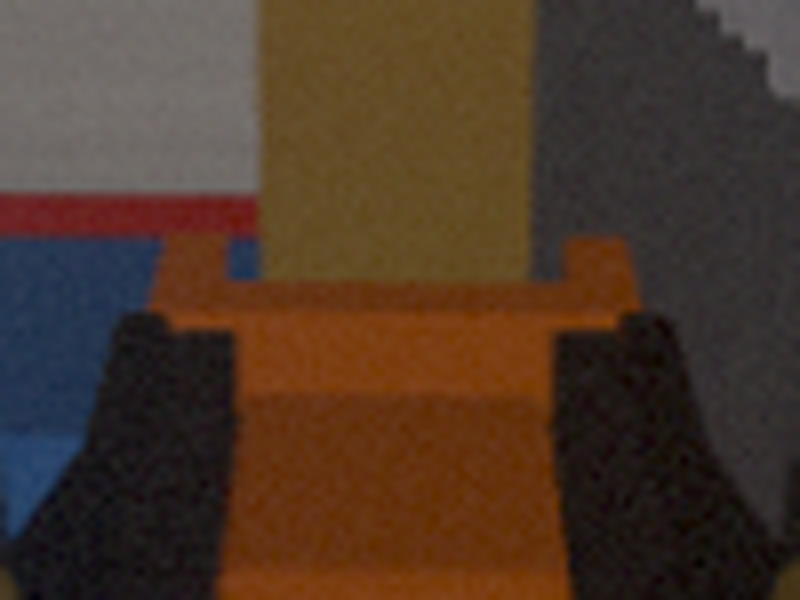

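{"api": "play_rows", "payload": {
  "targets": "0 0 0.5 0 0 0 -1; 0 0 0.4 0 0 0 -1; 0 0 0.2 0 0 0 -1"
}}

```text
time: 90.12
position: [0.5334, -0.3114, 0.2571]
tool_rot: [-2.249, -2.071, -0.139]
ft_force: [-5.4, 1.9, 18.4]
grip_width: 0.274
```

```bash
python3 - <<'E'
from clip import *
from h import *
B=dict(BR);B['a']=2.5
err(49.3,**B);stat()
E
```

```text
err along 0.4 y 0.5 normal 0.7 rot [-0.09  0.06 -0.15]
t 90.12 gp [ 0.5353 -0.2916  0.0943] jawyaw -4.71 z [ 0.012  0.121 -0.993] F [-5.38  1.85 18.42] T [0.775 1.272 0.152] w mm 23.8 q [-0.18  0.53  0.91  1.7  -0.55  1.22  0.82]
```

{"api": "play_rows", "payload": {
  "targets": "0 0 0.15 0 0 0 -1; 0 0 0 0 0 0 -1"
}}

```text
time: 90.38
position: [0.5332, -0.3117, 0.2575]
tool_rot: [-2.249, -2.071, -0.141]
ft_force: [0.6, 0.1, -0.2]
grip_width: 0.27
```

```bash
python3 - <<'E'
from clip import *
from h import *
B=dict(BR);B['a']=2.5
err(49.3,**B);stat()
im=grab('wrist','w68.png')
c=im['pixels'][185:260,205:305];cv2.imwrite('pics/w68y.png',cv2.resize(c,None,fx=8,fy=8,interpolation=cv2.INTER_CUBIC))
E
```

```text
err along 0.5 y 0.6 normal 1.2 rot [-0.14  0.13 -0.15]
t 90.38 gp [ 0.5353 -0.2918  0.0948] jawyaw -4.71 z [ 0.013  0.122 -0.992] F [ 0.62  0.1  -0.2 ] T [-0.239  0.104  0.018] w mm 23.5 q [-0.18  0.53  0.91  1.7  -0.55  1.22  0.82]
```

View pics/w68y.png

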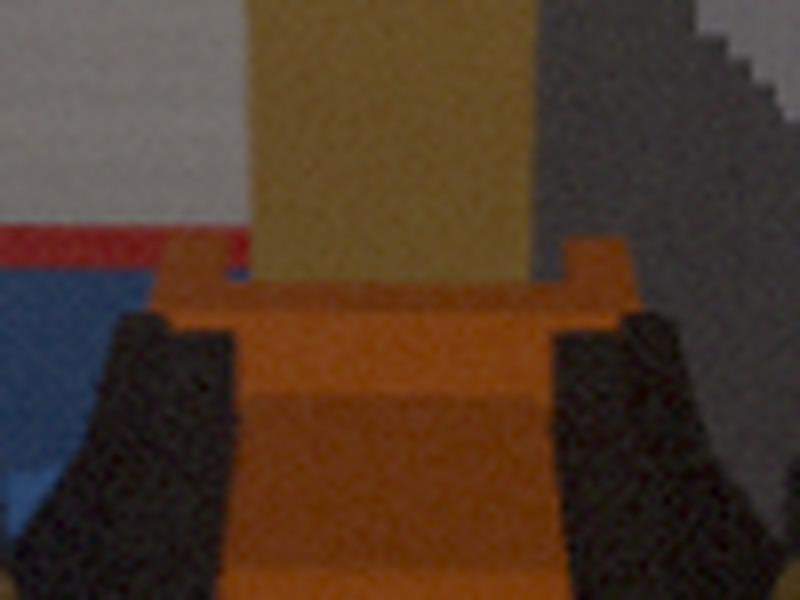

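{"api": "play_rows", "payload": {
  "targets": "0 -0.03 0.3 0 0 0 -1; 0 0 0.15 0 0 0 -1"
}}

```text
time: 90.68
position: [0.5331, -0.3122, 0.2572]
tool_rot: [-2.249, -2.071, -0.145]
ft_force: [-3.2, 1.3, 9.1]
grip_width: 0.273
```

```bash
python3 - <<'E'
from clip import *
from h import *
B=dict(BR);B['a']=2.5
err(49.3,**B);stat()
E
```

```text
err along 0.6 y 0.7 normal 0.9 rot [-0.24  0.23 -0.16]
t 90.67 gp [ 0.5355 -0.2919  0.0944] jawyaw -4.72 z [ 0.015  0.123 -0.992] F [-3.2   1.33  9.08] T [0.423 0.926 0.12 ] w mm 23.7 q [-0.18  0.53  0.91  1.71 -0.55  1.22  0.82]
```

{"api": "play_rows", "payload": {
  "targets": "0 0 0 0 0 0 -0.3; 0 0 0 0 0 0 -0.15; 0 0 0 0 0 0 -0.15; 0 0 0 0 0 0 -0.15"
}}

```text
time: 91.18
position: [0.5331, -0.3119, 0.2561]
tool_rot: [-2.248, -2.071, -0.144]
ft_force: [-0.5, 0.1, 0.5]
grip_width: 0.422
```

```bash
python3 - <<'E'
from clip import *
from h import *
stat()
im=grab('wrist','w69.png')
c=im['pixels'][185:260,205:305];cv2.imwrite('pics/w69y.png',cv2.resize(c,None,fx=8,fy=8,interpolation=cv2.INTER_CUBIC))
E
```

```text
t 91.17 gp [ 0.5354 -0.2916  0.0934] jawyaw -4.71 z [ 0.014  0.123 -0.992] F [-0.5   0.05  0.47] T [-0.242  0.061 -0.014] w mm 36.7 q [-0.18  0.53  0.91  1.71 -0.55  1.22  0.82]
```

View pics/w69y.png

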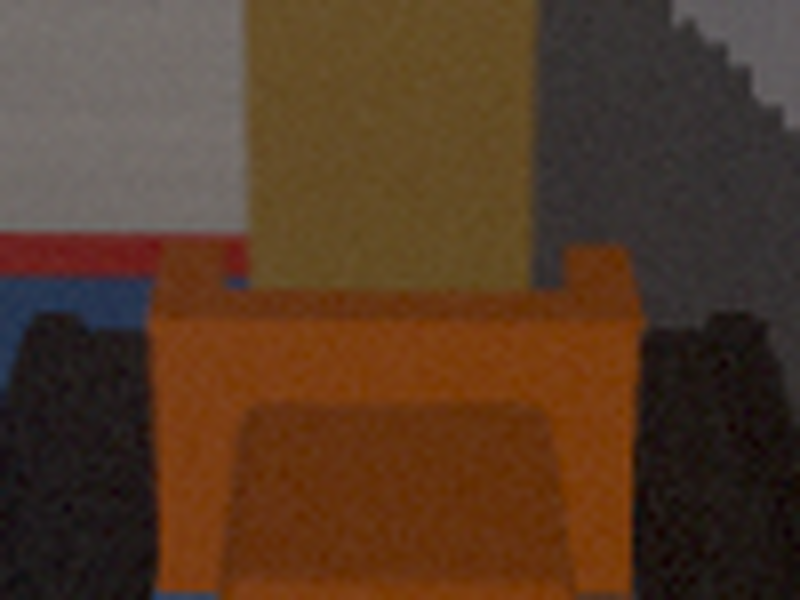

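{"api": "play_rows", "payload": {
  "targets": "0 0 -1.5 0 0 0 -0.15; 0 0 -2.5 0 0 0 -0.15; 0 0 -3 0 0 0 -0.15; 0 0 -2 0 0 0 -0.15; 0 0 0 0 0 0 -0.15"
}}

```text
time: 91.85
position: [0.5317, -0.324, 0.351]
tool_rot: [-2.25, -2.072, -0.144]
ft_force: [-1.1, 0.0, 0.2]
grip_width: 0.425
```

```bash
python3 - <<'E'
from clip import *
from h import *
stat()
im=grab('wrist','w70.png')
c=im['pixels'][60:260,180:380];cv2.imwrite('pics/w70y.png',cv2.resize(c,None,fx=3,fy=3,interpolation=cv2.INTER_CUBIC))
plan(np.array([.50,.05,.17]),Rdown(-32),-1,step=4,rstep=.15)
E
```

```text
t 91.85 gp [ 0.5341 -0.304   0.1882] jawyaw -4.75 z [ 0.015  0.122 -0.992] F [-1.09  0.05  0.2 ] T [-0.227  0.031  0.021] w mm 37.0 q [-0.2   0.45  0.97  1.6  -0.48  1.38  0.77]
10 rows, dist cm 37.53 rot deg 28.2
3.65 -0.62 0.61 -0.003 -0.012 0.048 -1; 3.62 -0.80 0.57 -0.003 -0.012 0.048 -1; 3.59 -0.97 0.52 -0.003 -0.012 0.048 -1; 3.54 -1.14 0.47 -0.003 -0.012 0.048 -1; 3.49 -1.31 0.43 -0.003 -0.012 0.048 -1; 3.43 -1.48 0.38 -0.003 -0.012 0.048 -1; 3.36 -1.64 0.34 -0.003 -0.012 0.048 -1; 3.28 -1.80 0.29 -0.003 -0.012 0.048 -1; 3.20 -1.95 0.25 -0.003 -0.012 0.048 -1; 3.10 -2.10 0.20 -0.003 -0.012 0.048 -1
```

View pics/w70y.png

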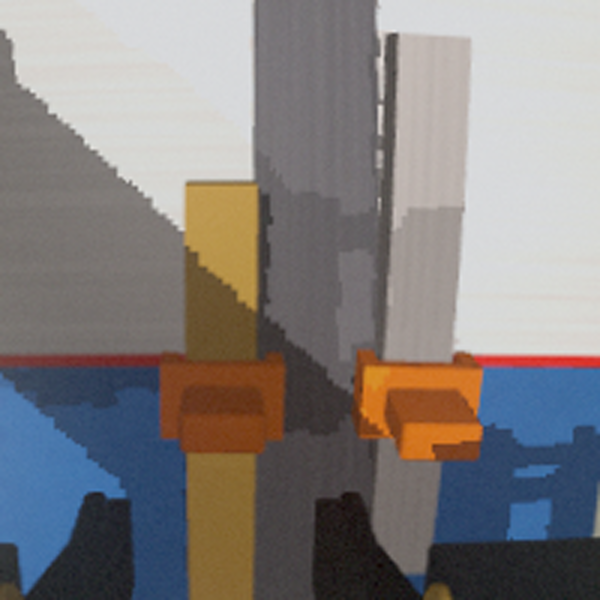

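{"api": "play_rows", "payload": {
  "targets": "2 -0.4 0.3 -0.003 -0.012 0.048 -1; 3.6 -0.8 0.6 -0.003 -0.012 0.048 -1; 3.6 -1 0.5 -0.003 -0.012 0.048 -1; 3.5 -1.1 0.5 -0.003 -0.012 0.048 -1; 3.5 -1.3 0.4 -0.003 -0.012 0.048 -1; 3.4 -1.5 0.4 -0.003 -0.012 0.048 -1; 3.4 -1.6 0.3 -0.003 -0.012 0.048 -1; 3.3 -1.8 0.3 -0.003 -0.012 0.048 -1; 3.2 -2 0.2 -0.003 -0.012 0.048 -1; 3.1 -2.1 0.2 -0.003 -0.012 0.048 -1"
}}

```text
time: 93.15
position: [0.4985, 0.0452, 0.3232]
tool_rot: [-2.761, -1.489, 0.022]
ft_force: [0.2, 0.7, 0.1]
grip_width: 0.006
```

```bash
cat tip.py; python3 - <<'E'
from clip import *
from h import *
stat()
im=grab('top','t71.png')
u,v=proj(im,S(0,0,20)).astype(int);print(u,v)
c=im['pixels'][v-50:v+50,u-65:u+65];cv2.imwrite('pics/t71z.png',cv2.resize(c,None,fx=6,fy=6,interpolation=cv2.INTER_CUBIC))
im=grab('side','s71.png');u,v=proj(im,S(0,0,20)).astype(int)
c=im['pixels'][v-60:v+60,u-80:u+80];cv2.imwrite('pics/s71z.png',cv2.resize(c,None,fx=5,fy=5,interpolation=cv2.INTER_CUBIC))
E
python3 tip.py 1; python3 tip.py -1
```

```text
import sys
from h import *
def tip(lane,xmin=5,save=None):
    """lane +1/-1: profile of bar from depth (top) : z along stand x; front end"""
    im=grab('top',save);P=cloud(im)
    d=(P-E0)*1000;x=d@EX;y=d@EY*lane;z=d[...,2]
    m=(y>23)&(y<39)&(x>-180)&(x<140)&(z>3)&(z<45)
    o=[]
    for a in range(-180,140,20):
        k=m&(x>=a)&(x<a+20)
        o.append((a+10,int(k.sum()),round(float(np.median(z[k])),1) if k.sum()>8 else None))
    print([(a,c) for a,b,c in o if c is not None])
    # front end from colour/heights: x extent where z above step by 8 mm -> use mean of rows
    k=(y>25)&(y<37)&(x>0)&(x<135)&(z>-14+12)
    xs=np.sort(x[k]);print('front end ~',xs[-15:].mean().round(1) if len(xs)>20 else None)
    k=(y>25)&(y<37)&(x>5)&(x<130)&(z>-4)
    A=np.c_[x[k],np.ones(k.sum())];
    if k.sum()>30:
        c=np.linalg.lstsq(A,z[k],rcond=None)[0];print('slope deg',np.degrees(np.arctan(c[0])).round(2),'z at edge',c[1].round(1),'n',k.sum())
if __name__=='__main__':
    stat();sstat();tip(int(sys.argv[1]),save=sys.argv[2] if len(sys.argv)>2 else None)
t 93.15 gp [0.4961 0.0447 0.159
[... 210 characters left out ...]
002 -1.   ] F [-0.83  0.57 -0.96] T [-0.072  0.009  0.008] w mm 0.3 q [-1.13  0.09  1.04  1.94 -0.08  1.17 -0.64]
stand gp [-326.9 -100.4  113.7]
[(-110, 32.6), (-90, 40.5), (-70, 37.7), (-50, 33.4), (-30, 28.5), (-10, 25.4), (10, 32.3), (30, 16.5), (50, 13.3), (70, 9.5)]
front end ~ 67.6
slope deg -38.28 z at edge 56.5 n 76
t 93.3 gp [0.496  0.0458 0.159 ] jawyaw -32.95 z [-0.015 -0.003 -1.   ] F [-0.67 -0.61  0.07] T [-0.113  0.085  0.012] w mm 0.5 q [-1.13  0.09  1.04  1.94 -0.08  1.17 -0.63]
stand gp [-324.1  -99.7  114. ]
[(-50, 27.7), (-30, 26.1), (-10, 24.5), (10, 32.6), (30, 19.5), (50, 16.4), (70, 13.6), (90, 12.8), (110, 9.2)]
front end ~ 115.8
slope deg -19.27 z at edge 42.4 n 143
```

View pics/t71z.png

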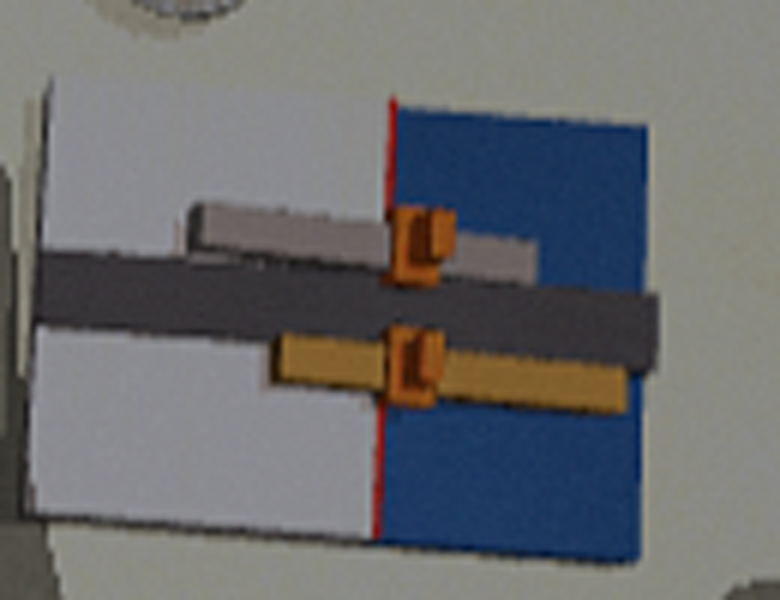

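View pics/s71z.png

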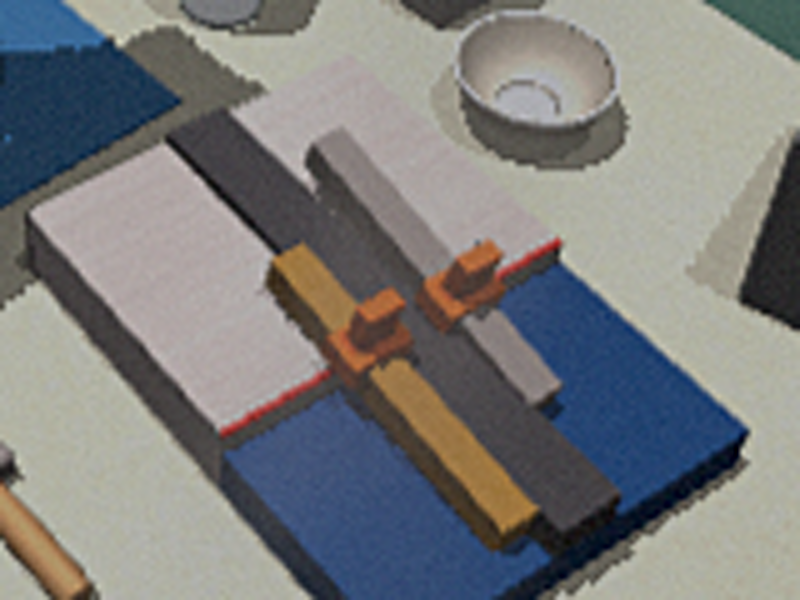

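```bash
python3 - <<'E'
from clip import *
from h import *
for n in('top','side'):
  im=grab(n);u0,v0=proj(im,S(0,0,20)).astype(int)
  f,du,dv=(6,65,50) if n=='top' else (5,80,60)
  px=im['pixels'][v0-dv:v0+dv,u0-du:u0+du];px=cv2.resize(px,None,fx=f,fy=f,interpolation=cv2.INTER_CUBIC)
  for B in(ST,BR):
    t=math.radians(B['th']);U=EX*math.cos(t)-EZ*math.sin(t);N=EX*math.sin(t)+EZ*math.cos(t)
    c=S(0,B['y'],0)+B['a']/1000*U
    def P(a,y,h): return ((proj(im,c+(a*U+y*EY+h*N)/1000)-[u0-du,v0-dv])*f+f/2).astype(int)
    # bar bottom=0; saddle top = 22+6 ; fin top 22+... mid=35, top=58
    for (A,Y,H) in((12,19,28),(6,12,58)):
      q=np.array([P(s*A,r*Y,H) for s,r in((-1,-1),(-1,1),(1,1),(1,-1))]);cv2.polylines(px,[q],True,(255,255,0),1)
  cv2.imwrite('pics/ov_%s.png'%n,px)
E
```

```text
(no output)
```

View pics/ov_top.png

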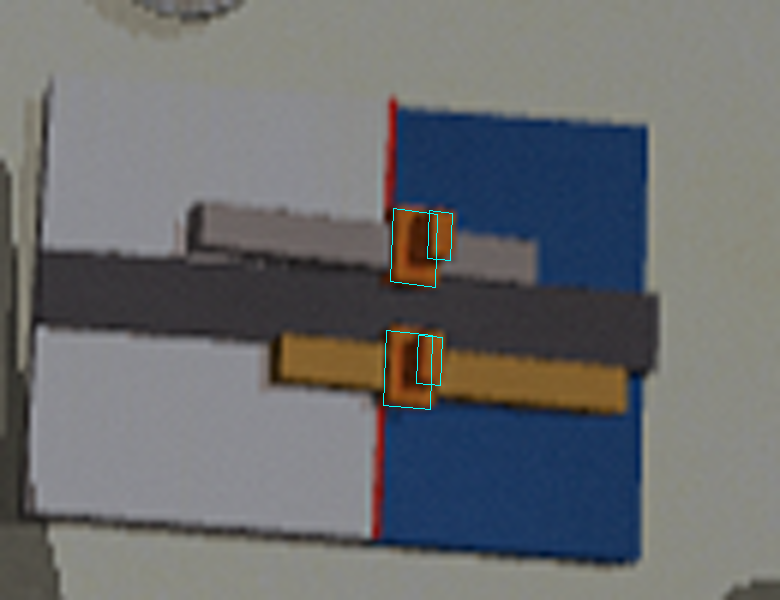

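View pics/ov_side.png

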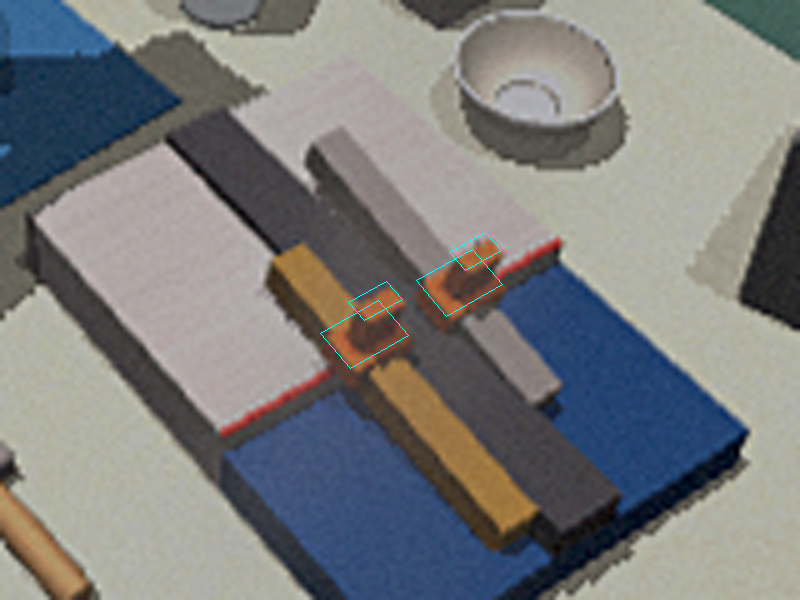

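```bash
python3 - <<'E'
from h import *
im=grab('top','t72.png');P=cloud(im)
for q in([.372,.318,.062],[.34,.30,.06]): print(proj(im,q).round(1))
u,v=proj(im,[.42,.34,.06]).astype(int)
c=im['pixels'][v-60:v+60,max(0,u-80):u+80];print(u-80,v-60);cv2.imwrite('pics/t72z.png',cv2.resize(c,None,fx=5,fy=5,interpolation=cv2.INTER_CUBIC))
E
```

```text
[153.9 253.1]
[159.8 264.1]
67 176
```

View pics/t72z.png

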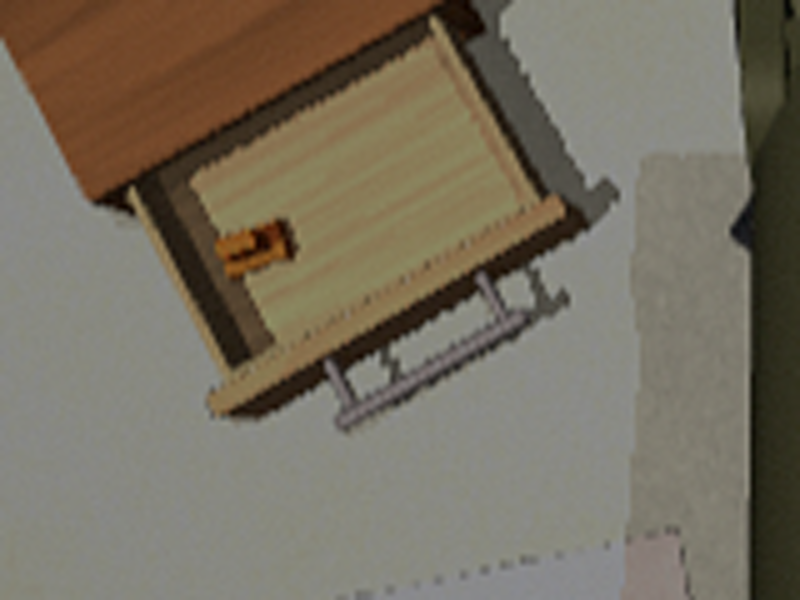

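```bash
python3 - <<'E'
from h import *
im=grab('top')
m=onz(im,154,249.8,.065);print(m)
a=onz(im,67+345/5,176+420/5,.065);b=onz(im,67+525/5,176+318/5,.065);print(a,b,np.degrees(np.arctan2(*(b-a)[1::-1])),(a+b)/2)
d=np.array([.866,.5,0])
g=np.r_[((a+b)/2-.04*d)[:2],.11];print(g)
plan(g,Rdown(-60),-1,step=4,rstep=.12)
E
```

```text
[0.38165952 0.31740868 0.065     ]
[0.35208748 0.3693334  0.065     ] [0.41147233 0.26506121 0.065     ] -60.33772575986418 [0.3817799  0.31719731 0.065     ]
[0.3471399  0.29719731 0.11      ]
8 rows, dist cm 30.12 rot deg 26.6
1.62 -3.34 0.64 -0.001 0.001 0.058 -1; 1.42 -3.43 0.64 -0.001 0.001 0.058 -1; 1.22 -3.50 0.64 -0.001 0.001 0.058 -1; 1.01 -3.57 0.64 -0.001 0.001 0.058 -1; 0.80 -3.62 0.64 -0.001 0.001 0.058 -1; 0.59 -3.66 0.63 -0.001 0.001 0.058 -1; 0.38 -3.69 0.63 -0.001 0.001 0.058 -1; 0.16 -3.71 0.63 -0.001 0.001 0.058 -1
```

{"api": "play_rows", "payload": {
  "targets": "1.6 -3.3 0 0 0 0.058 -1; 1.4 -3.4 0 0 0 0.058 -1; 1.2 -3.5 0 0 0 0.058 -1; 1 -3.6 0.5 0 0 0.058 -1; 0.8 -3.6 0.6 0 0 0.058 -1; 0.6 -3.7 0.6 0 0 0.058 -1; 0.4 -3.7 0.6 0 0 0.058 -1; 0.2 -3.7 0.6 0 0 0.058 -1; 0 0 0 0 0 0 -1"
}}

```text
time: 94.68
position: [0.3518, 0.297, 0.2957]
tool_rot: [-3.047, -0.755, 0.017]
ft_force: [0.5, -0.9, -0.3]
grip_width: 0.006
```

```bash
python3 - <<'E'
from h import *
stat()
plan([.345,.296,.06],Rdown(-60),-1,step=4,rstep=.12)
im=grab('wrist','w73.png')
E
```

```text
t 94.67 gp [0.35   0.2969 0.1317] jawyaw -62.16 z [-0.011 -0.001 -1.   ] F [ 0.45 -0.92 -0.27] T [-0.096  0.095 -0.024] w mm 0.6 q [-1.45 -0.01  0.7   2.06  0.    1.1  -1.84]
2 rows, dist cm 7.2 rot deg 2.2
-0.29 -0.10 3.59 -0.002 0.005 -0.019 -1; -0.30 -0.11 3.59 -0.002 0.005 -0.019 -1
```

View pics/w73.png

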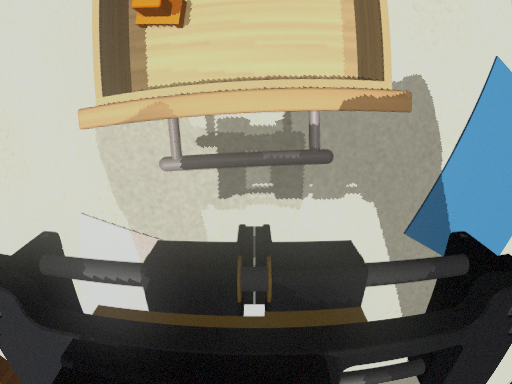

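{"api": "play_rows", "payload": {
  "targets": "-0.3 -0.1 2.5 0 0.005 -0.03 -1; -0.2 -0.1 2.5 0 0.005 -0.01 -1; 0 0 1.8 0 0 0 -1; 0 0 0 0 0 0 -1"
}}

```text
time: 95.22
position: [0.352, 0.2893, 0.2277]
tool_rot: [-3.033, -0.799, -0.004]
ft_force: [0.2, 0.8, 0.6]
grip_width: 0.007
```

```bash
python3 - <<'E'
from h import *
stat()
R=Rdown(-60);d=np.array([.866,.5,0]);s=ctrl.get_state();Rc=Rn.from_rotvec(s['tool_rot']).as_matrix();print('push dir tool',(Rc.T@d).round(3))
im=grab('wrist','w74.png')
E
```

```text
t 95.22 gp [0.3522 0.2902 0.0637] jawyaw -60.48 z [ 0.001  0.005 -1.   ] F [0.2  0.8  0.57] T [-0.076  0.122 -0.019] w mm 0.6 q [-1.43  0.09  0.72  2.14 -0.07  0.94 -1.73]
push dir tool [ 1.    -0.008  0.004]
```

View pics/w74.png

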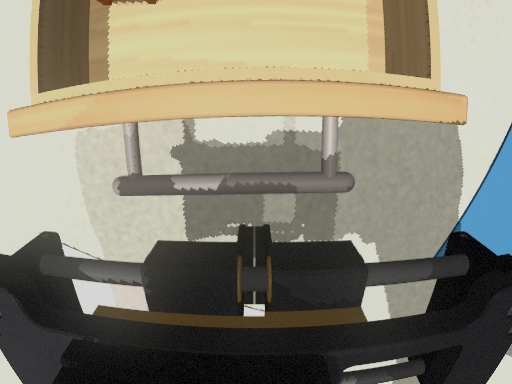

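{"api": "play_rows", "payload": {
  "targets": "0.5 -0.9 0 0 0 0 -1; 0.8 0 0 0 0 0 -1; 1 0 0 0 0 0 -1; 1.2 0 0 0 0 0 -1; 1.5 0 0 0 0 0 -1; 1.5 0 0 0 0 0 -1; 1.5 0 0 0 0 0 -1; 1.5 0 0 0 0 0 -1"
}}

```text
time: 96.28
position: [0.4356, 0.3486, 0.2308]
tool_rot: [-3.029, -0.801, -0.004]
ft_force: [-2.0, 0.1, 1.4]
grip_width: 0.002
```

```bash
python3 - <<'E'
from h import *
stat()
im=grab('wrist','w75.png')
E
```

```text
t 96.28 gp [0.4356 0.35   0.0668] jawyaw -60.37 z [ 0.     0.009 -1.   ] F [-2.01  0.12  1.45] T [-0.181  0.469  0.037] w mm 0.2 q [-1.32  0.33  0.7   1.9  -0.26  1.   -1.56]
```

View pics/w75.png

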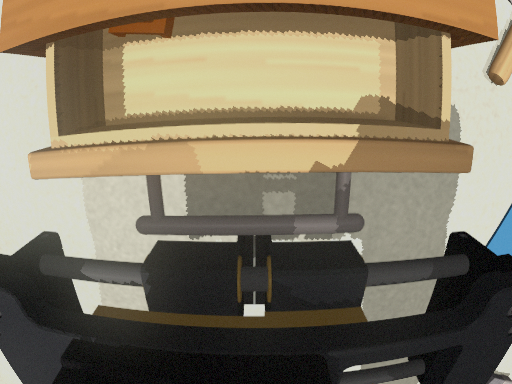

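{"api": "play_rows", "payload": {
  "targets": "1.5 0 0.1 0 0 0 -1; 1.5 0 0.1 0 0 0 -1; 1.5 0 0.1 0 0 0 -1; 1.5 0 0 0 0 0 -1; 1 0 0 0 0 0 -1"
}}

```text
time: 96.95
position: [0.4905, 0.3798, 0.2263]
tool_rot: [3.033, 0.806, -0.071]
ft_force: [-30.1, -18.3, 36.0]
grip_width: 0.004
```

```bash
python3 - <<'E'
from h import *
stat()
im=grab('wrist','w76.png')
E
```

```text
t 96.95 gp [0.4834 0.3774 0.0625] jawyaw -60.25 z [-0.043 -0.014 -0.999] F [-30.14 -18.34  36.02] T [-3.963  6.716  0.11 ] w mm 0.3 q [-1.22  0.49  0.66  1.72 -0.34  1.1  -1.49]
```

View pics/w76.png

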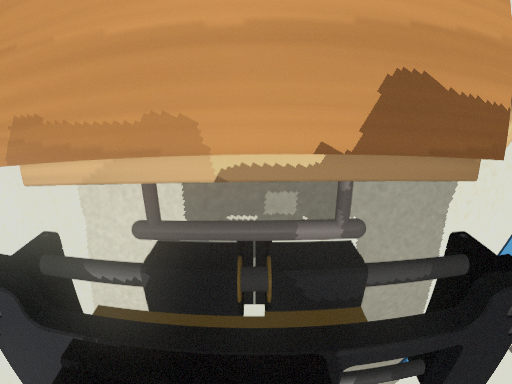

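{"api": "play_rows", "payload": {
  "targets": "-0.5 0 0 0 0 0 -1; -0.5 0 0 0 0.02 0 -1; -1 0 0 0 0.02 0 -1; 0 0 0 0 0 0 -1"
}}

```text
time: 97.5
position: [0.4733, 0.3696, 0.2268]
tool_rot: [-3.029, -0.804, 0.006]
ft_force: [-0.8, 0.2, 0.4]
grip_width: 0.004
```

```bash
python3 - <<'E'
from h import *
stat()
im=grab('wrist','w77.png')
im=grab('top');c=im['pixels'][130:290,20:240];cv2.imwrite('pics/t77z.png',cv2.resize(c,None,fx=3.6,fy=3.6,interpolation=cv2.INTER_CUBIC))
im=grab('side');cv2.imwrite('pics/s77.png',im['pixels'])
E
```

```text
t 97.5 gp [0.4724 0.3707 0.0628] jawyaw -60.26 z [-0.006  0.007 -1.   ] F [-0.83  0.23  0.4 ] T [-0.115  0.113 -0.008] w mm 0.4 q [-1.26  0.43  0.68  1.79 -0.32  1.03 -1.51]
```

View pics/w77.png

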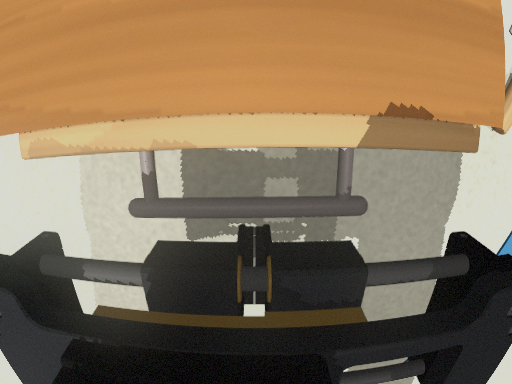

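View pics/t77z.png

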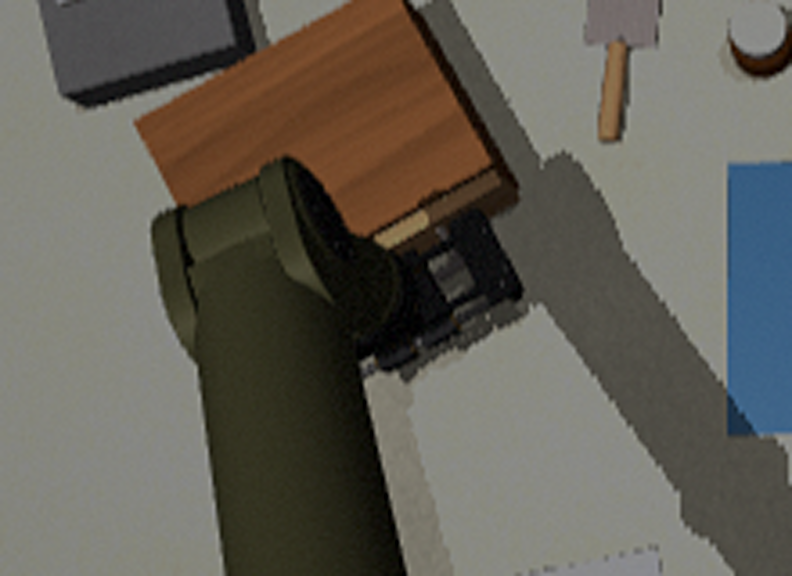

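View pics/s77.png

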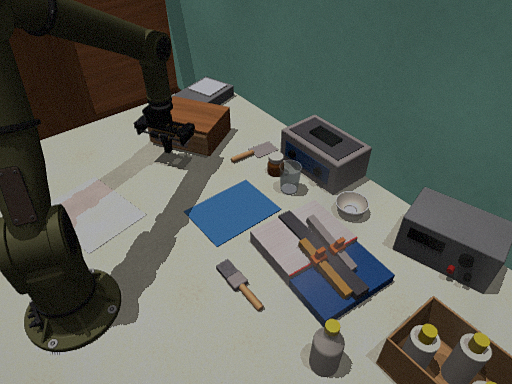

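{"api": "play_rows", "payload": {
  "targets": "-2 0 0 0 0 0 -1; -1 0 -2 0 0 0 -1; 0 0 -3 0 0 0 -1; 0 0 -4 0 0 0 -1; 0 2 -3 0 0 -0.05 -1; -0.5 4 -2 0 0 -0.05 -1; -1 4 0 0 0 -0.05 -1; -1 4 0 0 0 -0.05 -1; -1 4 0 0 0 -0.05 -1; -1 4 0 0 0 -0.05 -1; 0 0 0 0 0 0 -1"
}}

```text
time: 99.02
position: [0.5531, 0.1479, 0.3722]
tool_rot: [-2.869, -1.266, -0.011]
ft_force: [0.1, 0.7, -0.2]
grip_width: 0.006
```

```bash
python3 - <<'E'
from h import *
stat()
im=grab('top','t78.png');c=im['pixels'][130:290,20:240];cv2.imwrite('pics/t78z.png',cv2.resize(c,None,fx=3.6,fy=3.6,interpolation=cv2.INTER_CUBIC))
im=grab('wrist','w78.png')
E
```

```text
t 99.03 gp [0.5537 0.1493 0.2082] jawyaw -42.39 z [ 0.004  0.008 -1.   ] F [ 0.07  0.65 -0.25] T [-0.075  0.127 -0.015] w mm 0.5 q [-1.04  0.22  0.84  1.72 -0.18  1.27 -0.89]
```

View pics/t78z.png

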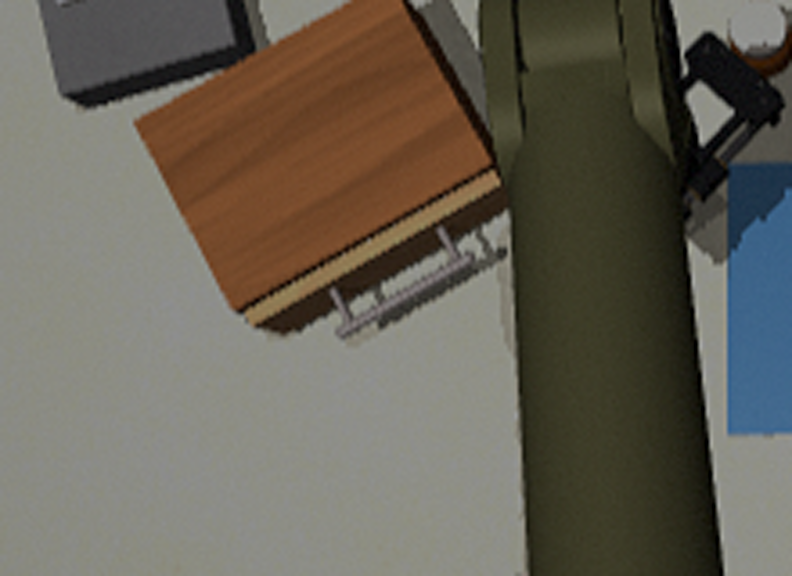

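```bash
ls pics | head -20; python3 - <<'E'
from h import *
im=grab('top')
d=np.array([.866,.5,0]);o=np.array([.3818,.3172,.065])
m=onz(im,133.4,212.2,.065);print(m,(m-o)@d)
c=im['pixels'][170:230,70:170];cv2.imwrite('pics/t79z.png',cv2.resize(c,None,fx=8,fy=8,interpolation=cv2.INTER_CUBIC))
E
```

```text
b9.png
b_t7.png
b_top0.png
ov_side.png
ov_top.png
s12.png
s13.png
s16.png
s20.png
s30.png
s4.png
s6.png
s65.png
s65z.png
s7.png
s71.png
s71z.png
s77.png
s8.png
side0.png
[0.49415293 0.38399491 0.065     ] 0.13069509248136954
```

View pics/t79z.png

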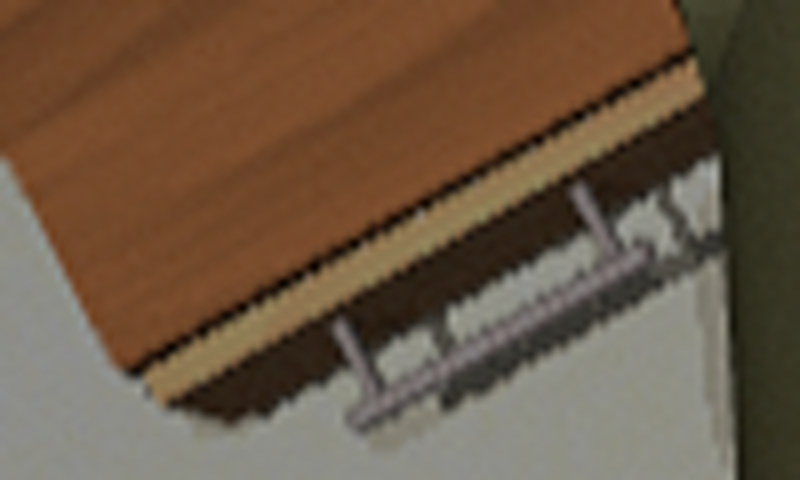

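```bash
ls pics | grep -i t; python3 - <<'E'
import cv2,numpy as np
a=cv2.imread('pics/b_top0.png');print(a.shape)
a=cv2.imread('pics/top0.png') if a.shape[0]!=384 else a
b=cv2.imread('pics/t78.png')
f=lambda i:cv2.resize(i[170:230,70:170],None,fx=8,fy=8,interpolation=cv2.INTER_CUBIC)
cv2.imwrite('pics/t0z.png',f(a))
E
```

```text
b_t7.png
b_top0.png
ov_top.png
t16.png
t2.png
t23.png
t3.png
t34.png
t35.png
t6.png
t65.png
t65z.png
t7.png
t71.png
t71z.png
t72.png
t72z.png
t77z.png
t78.png
t78z.png
t79z.png
t9.png
top0.png
wrist0.png
zt20.png
zt23.png
zt34.png
zt35.png
(512, 720, 3)
```

View pics/t0z.png

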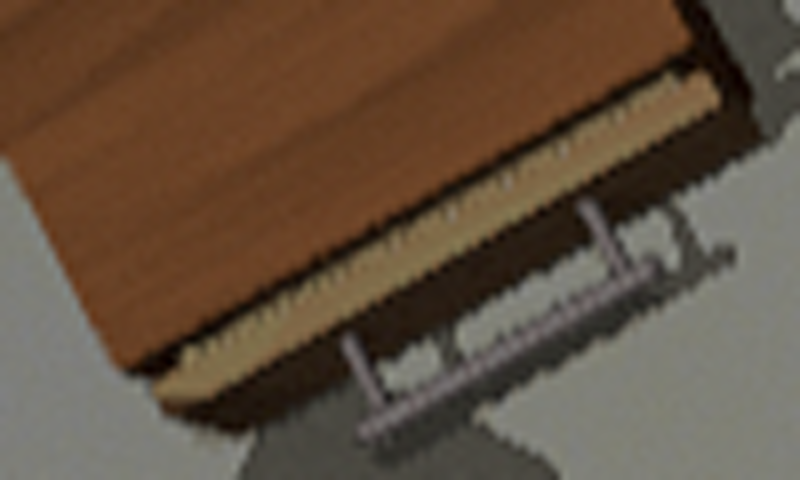

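```bash
python3 - <<'E'
from h import *
a=cv2.imread('pics/top0.png');im=grab('top','t80.png')
cv2.imwrite('pics/cmp.png',np.vstack([a[:,150:],im['pixels'][:,150:]])[:, :] if 0 else np.hstack([a[60:340,150:500],im['pixels'][60:340,150:500]]))
im=grab('side','s80.png');u,v=proj(im,S(0,0,20)).astype(int)
c=im['pixels'][v-50:v+50,u-60:u+60];cv2.imwrite('pics/s80z.png',cv2.resize(c,None,fx=6,fy=6,interpolation=cv2.INTER_CUBIC))
E
python3 tip.py 1;python3 tip.py -1
```

```text
t 99.28 gp [0.5512 0.1556 0.2075] jawyaw -41.85 z [ 0.001  0.01  -1.   ] F [ 0.33  0.49 -0.12] T [-0.054  0.134  0.021] w mm 0.3 q [-1.04  0.22  0.84  1.72 -0.18  1.27 -0.9 ]
stand gp [-438.1  -54.   162.5]
[(-110, 25.9), (-90, 41.7), (-70, 37.1), (-50, 33.8), (-30, 28.5), (-10, 25.4), (10, 34.5), (30, 15.6), (50, 12.5), (70, 9.7)]
front end ~ 67.8
slope deg -36.63 z at edge 53.9 n 82
t 99.33 gp [0.5512 0.1555 0.2076] jawyaw -41.84 z [ 0.001  0.01  -1.   ] F [-0.07  0.44 -0.93] T [-0.056  0.109  0.003] w mm 0.4 q [-1.05  0.22  0.84  1.72 -0.18  1.27 -0.9 ]
stand gp [-438.   -54.   162.6]
[(-50, 28.6), (-30, 25.6), (-10, 24.3), (10, 32.0), (30, 20.3), (50, 17.1), (70, 13.9), (90, 12.7), (110, 9.6)]
front end ~ 115.1
slope deg -18.88 z at edge 41.9 n 139
```

View pics/cmp.png

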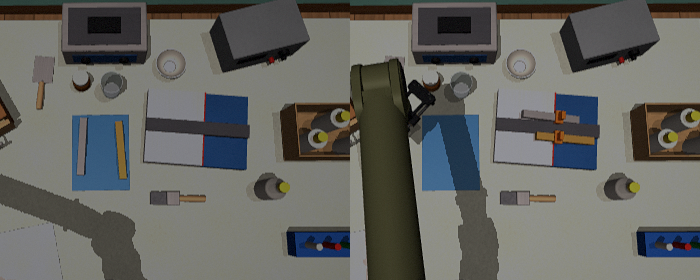

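View pics/s80z.png

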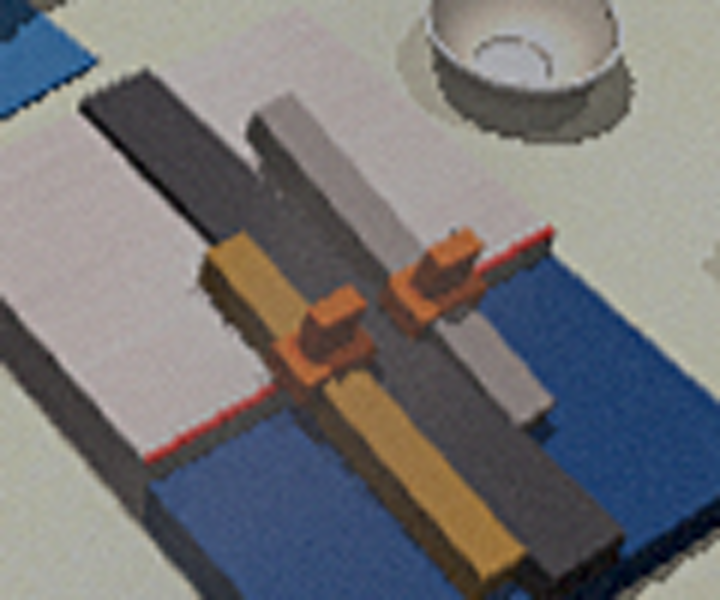

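```bash
python3 - <<'E'
from h import *
im=grab('top');P=cloud(im);d=(P-E0)*1000;x=d@EX;y=d@EY;z=d[...,2]
for l in(1,-1):
  for a in range(-100,120,20):
    zt=22.3-np.tan(np.radians(11.2 if l>0 else 6.9))*(a+10)
    k=(x>a)&(x<a+20)&(y*l>12)&(y*l<50)&(abs(z-zt)<4)
    if k.sum()>15: print(l,a+10,'y',np.percentile(y[k]*l,[3,50,97]).round(1),end=' | ')
  print()
E
```

```text
1 -90 y [18.9 28.3 39. ] | 1 -70 y [19.  29.4 39.7] | 1 -50 y [19.1 30.7 39.1] | 1 -30 y [18.5 28.9 40.1] | 1 -10 y [15.1 29.1 41.6] | 1 30 y [18.6 25.3 40.9] | 1 50 y [14.4 27.4 39.5] | 1 70 y [13.4 25.9 39. ] | 
-1 -50 y [22.1 31.1 43. ] | -1 -30 y [21.8 33.9 43.3] | -1 -10 y [14.9 31.9 43.4] | -1 30 y [21.2 33.5 44. ] | -1 50 y [23.  32.6 42.2] | -1 70 y [17.9 31.4 43.3] | -1 90 y [13.  28.6 41.4] | -1 110 y [13.8 27.7 42.7] |
```

```bash
python3 - <<'E'
from bench import ctrl
print(ctrl.close_job())
E
```

```text
the job is handed in; nothing more can be done
None
```

The job is handed in at about 99 s of the 210 s. I pulled the drawer out to its stop. The steel bar went in the far lane and the brass bar in the near lane, each flush to the fence, slid until it tipped over the edge, with one clip pressed down astride it. Only those two bars were on the mat (no copper bar). Then I pushed the drawer shut and moved the arm clear.

**Last checks that held:**
- **Bars and clips:** both bars were still tipped, about 11° for steel and 7° for brass. Their outer faces ran parallel to the fence in the depth image. Both clips looked square and seated, within about 1 mm (top view) of the planned balance points.
- **Drawer:** it met its stop, with about 35 N horizontal force.
- **Bystanders:** by eye, they matched the start picture, except the spatula, which the arm hid in the last top view and which I did not check closely.

**Less certain or in disagreement:**
- **Clip positions:** the side view put both clips 2–3 mm off the predicted outline. I put that down to camera calibration.
- **Brass clip:** it stopped about 0.7–0.9 mm above my computed height while being pressed. I took it as seated and did not measure its height again after release.
- **Drawer travel:** the handle moved 131 mm by camera against the nominal 134 mm, within my measuring error.
- **Wrist force:** closing the drawer also gave a brief 36 N vertical wrist force, whose source I did not identify. I backed off straight away.
- **Dropped bar:** earlier, the steel bar slipped from the grip beside the beaker. I picked it up again and the beaker did not move.

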